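# Load the tissue processor and start it from its membrane keypad

### The job

Wake the processor with a firm press, held for a moment, on its wake key (broken ring with a bar), then move every jar from the bench to a station of its own on the deck, upright inside the painted ring with its handle pointing along the mark line, and press in the station key straight in front of each loaded station, leaving the keys of empty stations out. When all that is done, give the start key (triangle) a firm press, held for a moment, never hammering the keypad; the jars must still stand properly at the end and the other things on the bench be left alone.

Things in the scene. Friction and masses are not known exactly. Their poses are not given: they have to be found in the camera images.
- machine: fixed processor: flat grey deck 170 mm deep (x, from 20 mm in front of to 150 mm behind the origin) and 450 mm wide (y), top 45 mm above the bench; before it a white keypad panel sloping down to the robot by 0.2 rad. Origin on the bench; x away from robot, y left, z up. Push it and its keys with less than 45 N. Keys: flat, 30 mm square, 3 mm proud of the panel (1.5 mm when in)
- key_wake: wake key (broken ring with a bar) at the left end (+y, as the robot sees it) of the panel's lower row, nearest the robot. Origin: centre of its top face; z points out of the panel. It yields 1.5 mm at about 6 N and springs back; it registers a push of more than 4 N by the fingers kept up for 0.2 s: push to about 8 N
- key_start: start key (triangle) at the right end (-y) of the panel's lower row; same make, origin, axes and behaviour as the wake key
- station0: leftmost station: a flat painted white ring, 94 mm across outside and 88 mm inside, with a white mark line running outwards from it, on the deck. Origin: the ring's centre on the deck surface; its x axis points along the mark line (which lies within about 0.6 rad of straight away from the robot), z up
- key0_top (a point): centre of the top face of the station key (small ring) on the panel's upper row, straight in front of station0; z points out of the panel
- key0 (a joint): station key in front of station0: 0 = out, 0.0015 m = in. It stays put until pushed with about 6 N, then gives 1.5 mm and stays in; it cannot be brought out again. Push to about 9 N. Counts as in above 0.001
- station1: second from left station: a flat painted white ring, 94 mm across outside and 88 mm inside, with a white mark line running outwards from it, on the deck. Origin: the ring's centre on the deck surface; its x axis points along the mark line (which lies within about 0.6 rad of straight away from the robot), z up
- key1_top (a point): centre of the top face of the station key (small ring) on the panel's upper row, straight in front of station1; z points out of the panel
- key1 (a joint): station key in front of station1: 0 = out, 0.0015 m = in. It stays put until pushed with about 6 N, then gives 1.5 mm and stays in; it cannot be brought out again. Push to about 9 N. Counts as in above 0.001
- station2: third from left station: a flat painted white ring, 94 mm across outside and 88 mm inside, with a white mark line running outwards from it, on the deck. Origin: the ring's centre on the deck surface; its x axis points along the mark line (which lies within about 0.6 rad of straight away from the robot), z up
- key2_top (a point): centre of the top face of the station key (small ring) on the panel's upper row, straight in front of station2; z points out of the panel
- key2 (a joint): station key in front of station2: 0 = out, 0.0015 m = in. It stays put until pushed with about 6 N, then gives 1.5 mm and stays in; it cannot be brought out again. Push to about 9 N. Counts as in above 0.001
- station3: rightmost station: a flat painted white ring, 94 mm across outside and 88 mm inside, with a white mark line running outwards from it, on the deck. Origin: the ring's centre on the deck surface; its x axis points along the mark line (which lies within about 0.6 rad of straight away from the robot), z up
- key3_top (a point): centre of the top face of the station key (small ring) on the panel's upper row, straight in front of station3; z points out of the panel
- key3 (a joint): station key in front of station3: 0 = out, 0.0015 m = in. It stays put until pushed with about 6 N, then gives 1.5 mm and stays in; it cannot be brought out again. Push to about 9 N. Counts as in above 0.001
- jar0_mid (a point): centre (60 mm up) of a closed jar, 0.28 to 0.52 kg, absent in some runs: heavy steel foot 72 mm across, 12 mm high; clear body 64 mm across, up to 80 mm; black lid 66 mm across, up to 88 mm; on it an upright grey grip block 46 mm long (jar x), 22 mm wide (y), 32 mm tall: 120 mm in all. x points from the axis to the black side handle, which reaches 54 mm from the axis; z up. Grip the block across its 22 mm
- jar1_mid (a point): centre (60 mm up) of a closed jar, 0.28 to 0.52 kg, absent in some runs: heavy steel foot 72 mm across, 12 mm high; clear body 64 mm across, up to 80 mm; black lid 66 mm across, up to 88 mm; on it an upright grey grip block 46 mm long (jar x), 22 mm wide (y), 32 mm tall: 120 mm in all. x points from the axis to the black side handle, which reaches 54 mm from the axis; z up. Grip the block across its 22 mm
- jar2_mid (a point): centre (60 mm up) of a closed jar, 0.28 to 0.52 kg, absent in some runs: heavy steel foot 72 mm across, 12 mm high; clear body 64 mm across, up to 80 mm; black lid 66 mm across, up to 88 mm; on it an upright grey grip block 46 mm long (jar x), 22 mm wide (y), 32 mm tall: 120 mm in all. x points from the axis to the black side handle, which reaches 54 mm from the axis; z up. Grip the block across its 22 mm
- jar3_mid (a point): centre (60 mm up) of a closed jar, 0.28 to 0.52 kg, absent in some runs: heavy steel foot 72 mm across, 12 mm high; clear body 64 mm across, up to 80 mm; black lid 66 mm across, up to 88 mm; on it an upright grey grip block 46 mm long (jar x), 22 mm wide (y), 32 mm tall: 120 mm in all. x points from the axis to the black side handle, which reaches 54 mm from the axis; z up. Grip the block across its 22 mm
- pump_bottle: white pump bottle, 68 mm across, 165 mm tall, a bystander; origin under its centre
- slide_tray: open blue tray for slides, 160 x 100 x 30 mm, a bystander; origin under its centre
- sharps_tub: yellow tub with a red lid, 126 mm across, 130 mm tall, a bystander; origin under its centre
Things that resemble listed ones, but are neither listed nor needed, are in the scene too. What is shaped like the part that bears jar1_mid but orange is not meant.

How it is judged:
By the outcome, as a careful person would: the job done as asked, in the order asked, and still so for the second after the job is handed in, with the robot touching nothing.
Of jar0, jar1, jar2, jar3 only 2 to 4 are there at a start; the rules pass over those that are not, and their reading is None.
At some moment in a run one of jar0, jar1, jar2, jar3 may be knocked a few centimetres aside while the robot is not near it.
It also fails if it takes over 210 s, if anything falls off the work surface, if the arm or the gripper's body presses on something with over 40 N, if the wrist force passes 120 N, or if a joint passes its speed limit or range.

### The arm

A 6-joint arm with a two-finger parallel gripper is mounted at the origin on the work surface. World frame = base frame: x ahead of the robot, y to its left, z up, the work surface at z = 0. Lengths are in m, angles in rad, forces in N, time in s.
With the tool pointing down it reaches from about 0.35 to 0.925 m from the base axis. Payload 6.4 kg.
Tool frame: the origin (TCP) lies at the very end of the fingers, on their centre line; the grasp point (between the pads) lies 19 mm behind it; z points along the fingers, x is the direction in which the jaws open and shut, and the axes are right-handed (so a half turn about z gives the same grasp; the last joint's range is limited). The gripper opens to 85 mm and grips with 20 to 120 N. Pads are 22 mm wide; open, the fingers measure 114 mm over their backs; the gripper's body (76 mm by 85 mm) begins 54 mm behind the grasp point. The pads swing forward as they close: fully open they stand 13 mm farther back than shut.
Start: joints at [1.106, 0.245, 1.558, -0, 1.339, -0.174], TCP at [0.186, 0.623, 0.202] pointing down, gripper open.
Joint ranges: [-3.13, 3.13], [-1.02, 2.26], [0.13, 2.54], [-0.95, 4.09], [0.21, 2.88], [-2.74, 2.74]. Speed limits (rad/s): [2.57, 2.57, 3.14, 3.14, 3.14, 3.14].

### API

Orientations are given as a unit quaternion [x, y, z, w].
In Python, from workcell import get_obs, grab_frame, get_calibration, job_done gives the robot as it stands.
- The arm moves only by the shell command python3 -m handwheel 'ROWS'. ROWS is JSON, a list that holds one entry, the list of rows, each a list of 5 numbers: the shift along the tool's x, y, z in m, then the turn about the tool's z in rad, then the opening, from 0 (shut) to 1 (fully open). In form: [[[tx, ty, tz, twist, jaw], ...]]. A call has exactly 8 rows; each row shifts and turns the pose as measured when the row begins, along the tool's axes as they then stand; what a row does not reach is not made up. A row lasts 1/8 s, in which the tool goes at most 62.5 mm and 10.7 degrees, less where a joint would pass 70% of its speed; a pose out of reach is approached as far as the arm can. A call with a gripper value outside its range is refused whole. The fingers move at their own pace and stop on an object; the grip force is fixed at half the most. Time passes only in rows, so rows that do not move let the fingers close, or fill a call up. It gives the time, the measured TCP pose, the force and the opening at its end, in the units of the state.
- get_obs(): the state, without advancing time (a new reading comes with each control period).
- grab_frame(name): name is "side" or "top"; returns the picture (384x512x3 uint8, red, green, blue); there is no depth.
- get_calibration(name): a dict with "camera_matrix" (3x3 intrinsics, pixels), "k1" (the pictures are not rectified: a ray, as slopes to the right and down, at radius r is drawn at 1 + k1 r^2 times it, then the intrinsics apply), "R" (3x3) and "t" (3): a world point X has camera coordinates R X + t. Camera axes: x right, y down, z forward; pixel columns grow to the right and rows downward; lengths in m; the calibration is good to about 2 mm. A picture is of the moment at which its call begins. get_calibration takes no time and is no camera call.
- job_done(): hands the job in, once; it reports no verdict.
The state is a dict: "time_s": time; "joint_positions": joint angles; "joint_vel": joint speeds; "joint_efforts": joint torques, N m; "eef_pos": TCP position; "orientation": TCP orientation; "force": force on the tool from outside, world axes, zero at the start; "moment": the same for the moment, N m; "width": finger opening in m.
Only numpy, scipy, OpenCV 4.12 (cv2) and the standard library are available. Lean on these libraries where they do the work, as an engineer would, in place of code of your own. Each camera call takes 0.05 s, during which the arm holds its last target.

## Working session

There is one attempt and no reset: what is moved stays moved. The work goes in short steps, Python scripts to look and compute and a shell command to move; the robot and the scene stay as the last step left them, time stands still between calls to the robot, and variables do not carry over. Pictures are saved under pics/ and viewed, and the job is handed in when it is done.

```bash
ls; mkdir -p pics; python3 - <<'E'
from workcell import *
import cv2
o=get_obs(); print({k:o[k] for k in ('time_s','eef_pos','orientation','force','width')})
for n in('side','top'):
    f=grab_frame(n); cv2.imwrite(f'pics/{n}0.png',f[:,:,::-1]); print(n,get_calibration(n))
E
```

```text
pics
{'time_s': 0.0, 'eef_pos': array([0.18607691, 0.62213857, 0.20076813]), 'orientation': array([ 8.02091746e-01,  5.97200040e-01, -8.66955784e-04,  4.38357419e-04]), 'force': array([ 0.09225661, -0.34906155, -0.79857444]), 'width': 0.08564271560259934}
side {'camera_matrix': array([[349.1235268 ,   0.        , 252.63469683],
       [  0.        , 349.1235268 , 199.85817298],
       [  0.        ,   0.        ,   1.        ]]), 'k1': -0.1092109735494429, 'R': array([[ 0.70793753, -0.70623846, -0.00718893],
       [-0.42377558, -0.41660828, -0.80427098],
       [ 0.56501213,  0.57242011, -0.59421925]]), 't': array([-0.49021841,  0.27086631,  1.11094416])}
top {'camera_matrix': array([[410.1301752 ,   0.        , 249.07673968],
       [  0.        , 410.1301752 , 191.69636335],
       [  0.        ,   0.        ,   1.        ]]), 'k1': -0.024386330112597367, 'R': array([[-0.02897337, -0.99957832,  0.00193258],
       [-0.99780244,  0.02880653, -0.05966975],
       [ 0.05958892, -0.00365717, -0.9982163 ]]), 't': array([-0.09276162,  0.56585995,  1.57602156])}
```

View pics/side0.png

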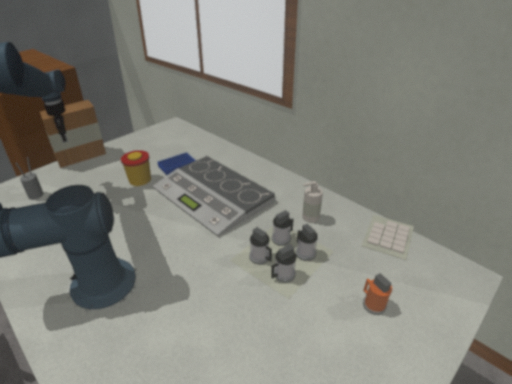

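View pics/top0.png

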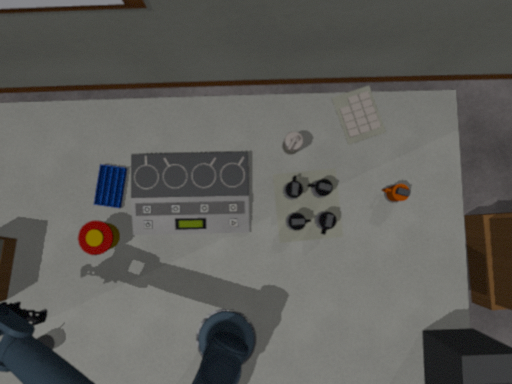

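The side view shows the processor at (213,193), four grey and black jars at (259,246), (283,228), (306,242) and (285,264), and an orange look-alike at (377,293). In the top view the jars are at (293,187), (323,186), (299,221) and (328,220), and the orange one is at (397,191). I'll enlarge both areas.

```bash
cat > h.py <<'E'
import numpy as np, cv2
from workcell import *
from scipy.spatial.transform import Rotation as Rn
C={n:get_calibration(n) for n in('side','top')}
def dist(n):
    return np.array([C[n]['k1'],0,0,0,0.])
def proj(n,X):
    c=C[n]; X=np.atleast_2d(np.array(X,float))
    p,_=cv2.projectPoints(X.reshape(-1,1,3),cv2.Rodrigues(c['R'])[0],c['t'],c['camera_matrix'],dist(n)); return p.reshape(-1,2)
def ray(n,uv):
    c=C[n]; u=cv2.undistortPointsIter(np.array(uv,float).reshape(-1,1,2),c['camera_matrix'],dist(n),None,None,(3,100,1e-12)).reshape(-1,2)
    d=np.c_[u,np.ones(len(u))]@c['R']; o=-c['R'].T@c['t']; return o,d
def plane(n,uv,z):
    o,d=ray(n,uv); return o+d*((z-o[2])/d[:,2])[:,None]
def crop(f,x0,y0,x1,y1,s,name):
    cv2.imwrite(name,cv2.resize(f[y0:y1,x0:x1,::-1],None,fx=s,fy=s,interpolation=cv2.INTER_CUBIC))
def st():
    o=get_obs(); R=Rn.from_quat(o['orientation']).as_matrix()
    print('t',round(float(o['time_s']),2),'tcp',np.round(o['eef_pos'],4),'F',np.round(o['force'],1),'w',round(float(o['width']),4))
    print('jawx yaw',round(float(np.arctan2(R[1,0],R[0,0])),4),'z',np.round(R[:,2],3),'q',np.round(o['joint_positions'],2)); return o,R
E
python3 - <<'E'
from h import *
print(cv2.undistortPointsIter)
f=cv2.imread('pics/top0.png')[:,:,::-1]; crop(f,120,140,260,240,5.5,'pics/c1.png'); crop(f,270,160,350,250,6.5,'pics/c2.png')
f=cv2.imread('pics/side0.png')[:,:,::-1]; crop(f,145,150,285,240,5.5,'pics/c3.png'); crop(f,240,200,330,290,6.5,'pics/c4.png')
E
```

```text
<built-in function undistortPointsIter>
```

View pics/c1.png

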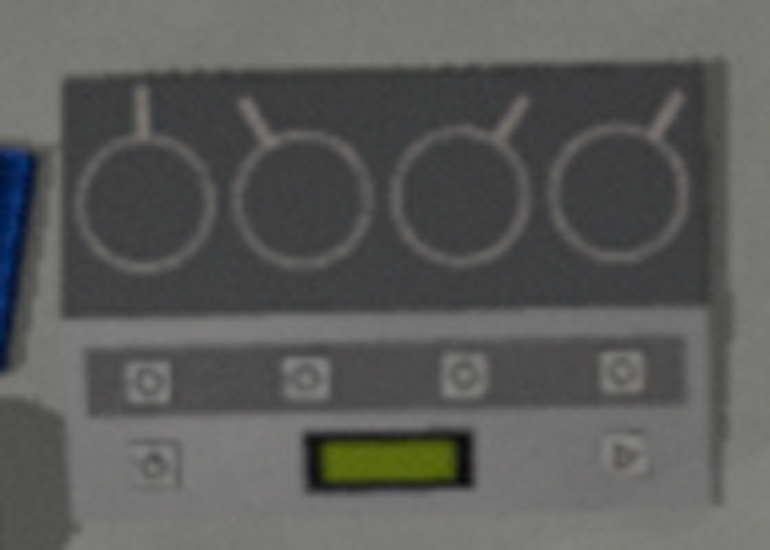

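View pics/c2.png

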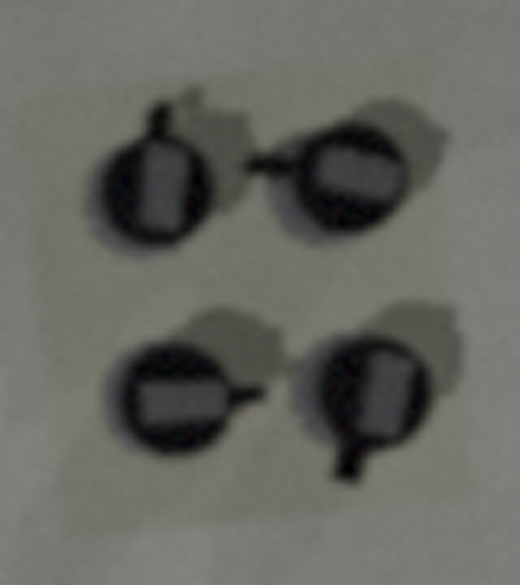

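View pics/c3.png

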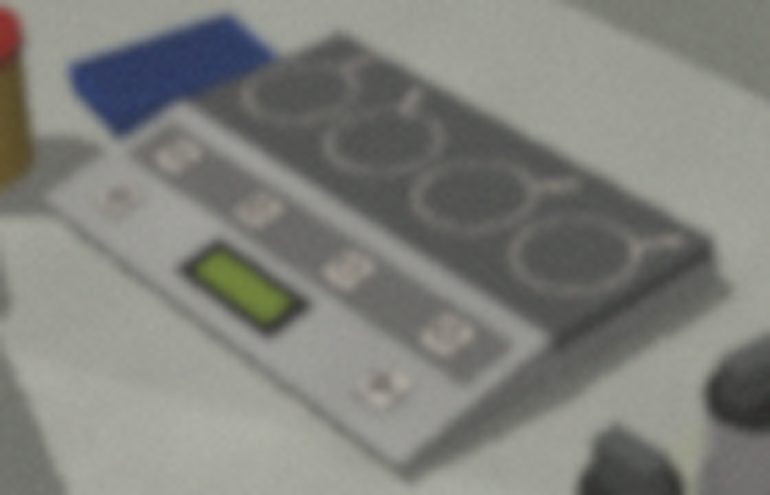

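View pics/c4.png

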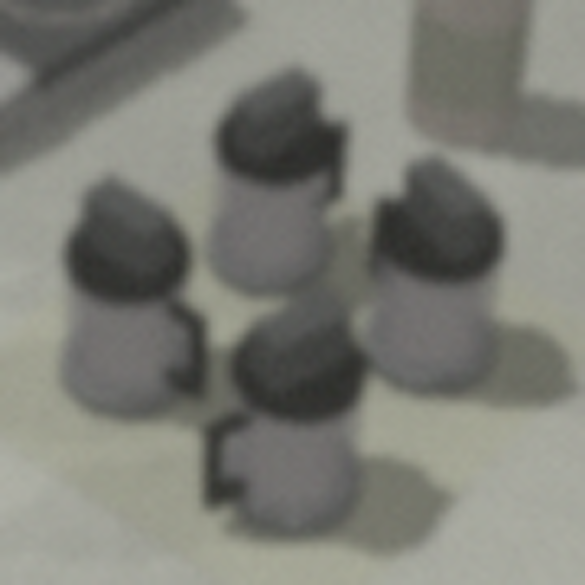

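Four jars are present, and none of the four is orange. The orange one at (397,191) in the top view is the excluded look-alike. There are four stations, so all will be used. Next I measure the poses.

```bash
cat > meas.py <<'E'
from h import *
def avg(n,k=3):
    return np.mean([grab_frame(n).astype(np.float32) for _ in range(k)],0)
def fitc(P):
    A=np.c_[2*P[:,:2],np.ones(len(P))]; s=np.linalg.lstsq(A,(P[:,:2]**2).sum(1),rcond=None)[0]
    return s[:2],np.sqrt(s[2]+s[0]**2+s[1]**2)
def sub(g,c,s=6,w=14):  # upsampled patch around c
    x0,y0=int(c[0])-w,int(c[1])-w
    p=cv2.resize(g[y0:y0+2*w,x0:x0+2*w],None,fx=s,fy=s,interpolation=cv2.INTER_CUBIC)
    return p,lambda q:(np.asarray(q,float)+.5)/s-.5+[x0,y0]
E
python3 - <<'E'
from meas import *
f=avg('top',3); np.save('top1.npy',f); fs=avg('side',3); np.save('side1.npy',fs)
for n,im,seeds in(('top',f,[(146.4,176.4),(175.1,176.4),(203.6,175.5),(232.4,175.1)]),('side',fs,None)):
    g=im.mean(2)
    if seeds is None: seeds=[proj(n,np.r_[c,0.045])[0] for c in cs]
    cs=[]
    for s in seeds:
        p,m=sub(g,s,8,24)
        in0=np.median(p[180:204,180:204])
        # radial profile in world: bright ridge
        P=[];c=plane(n,[s],.045)[0,:2]
        for it in range(4):
            P=[]
            for a in np.arange(0,2*np.pi,.1):
                r=np.arange(.036,.056,.0005)
                X=np.c_[c[0]+r*np.cos(a),c[1]+r*np.sin(a),0*r+.045]
                uv=proj(n,X).astype(np.float32)
                v=cv2.remap(g.astype(np.float32),uv[None,:,0],uv[None,:,1],cv2.INTER_CUBIC)[0]
                w=np.clip(v-v.min()-.3*np.ptp(v),0,None)
                P.append(X[0]*0+np.array([c[0]+np.cos(a)*(w@r)/w.sum(),c[1]+np.sin(a)*(w@r)/w.sum(),.045]))
            P=np.array(P); c,R=fitc(P)
        # mark line
        aa=np.arange(-1.6,1.6,.01); 
        prof=0
        A=[]
        for r in np.arange(.052,.070,.002):
            X=np.c_[c[0]+r*np.cos(aa),c[1]+r*np.sin(aa),0*aa+.045]; uv=proj(n,X).astype(np.float32)
            prof=prof+cv2.remap(g.astype(np.float32),uv[None,:,0],uv[None,:,1],cv2.INTER_CUBIC)[0]
        k=np.where(abs(aa)<.9)[0]; q=prof[k]; pk=k[np.argmax(q)]; kk=k[abs(aa[k]-aa[pk])<.15]; w=np.clip(prof[kk]-np.median(q)-.4*(q.max()-np.median(q)),0,None)
        print(n,np.round(c,4),'R',round(R,4),'ang',round((w@aa[kk])/w.sum(),3)); cs.append(c)
E
```

```text
top [0.6316 0.2842] R 0.0455 ang 0.017
top [0.6308 0.1745] R 0.0453 ang 0.516
top [0.63   0.0643] R 0.0454 ang -0.607
top [ 0.6292 -0.0457] R 0.0453 ang -0.58
side [0.6362 0.293 ] R 0.0464 ang 0.038
side [0.6353 0.1829] R 0.046 ang 0.512
side [0.6338 0.0711] R 0.046 ang -0.594
side [ 0.6332 -0.0392] R 0.0458 ang -0.576
```

```bash
python3 - <<'E'
from meas import *
T=dict(wake=(148.4,224.5),start=(233.8,222.9),k0=(146.9,209.5),k1=(175.6,208.9),k2=(204.4,208.2),k3=(233.1,207.5))
edge=plane('top',[(120+65/5.5,140+316/5.5),(120+710/5.5,140+304/5.5)],.045); print('deck front edge',np.round(edge,4))
print('deck back',np.round(plane('top',[(120+64/5.5,140+78/5.5),(120+708/5.5,140+64/5.5)],.045),4))
ex=edge[:,0].mean()
for k,uv in T.items():
    z=.03
    for i in range(5):
        X=plane('top',[uv],z)[0]; z=.045+.003-(ex-X[0])*np.tan(.2)
    print(k,np.round(X,4))
    print('  side pix',np.round(proj('side',X)[0],1),'crop c3',np.round((proj('side',X)[0]-[145,150])*5.5))
# jars: grip block top (z .12) grey on black lid, top view
f=np.load('top1.npy'); g=f.mean(2)
for s in[(295,187),(324,186),(298,222),(329,220)]:
    p,m=sub(g,s,8,14); print(s,np.round(p[40:184:12,40:184:12]).astype(int)) if s[0]==295 else 0
E
```

```text
deck front edge [[ 0.5522  0.3392  0.045 ]
 [ 0.5476 -0.1086  0.045 ]]
deck back [[ 0.7187  0.338   0.045 ]
 [ 0.7153 -0.1121  0.045 ]]
wake [0.4472 0.2816 0.0272]
  side pix [167.  186.6] crop c3 [121. 201.]
start [ 0.444  -0.0469  0.0265]
  side pix [214.9 221.2] crop c3 [384. 392.]
k0 [0.5047 0.2836 0.0388]
  side pix [177.2 179. ] crop c3 [177. 159.]
k1 [0.5039 0.1737 0.0387]
  side pix [192. 189.] crop c3 [259. 214.]
k2 [0.5034 0.0635 0.0386]
  side pix [208.4 199.9] crop c3 [348. 274.]
k3 [ 0.5029 -0.0462  0.0385]
  side pix [226.2 211.8] crop c3 [447. 340.]
(295, 187) [[113 113 112 110  89  31  15  60  85  77  76  77]
 [112 113 113 110  84  22  20  60  77  77  76  75]
 [113 113 110  92  54  18  19  40  59  73  76  76]
 [111  94  67  38  29  50  44  39  35  48  69  77]
 [ 89  53  20  13  33  60  64  62  55  22  43  69]
 [ 65  28  10  14  39  63  65  65  57  20  22  60]
 [ 44  15  14  15  39  63  64  63  55  18  13  45]
 [ 36  12  13  15  41  63  65  62  49  13  12  37]
 [ 34  11  12  18  41  65  65  62  42  12  13  38]
 [ 41  18  12  17  44  62  65  62  36  10  13  46]
 [ 55  23  10  23  48  65  66  63  36  10  24  73]
 [ 70  34  17  17  37  51  56  60  32  26  68 104]]
```

```bash
cat > jars.py <<'E'
from meas import *
def jar(g,s,name=None,th=(38,72),zt=.12):
    S=8;W=14
    p,m=sub(g,s,S,W)
    M=((p>th[0])&(p<th[1])).astype(np.uint8)
    # confine to within 30 mm of block centre
    c0=plane('top',[s],zt)[0]
    M=cv2.morphologyEx(M,cv2.MORPH_OPEN,np.ones((13,13),np.uint8))
    n,lab,stt,cen=cv2.connectedComponentsWithStats(M)
    q=(np.array(s)-m([0,0]))*S; l=lab[int(q[1]),int(q[0])]
    ys,xs=np.where(lab==l)
    uv=m(np.c_[xs,ys]); X=plane('top',uv,zt)[:,:2]
    rc=cv2.minAreaRect((X*1000).astype(np.float32))
    box=cv2.boxPoints(rc); e=[box[1]-box[0],box[2]-box[1]]; e=max(e,key=np.linalg.norm)
    cm=X.mean(0); ev,V=np.linalg.eigh(np.cov((X-cm).T)); v=V[:,1]
    # lid circle + handle: dark mask
    D=(p<32).astype(np.uint8)|(lab==l).astype(np.uint8)
    D=cv2.morphologyEx(D,cv2.MORPH_CLOSE,np.ones((9,9),np.uint8))
    ys,xs=np.where(D>0); Y=plane('top',m(np.c_[xs,ys]),.084)[:,:2]
    # handle sign
    d=Y-cm; r=np.linalg.norm(d,axis=1); far=d[(r>.042)&(r<.075)&(np.abs(d@V[:,0])<.02)]
    sg=np.sign((far@v).mean()) if len(far) else 0
    ax=np.arctan2(*(v[::-1]*(sg or 1)))
    core=cv2.morphologyEx(D,cv2.MORPH_OPEN,cv2.getStructuringElement(cv2.MORPH_ELLIPSE,(71,71)))
    cnt=max(cv2.findContours(core,0,cv2.CHAIN_APPROX_NONE)[0],key=cv2.contourArea).reshape(-1,2)
    L,R=fitc(plane('top',m(cnt),.088))
    print(s,'block c',np.round(rc[0],1),'size',np.round(sorted(rc[1]),1),'com',np.round(cm,4),'ang pca',round(ax,3),'rect',round(float(np.arctan2(e[1],e[0])),3),'nfar',len(far),'| lid',np.round(L,4),'R',round(R,4))
    if name: cv2.imwrite(name,np.hstack([cv2.convertScaleAbs(p,alpha=2),(lab==l).astype(np.uint8)*255,D*255,core*255]))
    return cm,ax
E
python3 - <<'E'
from jars import *
g=np.load('top1.npy').mean(2)
for i,s in enumerate([(295,189),(325,187),(298,221),(329,220)]): jar(g,s,f'pics/j{i}.png')
cv2.imwrite('pics/jj.png',cv2.resize(np.vstack([cv2.imread(f'pics/j{i}.png') for i in range(4)]),None,fx=.65,fy=.65))
E
```

```text
(295, 189) block c [ 564.2 -275.2] size [24.9 47.4] com [ 0.5646 -0.2748] ang pca -0.119 rect -0.094 nfar 164 | lid [ 0.5639 -0.2748] R 0.0291
(325, 187) block c [ 568.1 -388.4] size [27. 54.] com [ 0.5681 -0.3887] ang pca 1.38 rect 1.45 nfar 400 | lid [ 0.5686 -0.3855] R 0.0302
(298, 221) block c [ 445.7 -284.6] size [25.9 54.7] com [ 0.4448 -0.2829] ang pca -1.493 rect -1.53 nfar 65 | lid [ 0.4455 -0.2816] R 0.0297
(329, 220) block c [ 446.5 -397.6] size [29.2 51. ] com [ 0.4461 -0.396 ] ang pca 2.801 rect -0.237 nfar 426 | lid [ 0.4457 -0.394 ] R 0.0297
```

View pics/jj.png

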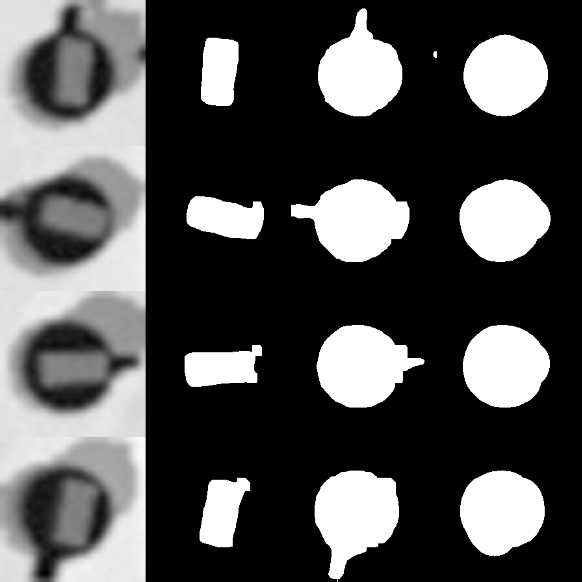

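```bash
sed -i 's/np.ones((13,13)/np.ones((25,25)/; s/(38,72)/(38,69)/' jars.py; python3 - <<'E'
from jars import *
g=np.load('top1.npy').mean(2)
for i,s in enumerate([(295,189),(325,187),(298,221),(329,220)]): jar(g,s,f'pics/j{i}.png')
E
python3 - <<'E'
from h import *
st()
E
```

```text
(295, 189) block c [ 564.1 -275.3] size [24.8 46.6] com [ 0.5646 -0.2749] ang pca -0.129 rect -0.082 nfar 163 | lid [ 0.5639 -0.2748] R 0.0291
(325, 187) block c [ 567.8 -387.9] size [24.9 53.2] com [ 0.568  -0.3878] ang pca 1.339 rect 1.326 nfar 364 | lid [ 0.5687 -0.3845] R 0.0297
(298, 221) block c [ 443.9 -281.6] size [23.2 48.3] com [ 0.4444 -0.2813] ang pca -1.55 rect 1.557 nfar 106 | lid [ 0.4454 -0.2808] R 0.0293
(329, 220) block c [ 445.3 -395.1] size [24.9 47.3] com [ 0.4452 -0.3952] ang pca 2.9 rect -0.237 nfar 365 | lid [ 0.4453 -0.3934] R 0.0293
t 0.4 tcp [0.1864 0.6226 0.2017] F [ 0.9 -0.2  0.1] w 0.0851
jawx yaw 1.28 z [-0. -0. -1.] q [ 1.11  0.25  1.56  0.    1.34 -0.17]
```

```bash
python3 -m handwheel '[[[0,0,0,-0.145,0],[0,0,0,-0.145,0],[-0.048,0.036,0,0,0],[-0.048,0.036,0,0,0],[-0.048,0.036,0,0,0],[-0.048,0.036,0,0,0],[-0.048,0.036,0,0,0],[-0.048,0.036,0,0,0]]]'; python3 -c "
from h import *
st()"
```

```text
time_s: 1.4
eef_pos: [0.4096, 0.3319, 0.2025]
orientation: [0.701, 0.713, 0.002, 0.0]
force: [0.4, 1.0, -0.1]
width: -0.0001
t 1.4 tcp [0.4096 0.3319 0.2025] F [ 0.4  1.  -0.1] w -0.0001
jawx yaw 1.5883 z [ 0.003  0.002 -1.   ] q [ 0.47 -0.05  1.87  0.    1.31 -1.12]
```

```bash
python3 -m handwheel '[[[-0.05,0.029,0,0,0],[0,0,0.04,0,0],[0,0,0.04,0,0],[0,0,0.03,0,0],[0,0,0.02,0,0],[0,0,0,0,0],[0,0,0,0,0],[0,0,0,0,0]]]'; python3 - <<'E'
from meas import *
o,R=st()
for n in('top','side'):
    f=avg(n,2); u=proj(n,o['eef_pos'])[0]; x,y=int(u[0]),int(u[1]); print(n,u)
    im=f.astype(np.uint8).copy(); im[y,x]=(255,0,0)
    crop(im,x-40,y-35,x+40,y+35,7,f'pics/w_{n}.png')
E
```

```text
time_s: 2.4
eef_pos: [0.4471, 0.2776, 0.0736]
orientation: [0.704, 0.71, 0.006, 0.003]
force: [0.1, 0.2, 0.2]
width: 0.0004
t 2.4 tcp [0.4471 0.2776 0.0736] F [0.1 0.2 0.2] w 0.0004
jawx yaw 1.579 z [ 0.012  0.005 -1.   ] q [ 0.34  0.11  1.97  0.    1.05 -1.24]
top [146.45451384 224.73519458]
side [165.8597547  177.96244914]
```

View pics/w_side.png

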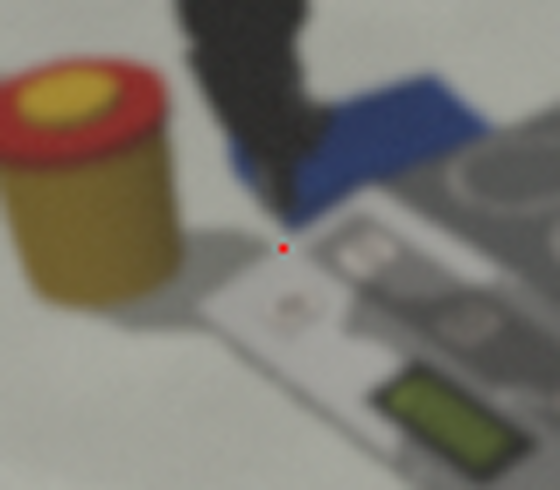

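View pics/w_top.png

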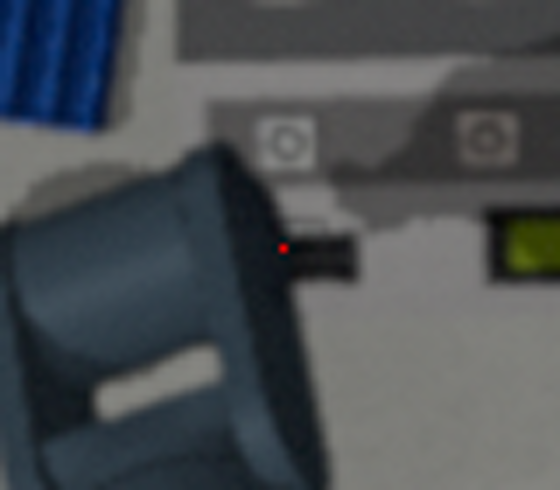

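```bash
python3 -m handwheel '[[[0.005,-0.008,0,0,0],[0,0,0.015,0,0],[0,0,0.015,0,0],[0,0,0.002,0,0],[0,0,0,0,0],[0,0,0,0,0],[0,0,0,0,0],[0,0,0,0,0]]]'; python3 -c "
from h import *
st()"
```

```text
time_s: 3.6
eef_pos: [0.4386, 0.2829, 0.0388]
orientation: [0.704, 0.71, 0.006, 0.002]
force: [-0.4, -0.1, -0.1]
width: -0.0003
t 3.6 tcp [0.4386 0.2829 0.0388] F [-0.4 -0.1 -0.1] w -0.0003
jawx yaw 1.579 z [ 0.011  0.005 -1.   ] q [ 0.36  0.16  1.99  0.    0.98 -1.22]
```

```bash
python3 -m handwheel '[[[0,0,0.002,0,0],[0,0,0.002,0,0],[0,0,0.002,0,0],[0,0,0.001,0,0],[0,0,0,0,0],[0,0,0.001,0,0],[0,0,0.001,0,0],[0,0,0.001,0,0]]]'
```

```text
time_s: 4.6
eef_pos: [0.439, 0.283, 0.0285]
orientation: [0.704, 0.71, 0.006, 0.003]
force: [0.4, 0.9, -0.7]
width: -0.0004
```

```bash
python3 -m handwheel '[[[0,0,0.001,0,0],[0,0,0.001,0,0],[0,0,0.001,0,0],[0,0,0.001,0,0],[0,0,0.001,0,0],[0,0,0.001,0,0],[0,0,0.001,0,0],[0,0,0.001,0,0]]]'
```

```text
time_s: 5.6
eef_pos: [0.4391, 0.2831, 0.0199]
orientation: [0.704, 0.71, 0.006, 0.003]
force: [-0.1, -1.2, -0.1]
width: -0.0001
```

```bash
python3 - <<'E'
from meas import *
o,R=st()
f=avg('side',4); u=proj('side',o['eef_pos'])[0]; print(u)
x,y=int(u[0]),int(u[1]); im=np.clip(f*1.3,0,255).astype(np.uint8); im[int(round(u[1])),int(round(u[0]))]=(255,0,0)
crop(im,x-25,y-30,x+35,y+15,12,f'pics/w2.png')
E
```

```text
t 5.6 tcp [0.4391 0.2831 0.0199] F [-0.1 -1.2 -0.1] w -0.0001
jawx yaw 1.5791 z [ 0.012  0.005 -1.   ] q [ 0.36  0.19  1.99  0.    0.94 -1.22]
[165.4701543  188.57480395]
```

View pics/w2.png

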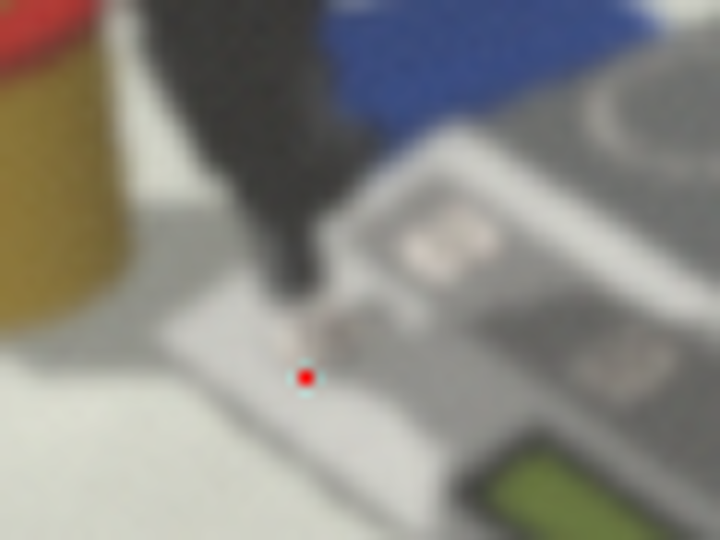

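```bash
python3 - <<'E'
from meas import *
for z in(.02,.03,.035,.04,.045): print(z,np.round(plane('side',[(164.75,182.75),(166.9,174.1)],z),4).tolist())
f=avg('top',4); u=proj('top',[.4391,.2831,.02])[0]; print(u); x,y=int(u[0]),int(u[1])
im=np.clip(f*1.8,0,255).astype(np.uint8); im[int(round(u[1])),int(round(u[0]))]=(255,0,0)
crop(im,x-30,y-30,x+35,y+25,11,f'pics/w3.png')
E
```

```text
0.02 [[0.4625, 0.3243, 0.02], [0.5101, 0.3789, 0.02]]
0.03 [[0.4551, 0.3104, 0.03], [0.5022, 0.3643, 0.03]]
0.035 [[0.4514, 0.3034, 0.035], [0.4982, 0.357, 0.035]]
0.04 [[0.4477, 0.2964, 0.04], [0.4943, 0.3497, 0.04]]
0.045 [[0.4441, 0.2894, 0.045], [0.4903, 0.3423, 0.045]]
[148.49250963 226.57394278]
```

View pics/w3.png

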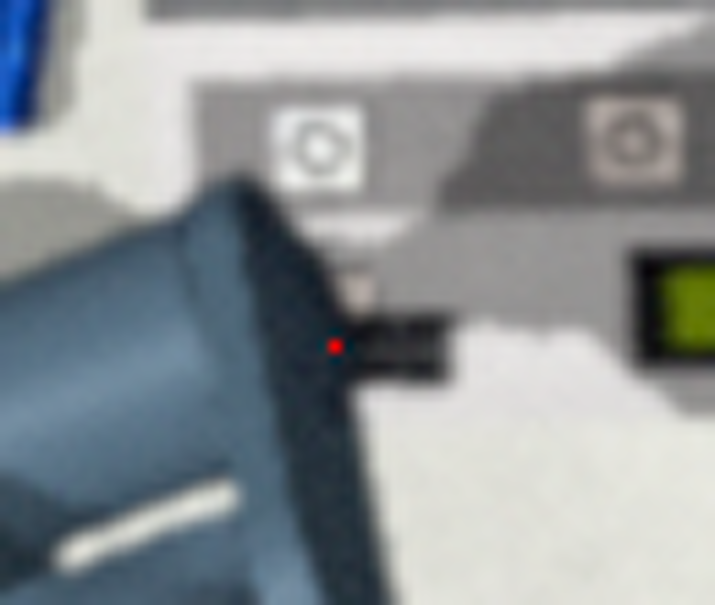

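```bash
python3 - <<'E'
from meas import *
f=cv2.imread('pics/side0.png')[:,:,::-1]; u=proj('side',[.186,.622,.2008])[0]; print(u); 
im=np.clip(f*1.5,0,255).astype(np.uint8); im[int(round(u[1])),int(round(u[0]))]=(255,0,0)
crop(im,30,70,100,150,7,'pics/w4.png')
print(proj('top',[[.439,.2405,.15],[.439,.2405,.1],[.439,.283,.15],[.439,.283,.02]]))
E
```

```text
[ 67.42628484 146.88998854]
[[151.58578688 227.18520449]
 [154.79131884 226.8224686 ]
 [139.62984883 227.52131979]
 [148.51873697 226.59917666]]
```

View pics/w4.png

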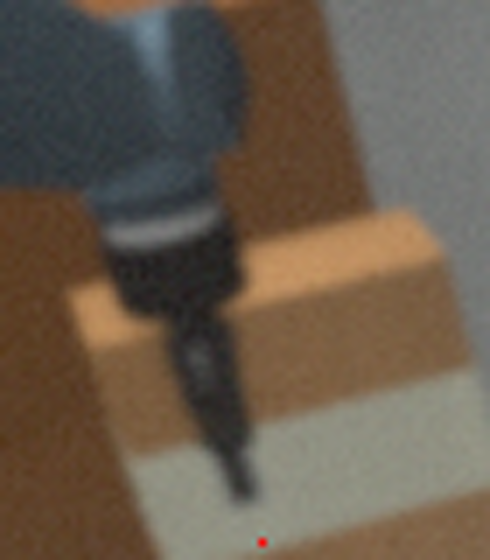

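```bash
python3 -m handwheel '[[[0,0,0.001,0,0],[0,0,0.001,0,0],[0,0,0.001,0,0],[0,0,0.001,0,0],[0,0,0.0005,0,0],[0,0,0.0005,0,0],[0,0,0.0005,0,0],[0,0,0.0005,0,0]]]'
```

```text
time_s: 7.0
eef_pos: [0.4392, 0.2831, 0.0136]
orientation: [0.704, 0.71, 0.006, 0.003]
force: [0.8, 0.3, 0.2]
width: -0.0002
```

```bash
python3 -m handwheel '[[[0,0,0.001,0,0],[0,0,0.001,0,0],[0,0,0.001,0,0],[0,0,0.0005,0,0],[0,0,0.0005,0,0],[0,0,0.0005,0,0],[0,0,0.0005,0,0],[0,0,0.0005,0,0]]]'; python3 - <<'E'
from meas import *
o,R=st()
f=avg('side',3); u=proj('side',o['eef_pos'])[0]
im=np.clip(f*1.3,0,255).astype(np.uint8); im[int(round(u[1])),int(round(u[0]))]=(255,0,0)
crop(im,140,158,200,203,12,f'pics/w5.png')
E
```

```text
time_s: 8.0
eef_pos: [0.4393, 0.2832, 0.0077]
orientation: [0.704, 0.71, 0.006, 0.003]
force: [-0.5, 0.2, -0.2]
width: -0.0
t 8.0 tcp [0.4393 0.2832 0.0077] F [-0.5  0.2 -0.2] w -0.0
jawx yaw 1.5791 z [ 0.012  0.005 -1.   ] q [ 0.36  0.21  1.99  0.    0.92 -1.22]
```

View pics/w5.png

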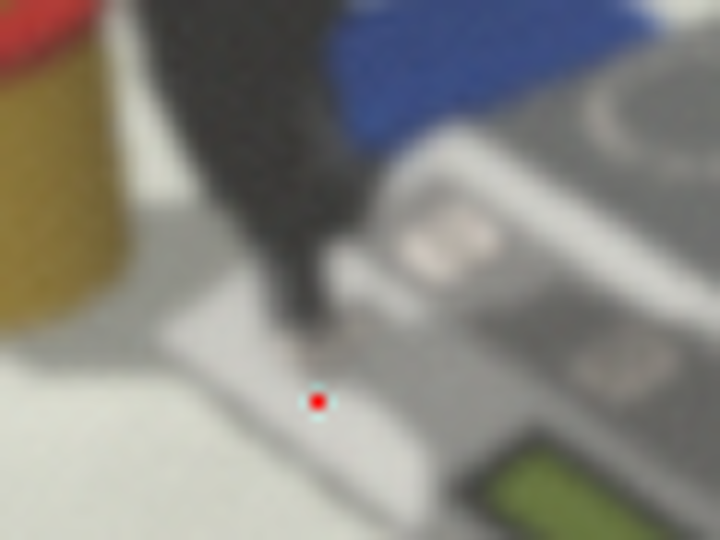

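```bash
python3 -m handwheel '[[[0,0,0.0005,0,0],[0,0,0.0005,0,0],[0,0,0.0005,0,0],[0,0,0.0005,0,0],[0,0,0.0005,0,0],[0,0,0.0005,0,0],[0,0,0.0005,0,0],[0,0,0.0005,0,0]]]'
```

```text
time_s: 9.15
eef_pos: [0.4393, 0.2832, 0.0035]
orientation: [0.704, 0.71, 0.006, 0.003]
force: [-0.2, 0.1, -0.6]
width: -0.0001
```

```bash
python3 -m handwheel '[[[0,0,0.0005,0,0],[0,0,0.0005,0,0],[0,0,0.0005,0,0],[0,0,0.0005,0,0],[0,0,0.0005,0,0],[0,0,0.0005,0,0],[0,0,0.0005,0,0],[0,0,0.0005,0,0]]]'
```

```text
time_s: 10.15
eef_pos: [0.4394, 0.2833, -0.0008]
orientation: [0.704, 0.71, 0.006, 0.003]
force: [0.6, 0.5, -0.1]
width: -0.0002
```

```bash
python3 -m handwheel '[[[0,0,0.0005,0,0],[0,0,0.0005,0,0],[0,0,0.0005,0,0],[0,0,0.0005,0,0],[0,0,0.0005,0,0],[0,0,0.0005,0,0],[0,0,0.0005,0,0],[0,0,0.0005,0,0]]]'; python3 - <<'E'
from meas import *
o,R=st()
f=avg('side',4); u=proj('side',o['eef_pos'])[0]
im=np.clip(f*1.3,0,255).astype(np.uint8); im[int(round(u[1])),int(round(u[0]))]=(255,0,0)
crop(im,145,165,190,203,16,f'pics/w6.png')
E
```

```text
time_s: 11.15
eef_pos: [0.4398, 0.2833, -0.0042]
orientation: [0.704, 0.71, 0.006, 0.003]
force: [-2.2, -1.5, 5.7]
width: 0.0003
t 11.15 tcp [ 0.4398  0.2833 -0.0042] F [-2.2 -1.5  5.7] w 0.0003
jawx yaw 1.5792 z [ 0.012  0.005 -1.   ] q [ 0.36  0.24  1.99  0.    0.9  -1.22]
```

View pics/w6.png

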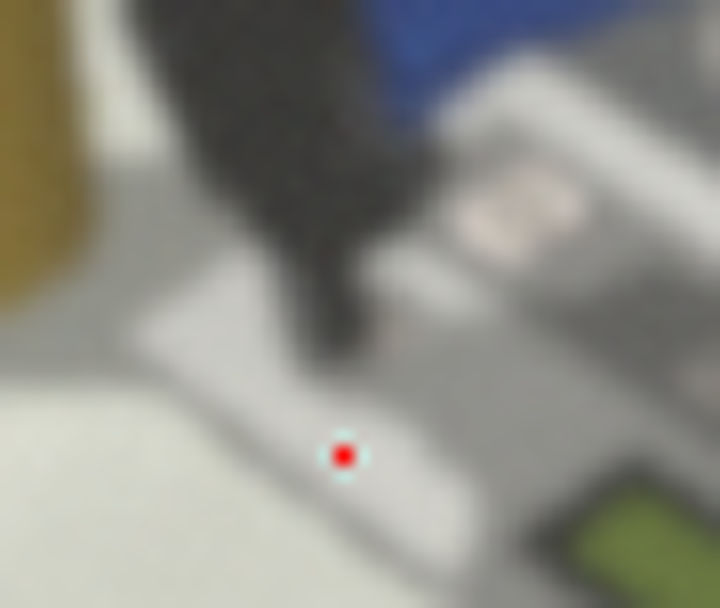

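```bash
python3 -c "
from h import *
for z in (.025,.029,.033): print(np.round(plane('side',[(165.9,187.5)],z),4))
"; python3 -m handwheel '[[[0,0,0.0005,0,0],[0,0,0.0005,0,0],[0,0,0.0005,0,0],[0,0,0.0005,0,0],[0,0,0.0002,0,0],[0,0,0.0002,0,0],[0,0,0.0002,0,0],[0,0,0.0002,0,0]]]'
```

```text
[[0.4414 0.2819 0.025 ]]
[[0.4385 0.2764 0.029 ]]
[[0.4357 0.271  0.033 ]]
time_s: 12.35
eef_pos: [0.4398, 0.2833, -0.0044]
orientation: [0.704, 0.71, 0.005, 0.003]
force: [-2.3, -3.4, 5.7]
width: -0.0001
```

```bash
python3 -m handwheel '[[[0,0,0.0008,0,0],[0,0,0.0008,0,0],[0,0,0.0008,0,0],[0,0,0.0008,0,0],[0,0,0.0008,0,0],[0,0,0.0008,0,0],[0,0,0.0008,0,0],[0,0,0.0008,0,0]]]'; python3 -c "
from meas import *
f=avg('top',2);print(f[224,175:205:6].astype(int).tolist())
im=np.clip(f*1.8,0,255).astype(np.uint8);crop(im,125,190,245,240,6,'pics/w7.png')"
```

```text
time_s: 13.35
eef_pos: [0.4397, 0.2832, -0.0045]
orientation: [0.703, 0.711, 0.002, 0.002]
force: [-5.0, -3.2, 11.1]
width: -0.0001
[[46, 43, 44], [57, 68, 9], [55, 66, 3], [56, 67, 3], [55, 67, 4]]
```

View pics/w7.png

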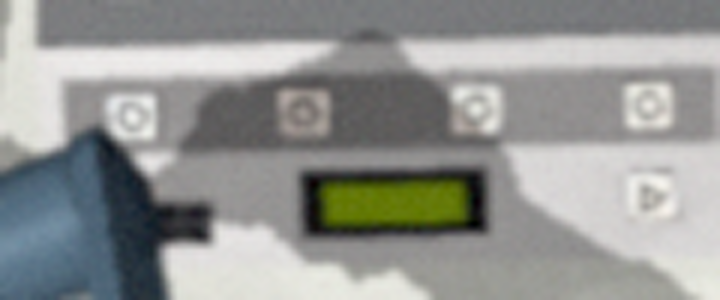

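```bash
python3 -m handwheel '[[[0,0,-0.0003,0,0],[0,0,0,0,0],[0,0,0,0,0],[0,0,0,0,0],[0,0,0,0,0],[0,0,0,0,0],[0,0,0,0,0],[0,0,0,0,0]]]'
```

```text
time_s: 14.45
eef_pos: [0.4396, 0.2831, -0.004]
orientation: [0.703, 0.711, 0.002, 0.002]
force: [-2.2, -1.1, 5.2]
width: 0.0003
```

```bash
python3 -m handwheel '[[[0,0,-0.005,0,0],[0,0,-0.03,0.18,0],[0,0,-0.04,0.18,0],[0,0,-0.04,0.18,0],[0,0,-0.04,0.18,0],[0,0,-0.04,0.18,0],[0,0,-0.02,0.18,0.5],[0,0,0,0.18,0.5]]]'; python3 - <<'E'
from jars import *
o,R=st()
g=avg('top',3).mean(2); np.save('top2.npy',g)
for i,s in enumerate([(295,189),(325,187),(298,221),(329,220)]): jar(g,s)
E
```

```text
time_s: 15.45
eef_pos: [0.4378, 0.2832, 0.2165]
orientation: [0.99, 0.139, 0.003, -0.0]
force: [0.1, -0.8, -0.4]
width: 0.036
t 15.45 tcp [0.4378 0.2832 0.2165] F [ 0.1 -0.8 -0.4] w 0.036
jawx yaw 0.2793 z [ 0.006  0.001 -1.   ] q [ 0.36 -0.08  1.87 -0.    1.34  0.08]
(295, 189) block c [ 564.3 -275.1] size [25.1 47.4] com [ 0.5657 -0.2746] ang pca -0.207 rect -0.096 nfar 117 | lid [ 0.5662 -0.2737] R 0.0272
(325, 187) block c [ 567.7 -387.8] size [25.5 52.2] com [ 0.568  -0.3891] ang pca 1.272 rect 1.313 nfar 391 | lid [ 0.5707 -0.3926] R 0.0242Traceback (most recent call last):
  File "<stdin>", line 4, in <module>
  File "jars.py", line 25, in jar
    cnt=max(cv2.findContours(core,0,cv2.CHAIN_APPROX_NONE)[0],key=cv2.contourArea).reshape(-1,2)
        ~~~^^^^^^^^^^^^^^^^^^^^^^^^^^^^^^^^^^^^^^^^^^^^^^^^^^^^^^^^^^^^^^^^^^^^^^^
ValueError: max() iterable argument is empty
```

```bash
python3 - <<'E'
from h import *
g=np.load('top2.npy'); cv2.imwrite('pics/t2.png',cv2.resize(np.clip(g[140:260,120:360]*1.8,0,255).astype(np.uint8),None,fx=3.3,fy=3.3,interpolation=cv2.INTER_CUBIC))
E
```

```text
(no output)
```

View pics/t2.png

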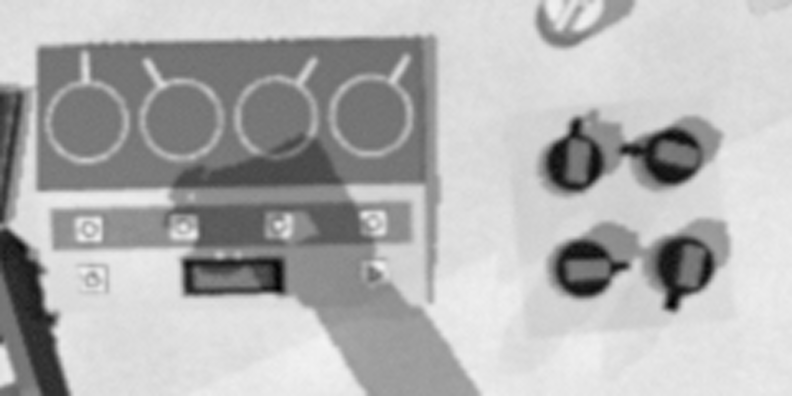

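```bash
cat >> h.py <<'E'
def go(x,y,z=None,yaw=None):
    o,R=st(); p=o['eef_pos']; y0=np.arctan2(R[1,0],R[0,0])
    d=np.array([x-p[0],y-p[1],(z-p[2]) if z is not None else 0])
    yy=y0 if yaw is None else yaw
    X=np.array([np.cos(yy),np.sin(yy)]); Y=np.array([np.sin(yy),-np.cos(yy)])
    tw=0 if yaw is None else (y0-yaw+np.pi)%(2*np.pi)-np.pi
    n=np.hypot(d[0],d[1])/.061
    print('TWIST',round(tw,3),'then tx',round(d[:2]@X,4),'ty',round(d[:2]@Y,4),'tz',round(-d[2],4),'rows>=',round(n,1))
E
python3 -m handwheel '[[[0,0,0,0.173,0.8],[0,0,0,0.173,0.8],[0,0,0,0.173,0.8],[0.026,0.056,0,0,0.8],[0.026,0.056,0,0,0.8],[0.026,0.056,0,0,0.8],[0.026,0.056,0,0,0.8],[0.026,0.056,0,0,0.8]]]'; python3 -c "
from h import *
go(.568,-.3865,.15,-.24)
f=grab_frame('top');print(f[222,180:204:4].tolist())"
```

```text
time_s: 16.6
eef_pos: [0.4973, -0.0228, 0.2078]
orientation: [0.994, -0.106, -0.003, 0.001]
force: [0.0, 0.1, -0.4]
width: 0.0683
t 16.6 tcp [ 0.4973 -0.0228  0.2078] F [ 0.   0.1 -0.4] w 0.0683
jawx yaw -0.2114 z [-0.006 -0.001 -1.   ] q [-0.27 -0.12  1.93 -0.    1.34 -0.06]
TWIST 0.029 then tx 0.1551 ty 0.3365 tz 0.0578 rows>= 6.1
[[91, 106, 20], [94, 109, 22], [92, 107, 20], [55, 70, 73], [51, 65, 75], [40, 47, 33]]
```

```bash
python3 -m handwheel '[[[0.026,0.056,0,0.03,0.8],[0.026,0.056,0,0,0.8],[0.026,0.056,0,0,0.8],[0.026,0.056,0,0,0.8],[0.026,0.056,0,0,0.8],[0.026,0.056,0,0,0.8],[0,0,0,0,0.8],[0,0,0,0,0.8]]]'; python3 -c "
from meas import *
go(.568,-.3865,.15,-.24)
for n in ('side','top'):
    f=avg(n,2); o=get_obs(); u=proj(n,o['eef_pos']+[0,0,.03])[0].astype(int); crop(np.clip(f*1.5,0,255).astype(np.uint8),u[0]-40,u[1]-35,u[0]+40,u[1]+35,7,f'pics/b_{n}.png')
"
```

```text
time_s: 17.65
eef_pos: [0.568, -0.3933, 0.1995]
orientation: [0.994, -0.114, -0.007, -0.001]
force: [0.6, 1.4, 1.1]
width: 0.0684
t 17.65 tcp [ 0.568  -0.3933  0.1995] F [0.6 1.4 1.1] w 0.0684
jawx yaw -0.2277 z [-0.013  0.003 -1.   ] q [-0.77  0.35  1.44 -0.01  1.37 -0.54]
TWIST 0.012 then tx -0.0016 ty -0.0066 tz 0.0495 rows>= 0.1
```

View pics/b_side.png

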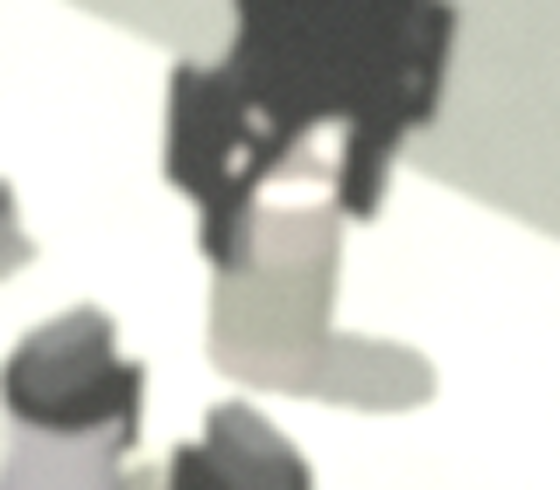

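View pics/b_top.png

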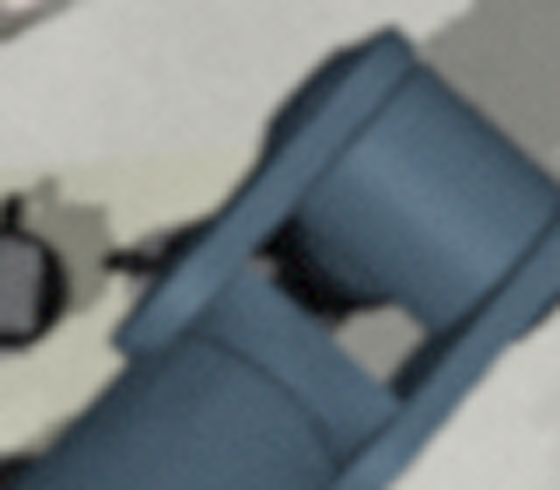

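```bash
python3 -c "
from h import *
u=proj('side',[.568,-.3933,.2295])[0].astype(int)-[40,35]
q=np.array([[225,265],[360,213]])/7+u
for z in (.22,.23,.24,.25): print(z,np.round(plane('side',q,z)[:,:2],3).tolist(),np.round(plane('side',q,z)[:,:2].mean(0),4))
"
```

```text
0.22 [[0.552, -0.373], [0.626, -0.393]] [ 0.5892 -0.3831]
0.23 [[0.541, -0.381], [0.614, -0.4]] [ 0.5776 -0.3906]
0.24 [[0.53, -0.388], [0.602, -0.408]] [ 0.5661 -0.398 ]
0.25 [[0.519, -0.396], [0.59, -0.415]] [ 0.5546 -0.4054]
```

```bash
python3 -m handwheel '[[[-0.002,-0.006,0.03,0.01,0.8],[0,0,0.04,0,0.8],[0,0,0.02,0,0.8],[0,0,0,0,0.8],[0,0,0,0,0.8],[0,0,0,0,0.8],[0,0,0,0,0.8],[0,0,0,0,0.8]]]'; python3 -c "
from meas import *
go(.568,-.3875,.065,-.24)
for n in ('side',):
    f=avg(n,2); o=get_obs(); u=proj(n,o['eef_pos']+[0,0,.03])[0].astype(int); crop(np.clip(f*1.3,0,255).astype(np.uint8),u[0]-40,u[1]-40,u[0]+40,u[1]+30,8,f'pics/b2_{n}.png'); print(u)
"
```

```text
time_s: 18.85
eef_pos: [0.5712, -0.385, 0.118]
orientation: [0.993, -0.115, -0.0, 0.004]
force: [0.5, 0.0, -0.6]
width: 0.0683
t 18.85 tcp [ 0.5712 -0.385   0.118 ] F [ 0.5  0.  -0.6] w 0.0683
jawx yaw -0.2311 z [-0.001 -0.008 -1.   ] q [-0.75  0.41  1.51 -0.01  1.22 -0.52]
TWIST 0.009 then tx -0.0025 ty 0.0032 tz 0.053 rows>= 0.1
[309 221]
```

View pics/b2_side.png

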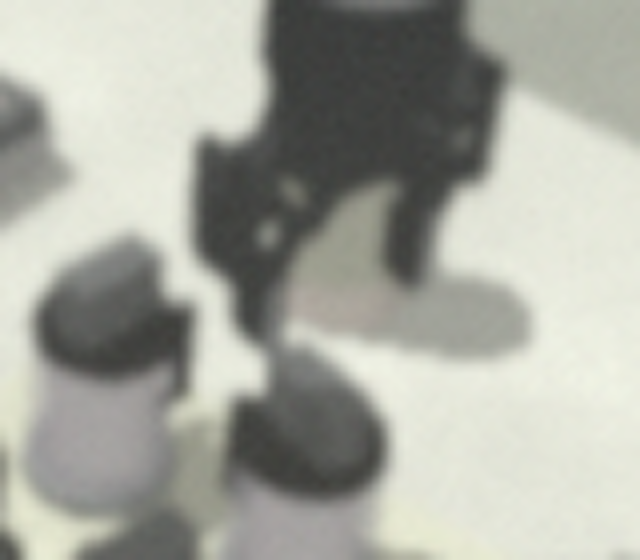

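```bash
python3 -m handwheel '[[[-0.003,0.003,0.02,0.01,0.8],[0,0,0.02,0,0.8],[0,0,0.01,0,0.8],[0,0,0,0,0.8],[0,0,0,0,0.8],[0,0,0,0,0.8],[0,0,0,0,0.8],[0,0,0,0,0.8]]]'; python3 -c "
from meas import *
go(.568,-.3875,.065,-.24)
for n in ('side',):
    f=avg(n,2); o=get_obs(); u=proj(n,o['eef_pos']+[0,0,.03])[0].astype(int); crop(np.clip(f*1.3,0,255).astype(np.uint8),u[0]-30,u[1]-30,u[0]+30,u[1]+30,10,f'pics/b3_{n}.png'); print(u)
"
```

```text
time_s: 19.95
eef_pos: [0.5669, -0.3875, 0.0635]
orientation: [0.993, -0.121, -0.001, 0.003]
force: [-0.6, 0.5, 0.8]
width: 0.0685
t 19.95 tcp [ 0.5669 -0.3875  0.0635] F [-0.6  0.5  0.8] w 0.0685
jawx yaw -0.2419 z [-0.002 -0.007 -1.   ] q [-0.76  0.47  1.54 -0.01  1.13 -0.52]
TWIST -0.002 then tx 0.0011 ty -0.0002 tz -0.0015 rows>= 0.0
[308 235]
```

View pics/b3_side.png

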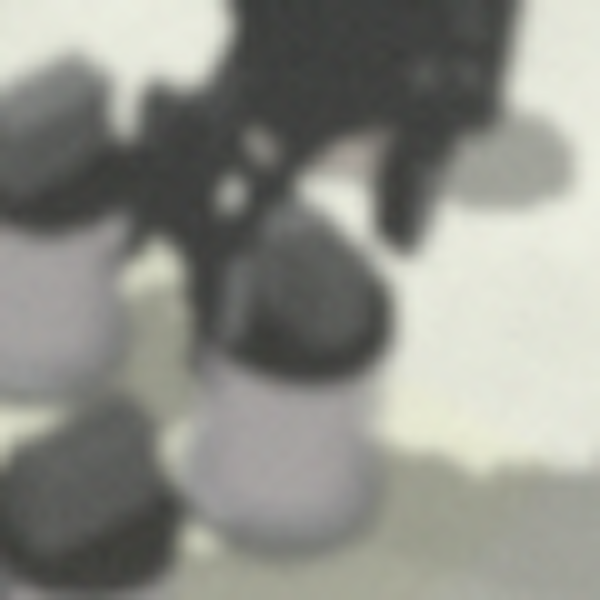

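```bash
python3 -m handwheel '[[[0.001,0,-0.002,0,0.8],[0,0,0,0,0],[0,0,0,0,0],[0,0,0,0,0],[0,0,0,0,0],[0,0,0,0,0],[0,0,0,0,0],[0,0,-0.01,0,0]]]'
```

```text
time_s: 21.05
eef_pos: [0.567, -0.3867, 0.0742]
orientation: [0.993, -0.121, -0.002, 0.002]
force: [0.5, 1.1, -4.2]
width: 0.021
```

```bash
python3 -m handwheel '[[[0,0,-0.03,0,0],[0,0,-0.04,0.18,0],[0,0,-0.04,0.18,0],[0,0,-0.03,0.18,0],[0,0,-0.01,0.18,0],[0,0,0,0.18,0],[0,0,0,0.18,0],[0,0,0,0.18,0]]]'; python3 -c "
from meas import *
go(.6325,.2855,.225,-1.55)
"
```

```text
time_s: 22.05
eef_pos: [0.564, -0.3828, 0.2258]
orientation: [0.717, -0.697, -0.007, 0.004]
force: [0.0, 0.2, -3.4]
width: 0.0211
t 22.05 tcp [ 0.564  -0.3828  0.2258] F [ 0.   0.2 -3.4] w 0.0211
jawx yaw -1.5435 z [-0.014  0.004 -1.   ] q [-0.76  0.31  1.44 -0.01  1.41  0.79]
TWIST 0.006 then tx -0.6667 ty -0.0824 tz 0.0008 rows>= 11.0
```

```bash
python3 -m handwheel '[[[-0.06,-0.008,0,0.006,0],[-0.06,-0.008,0,0,0],[-0.06,-0.008,0,0,0],[-0.06,-0.008,0,0,0],[-0.06,-0.008,0,0,0],[-0.06,-0.008,0,0,0],[-0.06,-0.008,0,0,0],[-0.06,-0.008,0,0,0]]]'; python3 -c "
from meas import *
go(.6325,.2855,.225,-1.55)
"
```

```text
time_s: 23.05
eef_pos: [0.6153, 0.1095, 0.2243]
orientation: [0.711, -0.703, -0.011, 0.006]
force: [0.8, -0.2, -4.7]
width: 0.0209
t 23.05 tcp [0.6153 0.1095 0.2243] F [ 0.8 -0.2 -4.7] w 0.0209
jawx yaw -1.5599 z [-0.023  0.007 -1.   ] q [-0.01  0.18  1.59  0.01  1.39  1.55]
TWIST -0.01 then tx -0.1756 ty -0.0209 tz -0.0007 rows>= 2.9
```

```bash
python3 -m handwheel '[[[-0.058,-0.007,0,-0.01,0],[-0.058,-0.007,0,0,0],[-0.058,-0.007,0,0,0],[0,0,0,0,0],[0,0,0.03,0,0],[0,0,0.01,0,0],[0,0,0,0,0],[0,0,0,0,0]]]'; python3 -c "
from meas import *
go(.6325,.2855,.111,-1.55)
"
```

```text
time_s: 24.05
eef_pos: [0.6282, 0.292, 0.1827]
orientation: [0.716, -0.698, -0.012, 0.009]
force: [-0.0, -1.0, -3.6]
width: 0.0212
t 24.05 tcp [0.6282 0.292  0.1827] F [-0.  -1.  -3.6] w 0.0212
jawx yaw -1.5446 z [-0.029  0.004 -1.   ] q [0.27 0.37 1.43 0.01 1.36 1.81]
TWIST 0.005 then tx 0.0065 ty -0.0041 tz 0.0717 rows>= 0.1
```

```bash
python3 -m handwheel '[[[0.0065,-0.005,0.02,0,0],[0,0,0.02,0,0],[0,0,0.015,0,0],[0,0,0.005,0,0],[0,0,0,0,0],[0,0,0,0,0],[0,0,0,0,0],[0,0,0,0,0]]]'; python3 -c "
from meas import *
go(.6325,.2855,.111,-1.55)
for n in ('side','top'):
    f=avg(n,2); u=proj(n,[.6325,.2855,.06])[0].astype(int); crop(np.clip(f*1.4,0,255).astype(np.uint8),u[0]-30,u[1]-30,u[0]+30,u[1]+30,9,f'pics/p_{n}.png'); print(u)
"
```

```text
time_s: 25.05
eef_pos: [0.6333, 0.2851, 0.1205]
orientation: [0.716, -0.698, -0.011, 0.007]
force: [-0.1, 0.3, -4.1]
width: 0.0207
t 25.05 tcp [0.6333 0.2851 0.1205] F [-0.1  0.3 -4.1] w 0.0207
jawx yaw -1.5454 z [-0.026  0.005 -1.   ] q [0.26 0.43 1.47 0.01 1.26 1.8 ]
TWIST 0.005 then tx -0.0004 ty 0.0008 tz 0.0095 rows>= 0.0
[199 164]
[144 175]
```

View pics/p_side.png

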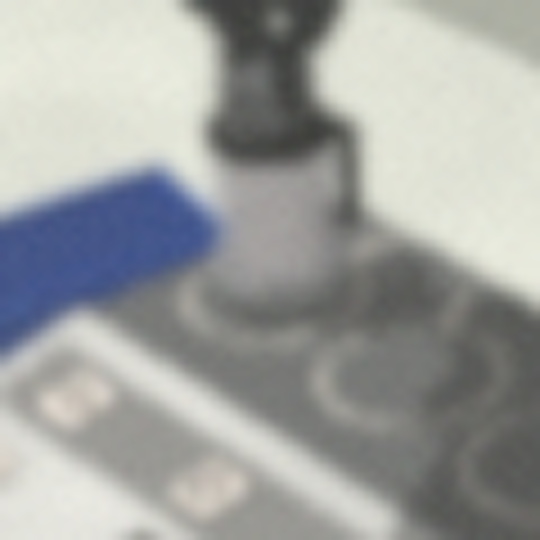

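View pics/p_top.png

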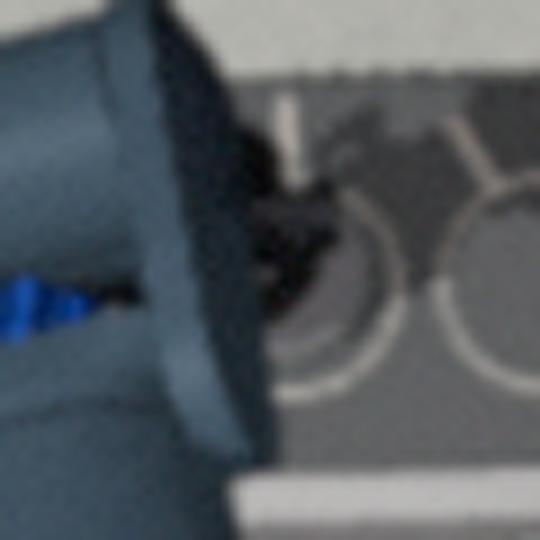

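```bash
python3 -c "
from h import *
def near(x,y,z,r): 
    a=np.arange(0,6.28,.05); p=proj('side',np.c_[x+r*np.cos(a),y+r*np.sin(a),0*a+z]); return p[:,1].max(), p[:,0].min(),p[:,0].max()
u=np.array([169,134])
for args in [(.6315,.2855,.0545,.036),(.6315,.2855,.045,.036),(.6316,.2842,.045,.047),(.6362,.293,.045,.047)]:
    m=near(*args); print(args,'bottom row crop',round((m[0]-134)*9),'x',round((m[1]-169)*9),round((m[2]-169)*9))
"
```

```text
(0.6315, 0.2855, 0.0545, 0.036) bottom row crop 317 x 202 343
(0.6315, 0.2855, 0.045, 0.036) bottom row crop 333 x 204 345
(0.6316, 0.2842, 0.045, 0.047) bottom row crop 346 x 184 368
(0.6362, 0.293, 0.045, 0.047) bottom row crop 336 x 181 364
```

```bash
python3 -m handwheel '[[[-0.004,-0.002,0.003,0.005,0],[0,0,0.002,0,0],[0,0,0.001,0,0],[0,0,0.001,0,0],[0,0,0.001,0,0],[0,0,0.001,0,0],[0,0,0.001,0,0],[0,0,0,0,0]]]'; python3 -c "
from meas import *
go(.6325,.2855,.111,-1.55)"
```

```text
time_s: 26.25
eef_pos: [0.635, 0.2895, 0.1121]
orientation: [0.714, -0.7, -0.011, 0.008]
force: [-2.0, -0.1, -0.9]
width: 0.0212
t 26.25 tcp [0.635  0.2895 0.1121] F [-2.  -0.1 -0.9] w 0.0212
jawx yaw -1.5507 z [-0.027  0.005 -1.   ] q [0.26 0.45 1.47 0.01 1.25 1.81]
TWIST -0.001 then tx 0.004 ty 0.0025 tz 0.0011 rows>= 0.1
```

```bash
python3 -m handwheel '[[[0,0,0.001,0,0],[0,0,0,0,0.5],[0,0,0,0,0.5],[0,0,0,0,0.5],[0,0,-0.03,0,0.5],[0,0,-0.05,0,0.5],[0,0,-0.04,0,0.5],[0,0.04,0,0,0.2]]]'; python3 -m handwheel '[[[0,0.06,0,0,0],[0.06,0.03,0,0,0],[0.06,0,0,0,0],[0.06,0,0,0,0],[0,0,0,0,0],[0,0,0,0,0],[0,0,0,0,0],[0,0,0,0,0]]]'; python3 -c "
from meas import *
go(.499,.2855,.05,-1.55)
for n in ('side','top'):
    f=avg(n,3); u=proj(n,[.6325,.2855,.06])[0].astype(int); crop(np.clip(f*1.4,0,255).astype(np.uint8),u[0]-30,u[1]-30,u[0]+30,u[1]+30,9,f'pics/p2_{n}.png')
"
```

```text
time_s: 27.25
eef_pos: [0.6006, 0.2878, 0.235]
orientation: [0.714, -0.701, -0.01, 0.006]
force: [-0.4, -0.3, 0.9]
width: 0.0255
time_s: 28.25
eef_pos: [0.5132, 0.1091, 0.2375]
orientation: [0.716, -0.698, -0.008, 0.002]
force: [0.9, 0.1, 0.2]
width: 0.0002
t 28.25 tcp [0.5132 0.1091 0.2375] F [0.9 0.1 0.2] w 0.0002
jawx yaw -1.5463 z [-0.014  0.008 -1.   ] q [-0.01 -0.07  1.83  0.01  1.4   1.53]
TWIST 0.004 then tx -0.1767 ty 0.0106 tz 0.1875 rows>= 2.9
```

View pics/p2_side.png

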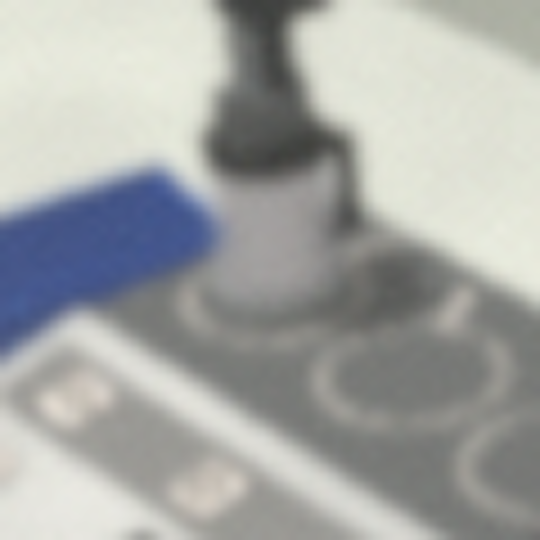

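View pics/p2_top.png

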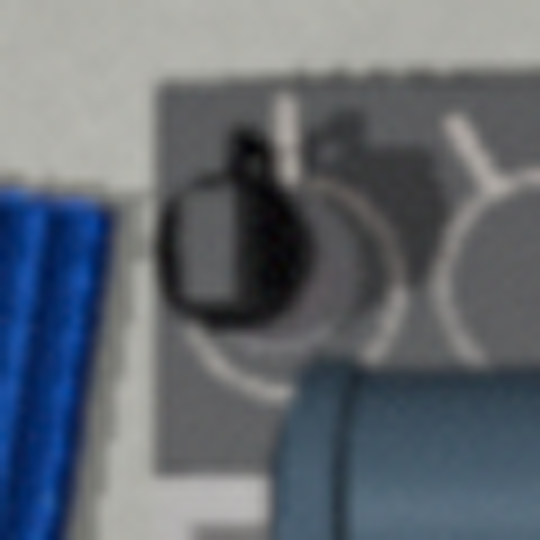

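```bash
cat > placed.py <<'E'
from meas import *
def placed(g,x,y,th=(38,75),name=None,zb=.165):
    s=proj('top',[x,y,zb])[0]; S=8
    p,m=sub(g,s,S,14)
    q=(s-m([0,0]))*S
    # block: mid-grey within 30mm of expected
    yy,xx=np.mgrid[0:p.shape[0],0:p.shape[1]]
    near=np.hypot(xx-q[0],yy-q[1])<S*8.5
    M=((p>th[0])&(p<th[1])&near).astype(np.uint8)
    M=cv2.morphologyEx(M,cv2.MORPH_OPEN,np.ones((25,25),np.uint8))
    n,lab,stt,cen=cv2.connectedComponentsWithStats(M)
    l=lab[int(q[1]),int(q[0])] or 1+np.argmax(stt[1:,4])
    ys,xs=np.where(lab==l); X=plane('top',m(np.c_[xs,ys]),zb)[:,:2]; cm=X.mean(0); ev,V=np.linalg.eigh(np.cov((X-cm).T)); v=V[:,1]*np.sign(V[0,1])
    rc=cv2.minAreaRect((X*1000).astype(np.float32))
    # lid circle: dark, excluding block, left/right extents
    print('block com',np.round(cm,4),'rect',np.round(rc[0],1),np.round(sorted(rc[1]),1),'ang',round(np.arctan2(v[1],v[0]),3),'expected',x,y)
    D=((p<36)|(lab==l)).astype(np.uint8)
    D=cv2.morphologyEx(cv2.morphologyEx(D,cv2.MORPH_CLOSE,np.ones((9,9),np.uint8)),cv2.MORPH_OPEN,cv2.getStructuringElement(cv2.MORPH_ELLIPSE,(71,71)))
    cs=cv2.findContours(D,0,cv2.CHAIN_APPROX_NONE)[0]
    if cs:
        c=max(cs,key=cv2.contourArea).reshape(-1,2); L,R=fitc(plane('top',m(c),zb-.032)); print('lid',np.round(L,4),round(R,4))
    if name: cv2.imwrite(name,np.hstack([cv2.convertScaleAbs(p,alpha=2.),(lab==l).astype(np.uint8)*255,D*255]))
E
python3 - <<'E'
from placed import *
g=avg('top',3).mean(2); placed(g,.634,.288,name='pics/pl0.png')
print(proj('top',[[.634,.288,.165],[.634,.288,.133],[.6316,.2842,.045]]))
E
```

```text
block com [0.6379 0.2871] rect [638.1 287. ] [23.6 50.3] ang 0.064 expected 0.634 0.288
lid [0.6371 0.2847] 0.0308
[[136.37018859 172.38963142]
 [138.77642552 173.33292725]
 [145.88902942 176.32471554]]
```

View pics/pl0.png

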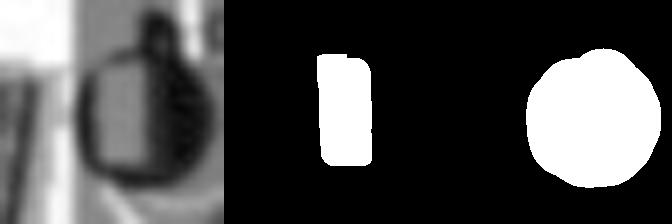

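```bash
python3 -m handwheel '[[[-0.045,-0.03,0,0,0.6],[-0.045,-0.03,0,0,0.6],[-0.045,-0.03,0,0,0.6],[-0.045,-0.03,0,0,0.6],[0,0,0,0,0.6],[0,0,0.02,0,0.6],[0,0,0,0,0.6],[0,0,0,0,0.6]]]'; python3 -c "
from meas import *
go(.635,.2892,.112,-1.55)"
```

```text
time_s: 29.7
eef_pos: [0.6316, 0.2932, 0.2141]
orientation: [0.713, -0.701, -0.008, 0.004]
force: [-0.8, -0.1, 0.1]
width: 0.0508
t 29.7 tcp [0.6316 0.2932 0.2141] F [-0.8 -0.1  0.1] w 0.0508
jawx yaw -1.5528 z [-0.016  0.005 -1.   ] q [0.27 0.35 1.41 0.01 1.4  1.82]
TWIST -0.003 then tx 0.0041 ty -0.0034 tz 0.1021 rows>= 0.1
```

```bash
python3 -m handwheel '[[[0.004,-0.004,0.03,0,0.6],[0,0,0.04,0,0.6],[0,0,0.024,0,0.6],[0,0,0,0,0.6],[0,0,0,0,0.6],[0,0,0,0,0],[0,0,0,0,0],[0,0,0,0,0]]]'; python3 -c "
from meas import *
go(.6300,.2877,.114,-1.55)"
```

```text
time_s: 30.7
eef_pos: [0.6377, 0.2875, 0.127]
orientation: [0.712, -0.702, -0.004, -0.002]
force: [-0.1, 1.0, -4.1]
width: 0.0199
t 30.7 tcp [0.6377 0.2875 0.127 ] F [-0.1  1.  -4.1] w 0.0199
jawx yaw -1.5569 z [-0.003  0.009 -1.   ] q [0.26 0.42 1.47 0.01 1.24 1.81]
TWIST -0.007 then tx -0.0004 ty 0.0077 tz 0.013 rows>= 0.1
```

```bash
python3 -m handwheel '[[[0,0,0.004,0,0],[0,0,0.002,0,0.5],[0,0,0,0,0.5],[0,0,0,0,0.5],[0,0.003,0.006,0,0.5],[0,0,0,0,0.5],[0,0,0,0,0.5],[0,0,0,0,0.5]]]'; python3 -c "
from meas import *
go(.635,.2877,.112,-1.55)
f=avg('side',3); u=proj('side',[.6325,.2855,.06])[0].astype(int); crop(np.clip(f*1.4,0,255).astype(np.uint8),u[0]-30,u[1]-30,u[0]+30,u[1]+30,9,f'pics/p3.png')"
```

```text
time_s: 31.7
eef_pos: [0.6358, 0.2884, 0.1179]
orientation: [0.712, -0.702, -0.004, -0.004]
force: [-0.2, -0.4, 0.4]
width: 0.0425
t 31.7 tcp [0.6358 0.2884 0.1179] F [-0.2 -0.4  0.4] w 0.0425
jawx yaw -1.5566 z [ 0.     0.011 -1.   ] q [0.26 0.43 1.49 0.01 1.22 1.81]
TWIST -0.007 then tx 0.0007 ty 0.0008 tz 0.0059 rows>= 0.0
```

View pics/p3.png

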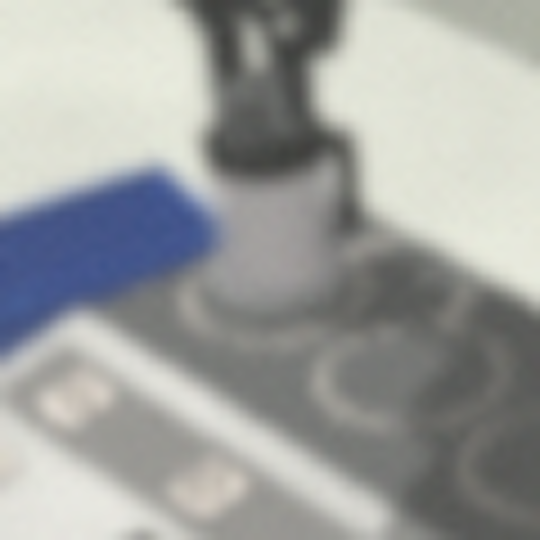

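```bash
python3 -m handwheel '[[[0,0,0.005,0,0.5],[0,0,0,0,0],[0,0,0,0,0],[0,0,0,0,0],[0,0,-0.004,0,0],[0.001,0.005,0,0,0],[0,0,0,0,0],[0,0,0,0,0]]]'; python3 -c "
from meas import *
go(.630,.2865,.112,-1.55)"
```

```text
time_s: 32.85
eef_pos: [0.6286, 0.2868, 0.1141]
orientation: [0.712, -0.702, -0.005, -0.002]
force: [0.3, -0.0, -3.6]
width: 0.0209
t 32.85 tcp [0.6286 0.2868 0.1141] F [ 0.3 -0.  -3.6] w 0.0209
jawx yaw -1.5566 z [-0.004  0.009 -1.   ] q [0.26 0.42 1.5  0.01 1.22 1.81]
TWIST -0.007 then tx 0.0003 ty -0.0014 tz 0.0021 rows>= 0.0
```

```bash
python3 -m handwheel '[[[0,-0.0015,0.0005,0,0],[0,0,0.001,0,0],[0,0,0.001,0,0],[0,0,0.001,0,0],[0,0,0,0,0],[0,0,0,0,0.5],[0,0,0,0,0.5],[0,0,0,0,0.5]]]'; python3 -m handwheel '[[[0,0,-0.03,0,0.5],[0,0,-0.05,0,0.5],[0,0,-0.04,0,0.5],[0,0.04,0,0,0.2],[0,0.05,0,0,0],[0.05,0.03,0,0,0],[0.06,0,0,0,0],[0.06,0,0,0,0]]]'; python3 - <<'E'
from placed import *
go(.499,.2845,.05,-1.57)
ff=avg('top',3); g=ff.mean(2); placed(g,.634,.288,name='pics/pl0.png')
crop(np.clip(ff*1.6,0,255).astype(np.uint8),114,145,174,205,9,'pics/p4.png')
E
```

```text
time_s: 33.85
eef_pos: [0.632, 0.2872, 0.1135]
orientation: [0.712, -0.702, -0.004, -0.004]
force: [-0.2, -0.2, 0.1]
width: 0.0428
time_s: 34.85
eef_pos: [0.5128, 0.114, 0.2364]
orientation: [0.715, -0.699, -0.001, -0.007]
force: [1.3, -0.1, -0.0]
width: 0.0001
t 34.85 tcp [0.5128 0.114  0.2364] F [ 1.3 -0.1 -0. ] w 0.0001
jawx yaw -1.5492 z [ 0.008  0.012 -1.   ] q [-0.   -0.09  1.85  0.01  1.37  1.54]
TWIST 0.021 then tx -0.1706 ty 0.0136 tz 0.1864 rows>= 2.8
block com [0.6363 0.2861] rect [635.1 288.5] [33.  57.7] ang 0.212 expected 0.634 0.288
lid [0.6341 0.2825] 0.0312
```

View pics/p4.png

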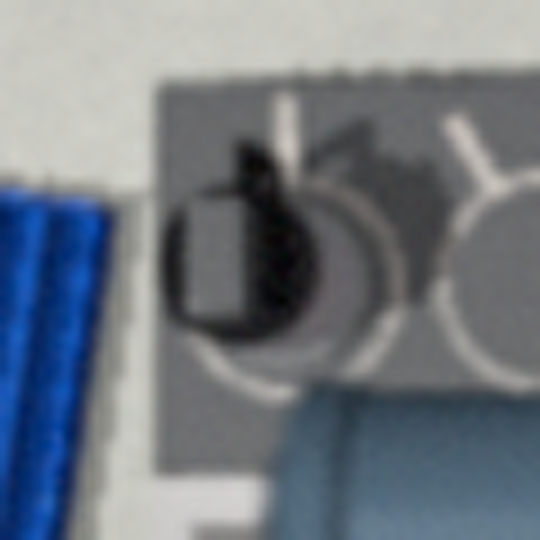

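```bash
python3 -m handwheel '[[[-0.057,0.006,0,0.02,0],[-0.057,0.006,0,0,0],[-0.057,0.005,0,0,0],[0,0,0,0,0],[0,0,0.05,0,0],[0,0,0.06,0,0],[0,0,0.04,0,0],[0,0,0.02,0,0]]]'; python3 -c "
from meas import *
go(.496,.286,.02)"
```

```text
time_s: 36.0
eef_pos: [0.5007, 0.2978, 0.0682]
orientation: [-0.707, 0.707, -0.001, 0.013]
force: [0.0, 0.3, -0.6]
width: 0.0002
t 36.0 tcp [0.5007 0.2978 0.0682] F [ 0.   0.3 -0.6] w 0.0002
jawx yaw -1.5711 z [ 0.019  0.018 -1.   ] q [0.34 0.23 1.84 0.01 1.05 1.9 ]
TWIST 0 then tx 0.0118 ty 0.0047 tz 0.0482 rows>= 0.2
```

```bash
python3 -m handwheel '[[[0.011,0.005,0.02,0,0],[0,0,0.02,0,0],[0,0,0.004,0,0],[0,0,0,0,0],[0,0,0,0,0],[0,0,0.001,0,0],[0,0,0.001,0,0],[0,0,0.001,0,0]]]'; python3 -c "
from meas import *
go(.496,.286,.01)"
```

```text
time_s: 37.0
eef_pos: [0.4973, 0.2884, 0.0205]
orientation: [0.707, -0.707, 0.001, -0.014]
force: [0.2, 0.1, 0.5]
width: 0.0002
t 37.0 tcp [0.4973 0.2884 0.0205] F [0.2 0.1 0.5] w 0.0002
jawx yaw -1.5697 z [ 0.021  0.018 -1.   ] q [0.32 0.29 1.87 0.01 0.95 1.89]
TWIST 0 then tx 0.0024 ty 0.0014 tz 0.0105 rows>= 0.0
```

```bash
python3 -m handwheel '[[[0.002,0.001,0.002,0,0],[0,0,0.002,0,0],[0,0,0.002,0,0],[0,0,0.001,0,0],[0,0,0.001,0,0],[0,0,0.0005,0,0],[0,0,0.0005,0,0],[0,0,0.0005,0,0]]]'; python3 -m handwheel '[[[0,0,0.0005,0,0],[0,0,0.0005,0,0],[0,0,0.0005,0,0],[0,0,0.0005,0,0],[0,0,0.0005,0,0],[0,0,0.0005,0,0],[0,0,0.0005,0,0],[0,0,0.0005,0,0]]]'
```

```text
time_s: 38.0
eef_pos: [0.4964, 0.2863, 0.0101]
orientation: [0.707, -0.707, 0.001, -0.014]
force: [-0.0, 0.8, 0.1]
width: -0.0001
time_s: 39.0
eef_pos: [0.4966, 0.2864, 0.0085]
orientation: [0.708, -0.706, 0.001, -0.013]
force: [-2.3, -1.7, 4.6]
width: -0.0003
```

```bash
python3 -m handwheel '[[[0,0,0.0008,0,0],[0,0,0.0008,0,0],[0,0,0.0008,0,0],[0,0,0.0008,0,0],[0,0,0.0008,0,0],[0,0,0.0008,0,0],[0,0,0.0008,0,0],[0,0,0.0008,0,0]]]'
```

```text
time_s: 40.0
eef_pos: [0.4968, 0.2864, 0.007]
orientation: [0.708, -0.706, 0.001, -0.011]
force: [-4.0, -1.4, 7.6]
width: -0.0003
```

```bash
python3 -m handwheel '[[[0,0,0.0009,0,0],[0,0,0.0009,0,0],[0,0,0.0009,0,0],[0,0,-0.005,0,0],[0,0,-0.05,0,0],[0,0,-0.06,0.05,0.6],[0,0,-0.06,0.06,0.6],[0.03,0,-0.02,0,0.6]]]'; python3 - <<'E'
from jars import *
f=avg('top',3); g=f.mean(2); np.save('top3.npy',f)
for s in [(295,189),(325,187),(298,221),(329,220)]:
    try: jar(g,s)
    except Exception as e: print(s,e)
crop(np.clip(f*1.8,0,255).astype(np.uint8),110,140,360,250,3.1,'pics/t3.png')
go(.5635,-.274,.15,-1.68)
E
```

```text
time_s: 41.0
eef_pos: [0.4891, 0.2538, 0.2053]
orientation: [-0.668, 0.744, 0.001, 0.009]
force: [1.3, 0.3, -1.0]
width: 0.0513
(295, 189) max() iterable argument is empty
(325, 187) block c [ 567.9 -383.8] size [101.8 102.8] com [ 0.5678 -0.3837] ang pca -0.793 rect 1.542 nfar 8485 | lid [ 0.5701 -0.3897] R 0.06
(298, 221) block c [ 447.4 -281. ] size [100.7 101.6] com [ 0.4474 -0.2809] ang pca -1.046 rect 1.541 nfar 7609 | lid [ 0.447  -0.2847] R 0.0595
(329, 220) block c [ 446.9 -395.4] size [24.5 41.7] com [ 0.4482 -0.396 ] ang pca -3.083 rect -0.04 nfar 261 | lid [ 0.4553 -0.3898] R 0.021
t 41.15 tcp [0.4878 0.2522 0.2015] F [-0.2 -0.5 -0.8] w 0.0512
jawx yaw -1.6826 z [ 0.007  0.011 -1.   ] q [0.27 0.   1.83 0.01 1.3  1.95]
TWIST -0.003 then tx 0.5148 ty -0.1326 tz 0.0515 rows>= 8.7
```

View pics/t3.png

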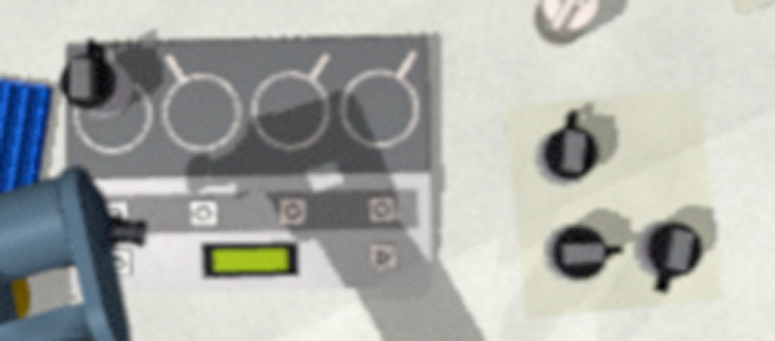

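The S0 jar now sits about 7 px (28 mm) farther up the top picture than after I placed it, so it has been knocked. I'll measure it and put it back.

```bash
python3 - <<'E'
from placed import *
f=np.load('top3.npy'); g=f.mean(2)
placed(g,.663,.287,name='pics/pl1.png')
crop(np.clip(f*1.8,0,255).astype(np.uint8),114,145,174,205,9,'pics/p5.png')
f=avg('side',2); crop(np.clip(f*1.4,0,255).astype(np.uint8),155,125,245,205,8,'pics/p5s.png')
E
```

```text
block com [0.6633 0.292 ] rect [664.  292.1] [26.4 53. ] ang 0.105 expected 0.663 0.287
lid [0.6625 0.2897] 0.0313
```

View pics/p5.png

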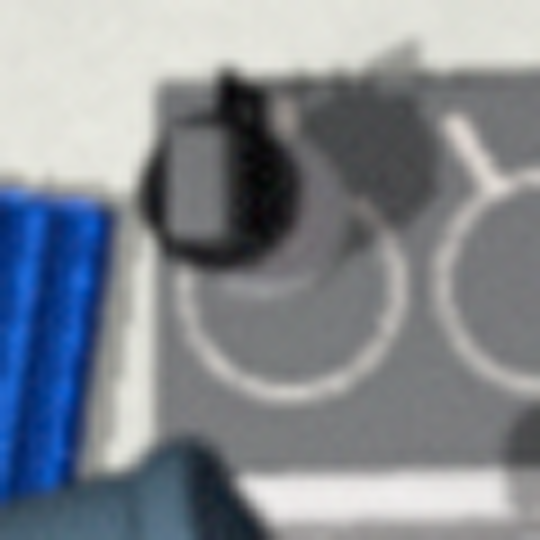

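View pics/p5s.png

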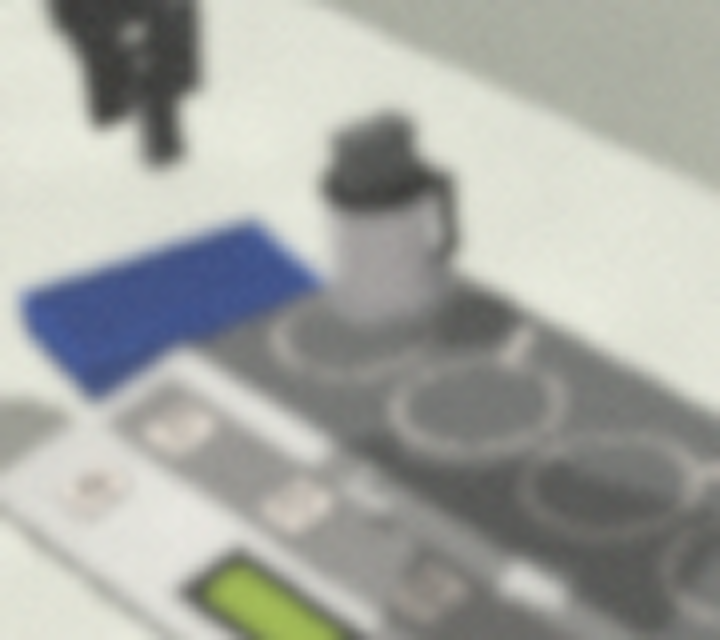

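View pics/pl1.png

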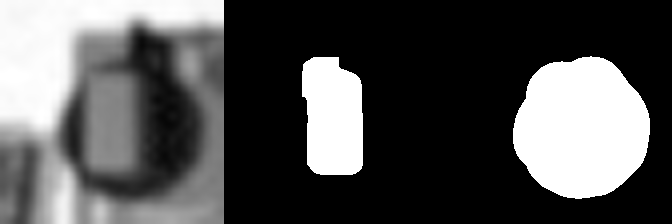

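```bash
python3 -m handwheel '[[[0,0,0,-0.13,0.6],[-0.012,-0.058,0,0,0.6],[-0.013,-0.058,0,0,0.6],[-0.013,-0.058,0,0,0.6],[0,0,0,0,0.6],[0,0,0,0,0.6],[0,0,0,0,0.6],[0,0,0,0,0.6]]]'; python3 -c "
from meas import *
go(.6604,.293,.112,-1.55)"
```

```text
time_s: 42.25
eef_pos: [0.6533, 0.299, 0.1788]
orientation: [0.717, -0.697, -0.011, 0.008]
force: [-0.2, 0.3, -0.1]
width: 0.0511
t 42.25 tcp [0.6533 0.299  0.1788] F [-0.2  0.3 -0.1] w 0.0511
jawx yaw -1.5418 z [-0.026  0.004 -1.   ] q [0.27 0.43 1.36 0.01 1.37 1.81]
TWIST 0.008 then tx 0.0061 ty -0.007 tz 0.0668 rows>= 0.2
```

```bash
python3 -m handwheel '[[[0.006,-0.007,0.02,0.008,0.6],[0,0,0.03,0,0.6],[0,0,0.012,0,0.6],[0,0,0,0,0.6],[0,0,0,0,0.6],[0,0,0,0,0.6],[0,0,0,0,0.6],[0,0,0,0,0.6]]]'; python3 -c "
from meas import *
go(.6604,.293,.112,-1.55)
f=avg('side',2); u=proj('side',[.6604,.29,.1])[0].astype(int); crop(np.clip(f*1.4,0,255).astype(np.uint8),u[0]-30,u[1]-30,u[0]+30,u[1]+30,9,f'pics/p6.png')"
```

```text
time_s: 43.25
eef_pos: [0.6607, 0.2924, 0.118]
orientation: [0.714, -0.7, -0.009, 0.005]
force: [0.3, -0.9, 1.1]
width: 0.051
t 43.25 tcp [0.6607 0.2924 0.118 ] F [ 0.3 -0.9  1.1] w 0.051
jawx yaw -1.5512 z [-0.019  0.005 -1.   ] q [0.26 0.49 1.4  0.01 1.27 1.8 ]
TWIST -0.001 then tx -0.0006 ty 0.0003 tz 0.006 rows>= 0.0
```

View pics/p6.png

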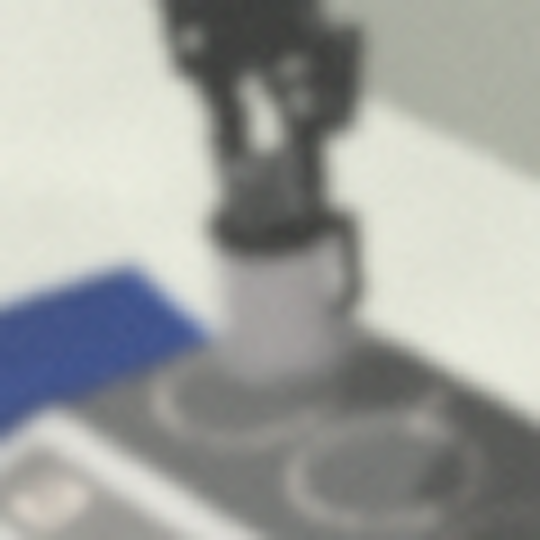

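```bash
python3 -m handwheel '[[[0,0,0.006,0,0.6],[0,0,0,0,0],[0,0,0,0,0],[0,0,0,0,0],[0,0,0,0,0],[0,0,-0.008,0,0],[0.004,0.028,-0.002,0,0],[0,0,0,0,0]]]'; python3 -c "
from meas import *
go(.630,.288,.112,-1.55)"
```

```text
time_s: 44.35
eef_pos: [0.6302, 0.2872, 0.1196]
orientation: [0.714, -0.7, -0.01, 0.007]
force: [0.6, 0.3, -3.9]
width: 0.0211
t 44.35 tcp [0.6302 0.2872 0.1196] F [ 0.6  0.3 -3.9] w 0.0211
jawx yaw -1.5513 z [-0.024  0.004 -1.   ] q [0.26 0.43 1.48 0.01 1.25 1.81]
TWIST -0.001 then tx -0.0008 ty 0.0002 tz 0.0076 rows>= 0.0
```

```bash
python3 -m handwheel '[[[-0.001,-0.001,0.003,0,0],[0,0,0.002,0,0],[0,0,0.001,0,0],[0,0,0.001,0,0],[0,0,0.0005,0,0],[0,0,0.0005,0,0],[0,0,0,0,0.5],[0,0,0,0,0.5]]]'; python3 -m handwheel '[[[0,0,0,0,0.5],[0,0,-0.03,0,0.5],[0,0,-0.05,0,0.5],[0,0,-0.04,0,0.5],[0,0.04,0,0,0.6],[0,0.05,0,0,0.6],[0.055,0.03,0,0,0.6],[0.06,0,0,0,0.6]]]'; python3 - <<'E'
from placed import *
o,R=st()
ff=avg('top',3); g=ff.mean(2); placed(g,.634,.288,name='pics/pl0.png'); np.save('top4.npy',ff)
crop(np.clip(ff*1.8,0,255).astype(np.uint8),110,140,360,250,3.1,'pics/t4.png')
go(.5635,-.274,.2,-1.68)
E
```

```text
time_s: 45.35
eef_pos: [0.6338, 0.2884, 0.1131]
orientation: [0.714, -0.7, -0.009, 0.006]
force: [0.3, -0.8, 0.2]
width: 0.0426
time_s: 46.35
eef_pos: [0.5171, 0.1717, 0.2413]
orientation: [0.716, -0.698, -0.007, 0.002]
force: [0.5, -0.6, -0.0]
width: 0.0518
t 46.35 tcp [0.5171 0.1717 0.2413] F [ 0.5 -0.6 -0. ] w 0.0518
jawx yaw -1.5458 z [-0.013  0.007 -1.   ] q [ 0.11 -0.03  1.78  0.01  1.4   1.65]
block com [0.6352 0.2869] rect [635.8 288.1] [28.5 55.1] ang 0.207 expected 0.634 0.288
lid [0.634  0.2842] 0.0313
t 46.5 tcp [0.5189 0.1701 0.2415] F [ 0.4  1.3 -0.3] w 0.0515
jawx yaw -1.5528 z [-0.012  0.007 -1.   ] q [ 0.1  -0.02  1.78  0.01  1.4   1.66]
TWIST 0.127 then tx 0.4366 ty -0.0927 tz 0.0415 rows>= 7.3
```

View pics/t4.png

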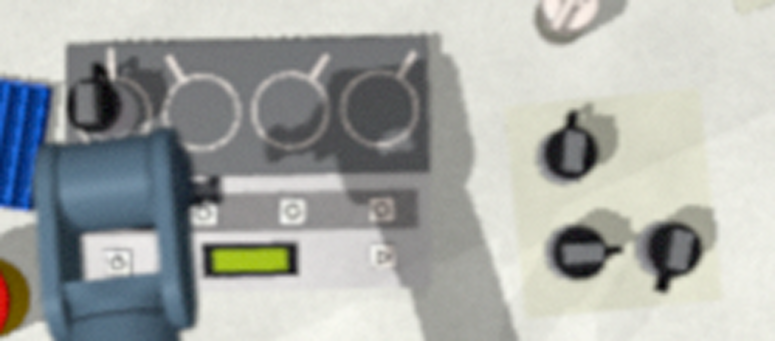

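View pics/pl0.png

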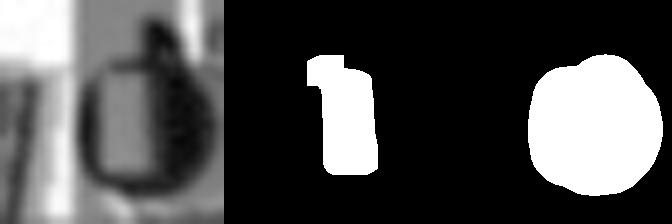

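```bash
python3 -m handwheel '[[[0,0,0,0.12,0.8],[0.06,-0.013,0,0,0.8],[0.06,-0.013,0,0,0.8],[0.06,-0.013,0,0,0.8],[0.06,-0.013,0,0,0.8],[0.06,-0.013,0,0,0.8],[0.06,-0.013,0,0,0.8],[0.06,-0.013,0,0,0.8]]]'; python3 -c "
from meas import *
go(.563,-.2735,.15,-1.68)"
```

```text
time_s: 47.5
eef_pos: [0.574, -0.2592, 0.2404]
orientation: [-0.675, 0.738, 0.004, 0.002]
force: [1.0, 0.0, -0.2]
width: 0.0685
t 47.5 tcp [ 0.574  -0.2592  0.2404] F [ 1.   0.  -0.2] w 0.0685
jawx yaw -1.6608 z [-0.004  0.009 -1.   ] q [-0.61  0.17  1.57  0.    1.41  1.05]
TWIST 0.019 then tx 0.0154 ty 0.0094 tz 0.0904 rows>= 0.3
```

```bash
python3 -m handwheel '[[[0.014,0.01,0.02,0.02,0.8],[0,0,0.04,0,0.8],[0,0,0.03,0,0.8],[0,0,0,0,0.8],[0,0,0,0,0.8],[0,0,0,0,0.8],[0,0,0,0,0.8],[0,0,0,0,0.8]]]'; python3 -c "
from meas import *
go(.563,-.2735,.065,-1.68)
f=avg('side',2); o=get_obs(); u=proj('side',o['eef_pos'])[0].astype(int); crop(np.clip(f*1.4,0,255).astype(np.uint8),u[0]-35,u[1]-35,u[0]+35,u[1]+35,8,f'pics/a1.png')"
```

```text
time_s: 48.5
eef_pos: [0.5665, -0.2726, 0.1513]
orientation: [-0.667, 0.745, 0.001, 0.003]
force: [0.1, -0.8, -0.8]
width: 0.0682
t 48.5 tcp [ 0.5665 -0.2726  0.1513] F [ 0.1 -0.8 -0.8] w 0.0682
jawx yaw -1.6814 z [ 0.003  0.006 -1.   ] q [-0.63  0.24  1.65  0.01  1.24  1.05]
TWIST -0.001 then tx 0.0013 ty 0.0034 tz 0.0863 rows>= 0.1
```

View pics/a1.png

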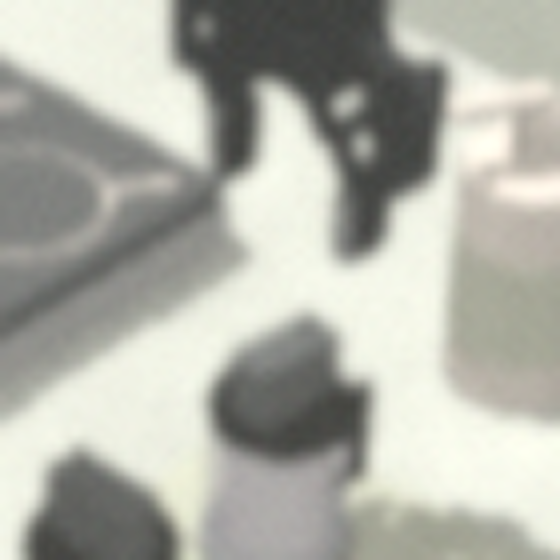

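```bash
python3 -m handwheel '[[[0.001,0.003,0.03,0,0.8],[0,0,0.03,0,0.8],[0,0,0.02,0,0.8],[0,0,0.002,0,0.8],[0,0,0,0,0.8],[0,0,0,0,0.8],[0,0,0,0,0.8],[0,0,0,0,0.8]]]'; python3 -c "
from meas import *
go(.563,-.2735,.065,-1.68)
f=avg('side',2); o=get_obs(); u=proj('side',o['eef_pos'])[0].astype(int); crop(np.clip(f*1.4,0,255).astype(np.uint8),u[0]-35,u[1]-35,u[0]+35,u[1]+35,8,f'pics/a2.png')"
```

```text
time_s: 49.6
eef_pos: [0.5666, -0.2753, 0.0721]
orientation: [-0.667, 0.745, -0.003, 0.004]
force: [0.3, -0.4, -0.3]
width: 0.0687
t 49.6 tcp [ 0.5666 -0.2753  0.0721] F [ 0.3 -0.4 -0.3] w 0.0687
jawx yaw -1.6817 z [ 0.01  0.   -1.  ] q [-0.63  0.34  1.7   0.01  1.1   1.04]
TWIST -0.002 then tx -0.0014 ty 0.0038 tz 0.0071 rows>= 0.1
```

View pics/a2.png

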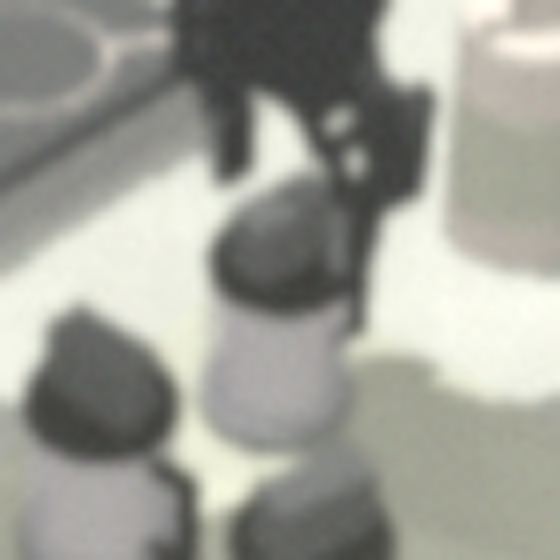

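Straddled. Lower a bit, then close and lift.

```bash
python3 -m handwheel '[[[-0.001,0.003,0.005,0,0.8],[0,0,0,0,0.8],[0,0,0,0,0],[0,0,0,0,0],[0,0,0,0,0],[0,0,0,0,0],[0,0,0,0,0],[0,0,0,0,0]]]'; python3 -m handwheel '[[[0,0,-0.02,0,0],[0,0,-0.04,0,0],[0,0,-0.04,0,0],[0,0,-0.04,-0.12,0],[0,0,-0.03,-0.17,0],[0,0,0,-0.17,0],[0,0,0,-0.16,0],[0,0,0,0,0]]]'; python3 -c "
from meas import *
go(.628,.177,.23,-1.057)"
```

```text
time_s: 50.7
eef_pos: [0.5635, -0.2735, 0.0665]
orientation: [-0.667, 0.745, -0.003, 0.004]
force: [-0.0, 1.0, 0.0]
width: 0.0207
time_s: 51.7
eef_pos: [0.5603, -0.2734, 0.2481]
orientation: [0.867, -0.498, 0.004, -0.002]
force: [0.3, 0.8, -2.8]
width: 0.0209
t 51.7 tcp [ 0.5603 -0.2734  0.2481] F [ 0.3  0.8 -2.8] w 0.0209
jawx yaw -1.0436 z [ 0.01 -0.   -1.  ] q [-0.64  0.14  1.59  0.01  1.4   0.4 ]
TWIST 0.013 then tx -0.359 ty -0.2804 tz 0.0181 rows>= 7.5
```

```bash
python3 -m handwheel '[[[-0.047,-0.037,0,0.013,0],[-0.047,-0.037,0,0,0],[-0.047,-0.037,0,0,0],[-0.047,-0.037,0,0,0],[-0.047,-0.037,0,0,0],[-0.047,-0.037,0,0,0],[-0.047,-0.037,0,0,0],[-0.03,-0.02,0,0,0]]]'; python3 -c "
from meas import *
go(.628,.177,.125,-1.057)"
```

```text
time_s: 52.7
eef_pos: [0.632, 0.186, 0.2505]
orientation: [0.855, -0.518, 0.005, -0.002]
force: [-0.6, -1.4, -3.0]
width: 0.0208
t 52.7 tcp [0.632  0.186  0.2505] F [-0.6 -1.4 -3. ] w 0.0208
jawx yaw -1.0891 z [ 0.01  -0.002 -1.   ] q [ 0.12  0.22  1.49 -0.    1.41  1.21]
TWIST -0.032 then tx 0.0058 ty 0.0079 tz 0.1255 rows>= 0.2
```

```bash
python3 -m handwheel '[[[0,0,0,-0.03,0],[0.006,0.008,0.03,0,0],[0,0,0.04,0,0],[0,0,0.03,0,0],[0,0,0.01,0,0],[0,0,0,0,0],[0,0,0,0,0],[0,0,0,0,0]]]'; python3 -c "
from meas import *
go(.628,.177,.113,-1.057)
f=avg('side',2); u=proj('side',[.63,.175,.06])[0].astype(int); crop(np.clip(f*1.4,0,255).astype(np.uint8),u[0]-30,u[1]-30,u[0]+30,u[1]+30,9,f'pics/a3.png')"
```

```text
time_s: 53.7
eef_pos: [0.6309, 0.1753, 0.1431]
orientation: [0.861, -0.509, 0.008, -0.003]
force: [0.5, 0.1, -2.6]
width: 0.0211
t 53.7 tcp [0.6309 0.1753 0.1431] F [ 0.5  0.1 -2.6] w 0.0211
jawx yaw -1.067 z [ 0.016 -0.003 -1.   ] q [ 0.1   0.3   1.6  -0.    1.22  1.17]
TWIST -0.01 then tx -0.0029 ty 0.0017 tz 0.0301 rows>= 0.1
```

View pics/a3.png

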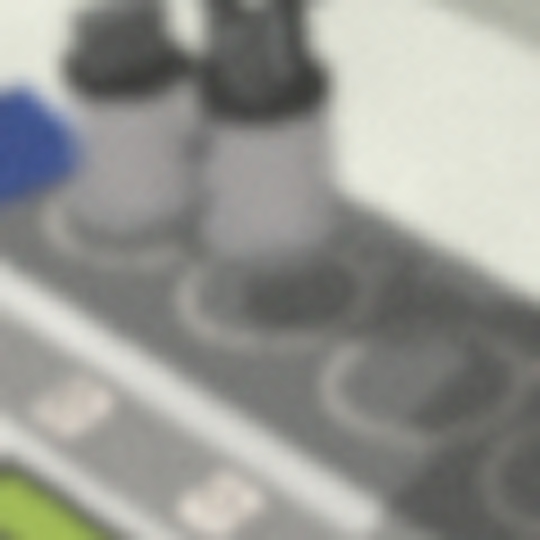

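```bash
python3 -m handwheel '[[[-0.002,0.002,0.012,-0.01,0],[0,0,0.008,0,0],[0,0,0.002,0,0],[0,0,0,0,0],[0,0,0,0,0],[0,0,0,0,0],[0,0,0,0,0],[0,0,0,0,0]]]'; python3 -c "
from meas import *
go(.628,.177,.111,-1.057)"
```

```text
time_s: 54.8
eef_pos: [0.6286, 0.1764, 0.1199]
orientation: [0.864, -0.504, 0.008, -0.003]
force: [0.6, 0.0, -2.8]
width: 0.0209
t 54.8 tcp [0.6286 0.1764 0.1199] F [ 0.6  0.  -2.8] w 0.0209
jawx yaw -1.0559 z [ 0.017 -0.003 -1.   ] q [ 0.1   0.32  1.62 -0.    1.18  1.16]
TWIST 0.001 then tx -0.0008 ty 0.0002 tz 0.0089 rows>= 0.0
```

```bash
python3 -m handwheel '[[[0,0,0.003,0,0],[0,0,0.002,0,0],[0,0,0.001,0,0],[0,0,0.001,0,0],[0,0,0.0005,0,0],[0,0,0.0005,0,0],[0,0,0,0,0],[0,0,0,0,0]]]'
```

```text
time_s: 55.8
eef_pos: [0.6289, 0.1763, 0.1117]
orientation: [0.864, -0.504, 0.008, -0.003]
force: [0.5, 0.3, -3.7]
width: 0.0209
```

```bash
python3 -m handwheel '[[[0,0,0.001,0,0],[0,0,0.0005,0,0],[0,0,0,0,0],[0,0,0,0,0.5],[0,0,0,0,0.5],[0,0,0,0,0.5],[0,0,-0.03,0,0.5],[0,0,-0.05,0,0.5]]]'; python3 -c "
from meas import *
go(.4955,.1762,.2,-1.5708)"
```

```text
time_s: 56.8
eef_pos: [0.6256, 0.1762, 0.1882]
orientation: [0.864, -0.504, 0.006, -0.001]
force: [0.8, -1.2, -0.3]
width: 0.0429
t 56.8 tcp [0.6256 0.1762 0.1882] F [ 0.8 -1.2 -0.3] w 0.0429
jawx yaw -1.056 z [ 0.011 -0.003 -1.   ] q [ 0.1   0.25  1.58 -0.    1.3   1.16]
TWIST 0.515 then tx 0.0 ty 0.1301 tz -0.0118 rows>= 2.1
```

```bash
python3 -m handwheel '[[[0,0,-0.01,0.172,0.2],[0,0,0,0.172,0],[0,0,0,0.172,0],[0,0.045,0,0,0],[0,0.045,0,0,0],[0,0.04,0,0,0],[0,0,0,0,0],[0,0,0,0,0]]]'; python3 - <<'E'
from placed import *
go(.4955,.1762,.03,-1.5708)
ff=avg('top',3); crop(np.clip(ff*1.8,0,255).astype(np.uint8),114,140,214,235,7,'pics/t5.png'); g=ff.mean(2)
placed(g,.6308,.1745,name='pics/pl2.png')
E
```

```text
time_s: 57.8
eef_pos: [0.4971, 0.1791, 0.2027]
orientation: [-0.7, 0.714, -0.01, 0.009]
force: [0.3, -0.8, -0.8]
width: 0.0001
t 57.8 tcp [0.4971 0.1791 0.2027] F [ 0.3 -0.8 -0.8] w 0.0001
jawx yaw -1.5902 z [ 0.027 -0.002 -1.   ] q [ 0.13 -0.06  1.88 -0.01  1.29  1.73]
TWIST -0.019 then tx 0.0029 ty 0.0016 tz 0.1727 rows>= 0.1
block com [0.632  0.1749] rect [632.4 175.4] [26.1 55.9] ang 0.584 expected 0.6308 0.1745
lid [0.6318 0.1736] 0.0321
```

View pics/t5.png

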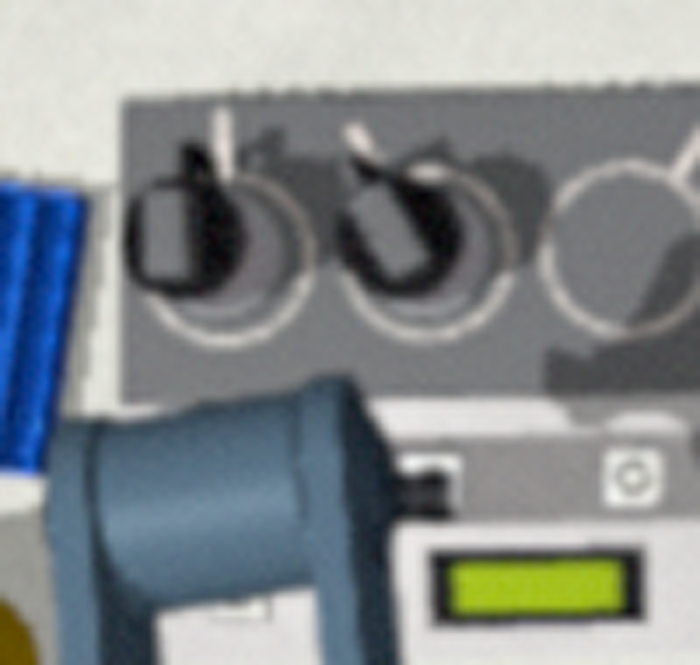

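```bash
python3 -m handwheel '[[[0.002,0.002,0.04,-0.02,0],[0,0,0.05,0,0],[0,0,0.04,0,0],[0,0,0.02,0,0],[0,0,0,0,0],[0,0,0,0,0],[0,0,0,0,0],[0,0,0,0,0]]]'; python3 -c "
from meas import *
go(.4955,.1762,.012)"
```

```text
time_s: 58.95
eef_pos: [0.5082, 0.1766, 0.0527]
orientation: [-0.707, 0.707, -0.013, 0.013]
force: [1.0, -0.6, -0.2]
width: -0.0003
t 58.95 tcp [0.5082 0.1766 0.0527] F [ 1.  -0.6 -0.2] w -0.0003
jawx yaw -1.5721 z [ 0.036 -0.001 -0.999] q [ 0.13  0.15  1.96 -0.01  0.99  1.7 ]
TWIST 0 then tx 0.0004 ty 0.0127 tz 0.0407 rows>= 0.2
```

```bash
python3 -m handwheel '[[[0,0.013,0.015,0,0],[0,0,0.012,0,0],[0,0,0.003,0,0],[0,0,0,0,0],[0,0,0,0,0],[0,0,0.001,0,0],[0,0,0.001,0,0],[0,0,0.001,0,0]]]'; python3 -c "
from meas import *
go(.4955,.1762,.0085)"
```

```text
time_s: 59.95
eef_pos: [0.4962, 0.1767, 0.0179]
orientation: [-0.707, 0.707, -0.013, 0.013]
force: [-0.4, -0.3, 0.1]
width: -0.0002
t 59.95 tcp [0.4962 0.1767 0.0179] F [-0.4 -0.3  0.1] w -0.0002
jawx yaw -1.572 z [ 0.038 -0.    -0.999] q [ 0.13  0.19  2.   -0.01  0.91  1.71]
TWIST 0 then tx 0.0005 ty 0.0007 tz 0.0094 rows>= 0.0
```

```bash
python3 -m handwheel '[[[0,0,0.002,0,0],[0,0,0.002,0,0],[0,0,0.001,0,0],[0,0,0.001,0,0],[0,0,0.0005,0,0],[0,0,0.0005,0,0],[0,0,0.0005,0,0],[0,0,0.0005,0,0]]]'; python3 -m handwheel '[[[0,0,0.0005,0,0],[0,0,0.0005,0,0],[0,0,0.0005,0,0],[0,0,0.0005,0,0],[0,0,0.0008,0,0],[0,0,0.0008,0,0],[0,0,0.0008,0,0],[0,0,0.0008,0,0]]]'
```

```text
time_s: 60.95
eef_pos: [0.4966, 0.1767, 0.0094]
orientation: [-0.707, 0.707, -0.013, 0.013]
force: [0.1, -0.4, 0.3]
width: 0.0003
time_s: 61.95
eef_pos: [0.497, 0.1767, 0.0071]
orientation: [-0.707, 0.707, -0.013, 0.012]
force: [-3.0, -1.3, 6.2]
width: 0.0001
```

```bash
python3 -m handwheel '[[[0,0,0.0008,0,0],[0,0,0.0008,0,0],[0,0,0.0008,0,0],[0,0,0.0009,0,0],[0,0,0.0009,0,0],[0,0,0.0009,0,0],[0,0,0.0009,0,0],[0,0,0.0009,0,0]]]'
```

```text
time_s: 62.95
eef_pos: [0.4968, 0.1767, 0.007]
orientation: [0.708, -0.707, 0.012, -0.009]
force: [-4.7, -1.0, 9.6]
width: -0.0002
```

```bash
python3 -m handwheel '[[[0,0,-0.005,0,0],[0,0,-0.05,0,0],[0,0,-0.06,0.12,0.8],[0,0,-0.06,0.12,0.8],[0.06,-0.009,-0.01,0,0.8],[0.06,-0.009,0,0,0.8],[0.06,-0.009,0,0,0.8],[0.06,-0.009,0,0,0.8]]]'; python3 - <<'E'
from jars import *
go(.444,-.393,.2,-1.81)
f=avg('top',3); g=f.mean(2)
for s in [(298,221),(329,220)]:
    try: jar(g,s)
    except Exception as e: print(s,e)
crop(np.clip(f*1.8,0,255).astype(np.uint8),110,140,360,250,3.1,'pics/t6.png')
E
```

```text
time_s: 63.95
eef_pos: [0.4686, -0.0677, 0.2004]
orientation: [-0.618, 0.786, -0.014, 0.013]
force: [0.3, 0.6, -0.9]
width: 0.0684
t 63.95 tcp [ 0.4686 -0.0677  0.2004] F [ 0.3  0.6 -0.9] w 0.0684
jawx yaw -1.8078 z [ 0.037 -0.006 -0.999] q [-0.39 -0.21  2.02  0.01  1.29  1.42]
TWIST 0.002 then tx 0.3219 ty -0.0532 tz 0.0004 rows>= 5.3
(298, 221) max() iterable argument is empty
(329, 220) block c [ 445. -395.] size [25.3 47.1] com [ 0.4465 -0.396 ] ang pca 3.036 rect -0.206 nfar 416 | lid [ 0.4504 -0.395 ] R 0.0259
```

View pics/t6.png

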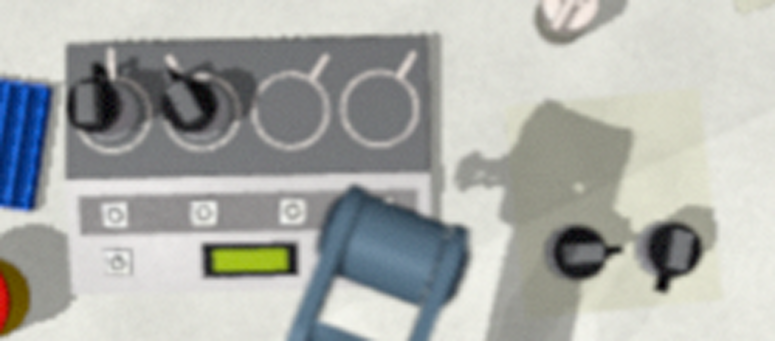

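```bash
python3 -m handwheel '[[[0.06,-0.01,0,0,0.8],[0.06,-0.01,0,0,0.8],[0.06,-0.01,0,0,0.8],[0.06,-0.01,0,0,0.8],[0.06,-0.01,0,0,0.8],[0.015,-0.002,0,0,0.8],[0,0,0,0,0.8],[0,0,0,0,0.8]]]'; python3 -c "
from meas import *
go(.444,-.393,.1,-1.81)"
```

```text
time_s: 65.1
eef_pos: [0.4495, -0.3846, 0.1997]
orientation: [-0.623, 0.782, -0.013, 0.015]
force: [0.0, 0.8, -0.3]
width: 0.0685
t 65.1 tcp [ 0.4495 -0.3846  0.1997] F [ 0.   0.8 -0.3] w 0.0685
jawx yaw -1.7971 z [ 0.039 -0.001 -0.999] q [-0.91  0.09  1.74  0.03  1.29  0.88]
TWIST 0.013 then tx 0.0095 ty 0.0034 tz 0.0997 rows>= 0.2
```

```bash
python3 -m handwheel '[[[0.009,0.007,0.03,0.013,0.8],[0,0,0.04,0,0.8],[0,0,0.02,0,0.8],[0,0,0.005,0,0.8],[0,0,0,0,0.8],[0,0,0,0,0.8],[0,0,0,0,0.8],[0,0,0,0,0.8]]]'; python3 -c "
from meas import *
go(.444,-.393,.0665,-1.81)
f=avg('side',2); o=get_obs(); u=proj('side',o['eef_pos'])[0].astype(int); crop(np.clip(f*1.4,0,255).astype(np.uint8),u[0]-35,u[1]-35,u[0]+35,u[1]+35,8,f'pics/d1.png')"
```

```text
time_s: 66.1
eef_pos: [0.4496, -0.3852, 0.1076]
orientation: [-0.622, 0.783, -0.016, 0.015]
force: [1.3, 0.7, 0.7]
width: 0.0686
t 66.1 tcp [ 0.4496 -0.3852  0.1076] F [1.3 0.7 0.7] w 0.0686
jawx yaw -1.7989 z [ 0.045 -0.007 -0.999] q [-0.92  0.19  1.81  0.03  1.11  0.87]
TWIST 0.011 then tx 0.0089 ty 0.0036 tz 0.0411 rows>= 0.2
```

View pics/d1.png

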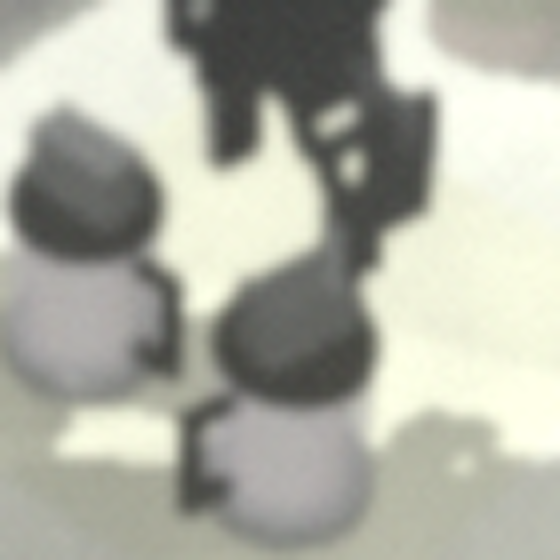

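```bash
python3 -m handwheel '[[[0.009,0.004,0,0.01,0.8],[0,0,0,0,0.8],[0,0,0.02,0,0.8],[0,0,0.015,0,0.8],[0,0,0.002,0,0.8],[0,0,0,0,0.8],[0,0,0,0,0.8],[0,0,0,0,0.8]]]'; python3 -c "
from meas import *
go(.444,-.393,.0665,-1.81)
f=avg('side',2); o=get_obs(); u=proj('side',o['eef_pos'])[0].astype(int); crop(np.clip(f*1.4,0,255).astype(np.uint8),u[0]-35,u[1]-35,u[0]+35,u[1]+35,8,f'pics/d2.png')"
```

```text
time_s: 67.2
eef_pos: [0.4444, -0.3935, 0.0665]
orientation: [-0.617, 0.786, -0.015, 0.015]
force: [0.2, 0.5, 0.2]
width: 0.0685
t 67.2 tcp [ 0.4444 -0.3935  0.0665] F [0.2 0.5 0.2] w 0.0685
jawx yaw -1.8102 z [ 0.043 -0.005 -0.999] q [-0.93  0.25  1.82  0.04  1.04  0.86]
TWIST -0.0 then tx -0.0004 ty 0.0005 tz 0.0 rows>= 0.0
```

View pics/d2.png

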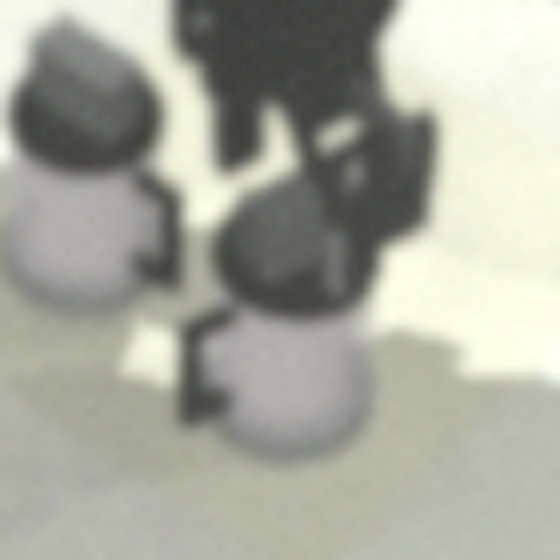

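```bash
python3 -m handwheel '[[[0,0,0,0,0],[0,0,0,0,0],[0,0,0,0,0],[0,0,0,0,0],[0,0,0,0,0],[0,0,-0.01,0,0],[0,0,-0.04,0,0],[0,0,-0.04,-0.1,0]]]'; python3 -c "
from meas import *
o,R=st(); f=avg('side',2); u=proj('side',o['eef_pos'])[0].astype(int); crop(np.clip(f*1.4,0,255).astype(np.uint8),u[0]-35,u[1]-35,u[0]+35,u[1]+35,8,f'pics/d3.png')"
```

```text
time_s: 68.3
eef_pos: [0.4372, -0.3889, 0.1527]
orientation: [-0.657, 0.754, -0.009, 0.015]
force: [1.2, -0.8, -4.2]
width: 0.0211
t 68.3 tcp [ 0.4372 -0.3889  0.1527] F [ 1.2 -0.8 -4.2] w 0.0211
jawx yaw -1.7074 z [ 0.034  0.007 -0.999] q [-0.94  0.13  1.78  0.03  1.21  0.76]
```

View pics/d3.png

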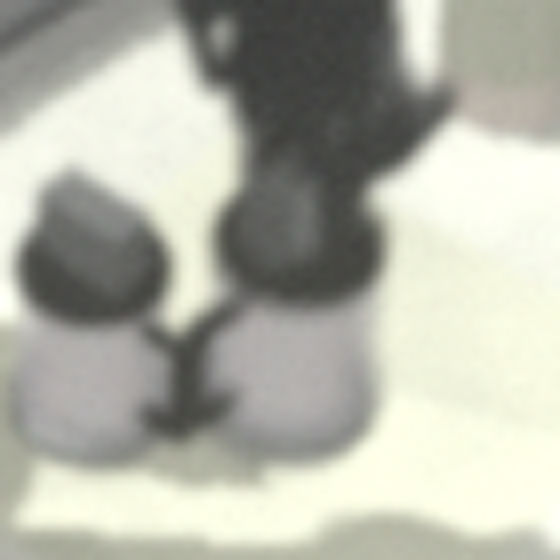

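```bash
python3 -m handwheel '[[[0,0,-0.05,-0.1,0],[0,0,-0.04,-0.18,0],[0,0,0,-0.18,0],[0,0,0,-0.18,0],[0,0,0,-0.18,0],[0,0,0,-0.18,0],[0,0,0,-0.18,0],[0,0,0,-0.18,0]]]'; python3 -c "
from meas import *
go(.6275,.067,.23,.97)"
```

```text
time_s: 69.4
eef_pos: [0.4308, -0.3861, 0.2302]
orientation: [0.987, -0.16, 0.011, -0.011]
force: [0.2, -0.1, -4.5]
width: 0.0207
t 69.4 tcp [ 0.4308 -0.3861  0.2302] F [ 0.2 -0.1 -4.5] w 0.0207
jawx yaw -0.3224 z [ 0.025  0.018 -1.   ] q [-0.94  0.05  1.72  0.03  1.37 -0.63]
TWIST -1.292 then tx 0.4849 ty -0.0939 tz 0.0002 rows>= 8.1
```

```bash
python3 -m handwheel '[[[0,0,0,-0.185,0],[0,0,0,-0.185,0],[0,0,0,-0.185,0],[0,0,0,-0.185,0],[0,0,0,-0.185,0],[0,0,0,-0.185,0],[0,0,0,-0.185,0],[0.03,-0.005,0,0,0]]]'; python3 -c "
from meas import *
go(.6275,.067,.23,.97)"
```

```text
time_s: 70.4
eef_pos: [0.4369, -0.3523, 0.2087]
orientation: [0.88, 0.474, 0.013, -0.016]
force: [0.8, 0.8, -5.1]
width: 0.0212
t 70.4 tcp [ 0.4369 -0.3523  0.2087] F [ 0.8  0.8 -5.1] w 0.0212
jawx yaw 0.9868 z [ 0.007  0.04  -0.999] q [-0.9   0.05  1.77  0.03  1.36 -1.89]
TWIST 0.017 then tx 0.4537 ty -0.0798 tz -0.0213 rows>= 7.6
```

```bash
python3 -m handwheel '[[[0.02,-0.003,-0.03,0.017,0],[0.06,-0.0105,-0.005,0,0],[0.06,-0.0105,0,0,0],[0.06,-0.0105,0,0,0],[0.06,-0.0105,0,0,0],[0.06,-0.0105,0,0,0],[0.06,-0.0105,0,0,0],[0.06,-0.0105,0,0,0]]]'; python3 -c "
from meas import *
go(.6275,.067,.125,.97)"
```

```text
time_s: 71.4
eef_pos: [0.6245, 0.0624, 0.2435]
orientation: [0.89, 0.455, 0.006, -0.025]
force: [1.0, -2.1, -4.7]
width: 0.021
t 71.4 tcp [0.6245 0.0624 0.2435] F [ 1.  -2.1 -4.7] w 0.021
jawx yaw 0.945 z [-0.012  0.051 -0.999] q [-0.1   0.17  1.57  0.05  1.42 -1.06]
TWIST -0.025 then tx 0.0055 ty -0.0001 tz 0.1185 rows>= 0.1
```

```bash
python3 -m handwheel '[[[0,0,0.03,-0.025,0],[0,0,0.04,0,0],[0,0,0.03,0,0],[0,0,0.005,0,0],[0,0,0,0,0],[0,0,0,0,0],[0,0,0,0,0],[0,0,0,0,0]]]'; python3 -c "
from meas import *
go(.6275,.064,.125,.97)
f=avg('side',2); u=proj('side',[.63,.065,.06])[0].astype(int); crop(np.clip(f*1.4,0,255).astype(np.uint8),u[0]-30,u[1]-35,u[0]+30,u[1]+25,9,f'pics/d4.png')"
```

```text
time_s: 72.4
eef_pos: [0.6219, 0.073, 0.129]
orientation: [0.884, 0.466, 0.004, -0.027]
force: [-0.1, 0.1, -5.2]
width: 0.0209
t 72.4 tcp [0.6219 0.073  0.129 ] F [-0.1  0.1 -5.2] w 0.0209
jawx yaw 0.9691 z [-0.018  0.051 -0.999] q [-0.09  0.27  1.67  0.05  1.23 -1.07]
TWIST -0.001 then tx -0.0043 ty 0.0098 tz 0.004 rows>= 0.2
```

View pics/d4.png

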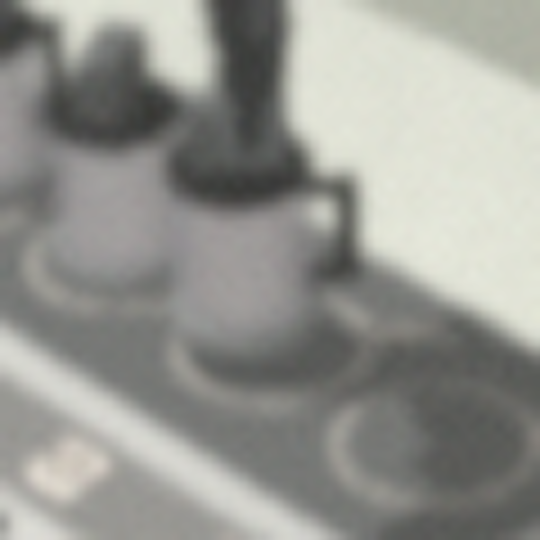

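```bash
python3 -m handwheel '[[[-0.004,0.008,0.003,0,0],[0,0,0,0,0],[0,0,0.003,0,0],[0,0,0.002,0,0],[0,0,0.001,0,0],[0,0,0.001,0,0],[0,0,0,0,0],[0,0,0,0,0]]]'; python3 -c "
from meas import *
go(.626,.065,.112,.97)"
```

```text
time_s: 73.5
eef_pos: [0.6262, 0.0653, 0.1176]
orientation: [0.884, 0.466, 0.004, -0.027]
force: [-0.3, -0.3, -4.7]
width: 0.0209
t 73.5 tcp [0.6262 0.0653 0.1176] F [-0.3 -0.3 -4.7] w 0.0209
jawx yaw 0.9691 z [-0.019  0.051 -0.999] q [-0.1   0.29  1.66  0.05  1.21 -1.09]
TWIST -0.001 then tx -0.0003 ty 0.0 tz 0.0056 rows>= 0.0
```

```bash
python3 -m handwheel '[[[0,0,0.002,0,0],[0,0,0.001,0,0],[0,0,0.001,0,0],[0,0,0.001,0,0],[0,0,0.0005,0,0],[0,0,0.0005,0,0],[0,0,0,0,0],[0,0,0,0,0]]]'
```

```text
time_s: 74.5
eef_pos: [0.6265, 0.0655, 0.1133]
orientation: [0.884, 0.466, 0.004, -0.027]
force: [-1.3, -0.8, -0.7]
width: 0.0209
```

```bash
python3 -m handwheel '[[[0,0,0.0008,0,0],[0,0,0.0008,0,0],[0,0,0,0,0.5],[0,0,0,0,0.5],[0,0,0,0,0.5],[0,0,-0.03,0,0.5],[0,0,-0.05,0,0.5],[0,0,-0.03,0,0.5]]]'; python3 -c "
from meas import *
go(.4955,.067,.2,1.5708)"
```

```text
time_s: 75.5
eef_pos: [0.6282, 0.06, 0.222]
orientation: [0.884, 0.466, 0.003, -0.027]
force: [0.0, 0.1, -0.1]
width: 0.0427
t 75.5 tcp [0.6282 0.06   0.222 ] F [ 0.   0.1 -0.1] w 0.0427
jawx yaw 0.9691 z [-0.02   0.051 -0.998] q [-0.11  0.2   1.58  0.05  1.39 -1.09]
TWIST -0.602 then tx 0.007 ty -0.1327 tz 0.022 rows>= 2.2
```

```bash
python3 -m handwheel '[[[0,0,0,-0.15,0.2],[0,0,0,-0.15,0],[0,0,0,-0.15,0],[0,0,0,-0.15,0],[0.002,-0.045,0,0,0],[0.002,-0.045,0,0,0],[0.002,-0.04,0,0,0],[0,0,0,0,0]]]'; python3 - <<'E'
from placed import *
go(.4955,.066,.03,1.5708)
ff=avg('top',3); crop(np.clip(ff*1.8,0,255).astype(np.uint8),124,140,254,235,6,'pics/t7.png'); g=ff.mean(2)
placed(g,.63,.0643,name='pics/pl3.png')
placed(g,.6308,.1745)
placed(g,.634,.2842)
E
```

```text
time_s: 76.5
eef_pos: [0.498, 0.0629, 0.2266]
orientation: [0.7, 0.714, 0.015, -0.021]
force: [1.1, 0.6, 0.0]
width: -0.0002
t 76.5 tcp [0.498  0.0629 0.2266] F [1.1 0.6 0. ] w -0.0002
jawx yaw 1.5896 z [-0.009  0.051 -0.999] q [-0.13 -0.13  1.9   0.05  1.38 -1.73]
TWIST 0.019 then tx 0.0031 ty -0.0025 tz 0.1966 rows>= 0.1
block com [0.6254 0.0654] rect [625.4  65.3] [25.  47.7] ang -0.599 expected 0.63 0.0643
lid [0.6253 0.0628] 0.0296
block com [0.6318 0.1747] rect [632.8 174.9] [25.6 55.9] ang 0.574 expected 0.6308 0.1745
lid [0.6317 0.1736] 0.0321
block com [0.6342 0.2862] rect [635.4 285.8] [24.2 53.5] ang 0.122 expected 0.634 0.2842
lid [0.6339 0.2841] 0.0313
```

View pics/t7.png

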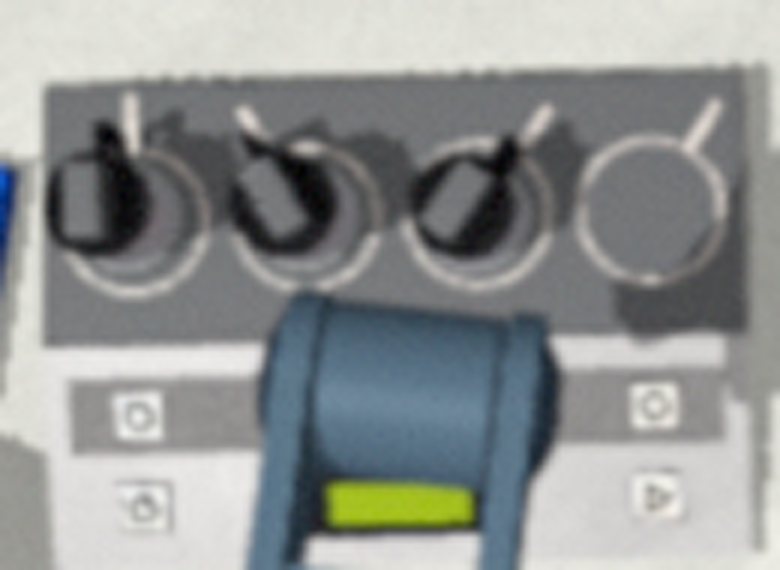

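```bash
python3 -m handwheel '[[[0,0.045,0,0.15,0.6],[0,0,0,0.155,0.6],[0,0,0,0.155,0.6],[0,0,0,0.155,0.6],[0,0,0,0,0.6],[0,0,0,0,0.6],[0,0,0,0,0.6],[0,0,0,0,0.6]]]'; python3 -c "
from meas import *
go(.6268,.0652,.15,.97)"
```

```text
time_s: 77.65
eef_pos: [0.5531, 0.0623, 0.2254]
orientation: [0.887, 0.461, 0.008, -0.024]
force: [-0.3, -0.4, 1.0]
width: 0.0512
t 77.65 tcp [0.5531 0.0623 0.2254] F [-0.3 -0.4  1. ] w 0.0512
jawx yaw 0.959 z [-0.008  0.051 -0.999] q [-0.12  0.01  1.77  0.05  1.37 -1.09]
TWIST -0.011 then tx 0.044 ty 0.0592 tz 0.0754 rows>= 1.2
```

```bash
python3 -m handwheel '[[[0.022,0.0296,0,-0.01,0.6],[0.022,0.0296,0,0,0.6],[0,0,0,0,0.6],[0,0,0.03,0,0.6],[0,0,0.03,0,0.6],[0,0,0,0,0.6],[0,0,0,0,0.6],[0,0,0,0,0.6]]]'; python3 -c "
from meas import *
go(.6268,.0652,.1125,.97)"
```

```text
time_s: 78.65
eef_pos: [0.6274, 0.068, 0.1675]
orientation: [0.884, 0.468, 0.01, -0.023]
force: [-0.1, -0.2, 0.4]
width: 0.0514
t 78.65 tcp [0.6274 0.068  0.1675] F [-0.1 -0.2  0.4] w 0.0514
jawx yaw 0.9727 z [-0.004  0.05  -0.999] q [-0.09  0.23  1.64  0.05  1.28 -1.08]
TWIST 0.003 then tx -0.0027 ty 0.0011 tz 0.055 rows>= 0.0
```

```bash
python3 -m handwheel '[[[-0.005,0.003,0.02,0,0.6],[0,0,0.02,0,0.6],[0,0,0.01,0,0.6],[0,0,0,0,0.6],[0,0,0,0,0.6],[0,0,0,0,0.6],[0,0,0,0,0.6],[0,0,0,0,0.6]]]'; python3 -c "
from meas import *
go(.6268,.0652,.1125,.97)
f=avg('side',2); u=proj('side',[.63,.065,.06])[0].astype(int); crop(np.clip(f*1.4,0,255).astype(np.uint8),u[0]-30,u[1]-35,u[0]+30,u[1]+25,9,f'pics/d5.png')"
```

```text
time_s: 79.65
eef_pos: [0.6281, 0.0644, 0.1158]
orientation: [0.884, 0.468, 0.011, -0.022]
force: [-0.2, 0.8, 0.4]
width: 0.051
t 79.65 tcp [0.6281 0.0644 0.1158] F [-0.2  0.8  0.4] w 0.051
jawx yaw 0.9729 z [-0.001  0.05  -0.999] q [-0.1   0.29  1.67  0.05  1.19 -1.09]
TWIST 0.003 then tx -0.0 ty -0.0015 tz 0.0033 rows>= 0.0
```

View pics/d5.png

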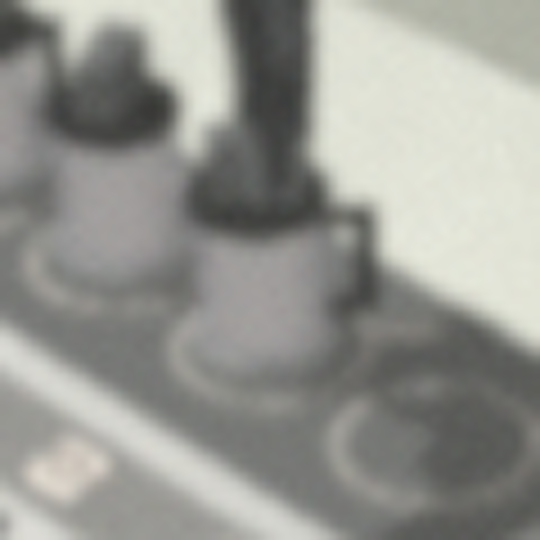

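```bash
python3 -m handwheel '[[[0,0,0.003,0,0.6],[0,0,0,0,0],[0,0,0,0,0],[0,0,0,0,0],[0,0,0,0,0],[0,0,-0.005,0,0],[0.0017,0.0025,0,0,0],[0,0,0,0,0]]]'; python3 -c "
from meas import *
go(.630,.0652,.1125,.97)"
```

```text
time_s: 80.75
eef_pos: [0.6292, 0.0643, 0.1153]
orientation: [0.884, 0.468, 0.009, -0.023]
force: [0.0, -0.5, -5.3]
width: 0.021
t 80.75 tcp [0.6292 0.0643 0.1153] F [ 0.  -0.5 -5.3] w 0.021
jawx yaw 0.973 z [-0.006  0.05  -0.999] q [-0.1   0.29  1.67  0.05  1.19 -1.09]
TWIST 0.003 then tx 0.0012 ty 0.0002 tz 0.0028 rows>= 0.0
```

```bash
python3 -m handwheel '[[[0.0012,0.0012,0.001,0,0],[0,0,0.001,0,0],[0,0,0.001,0,0],[0,0,0.0005,0,0],[0,0,0.0005,0,0],[0,0,0,0,0],[0,0,0,0,0.5],[0,0,0,0,0.5]]]'; python3 -m handwheel '[[[0,0,0,0,0.5],[0,0,-0.03,0,0.5],[0,0,-0.05,0,0.5],[0,0,-0.03,-0.15,0.3],[0,0,0,-0.15,0],[0,0,0,-0.15,0],[0,0,0,-0.15,0],[0,-0.05,0,0,0]]]';  python3 -m handwheel '[[[0.002,-0.045,0,0,0],[0.002,-0.035,0,0,0],[0,0,0,0,0],[0,0,0.03,0,0],[0,0,0,0,0],[0,0,0,0,0],[0,0,0,0,0],[0,0,0,0,0]]]'; python3 - <<'E'
from placed import *
go(.4955,.066,.03,1.5708)
ff=avg('top',4); np.save('top8.npy',ff); crop(np.clip(ff*1.8,0,255).astype(np.uint8),185,145,265,205,9,'pics/t8.png'); g=ff.mean(2)
placed(g,.63,.0643,name='pics/pl3.png')
f=avg('side',4); u=proj('side',[.63,.065,.06])[0].astype(int); crop(np.clip(f*1.4,0,255).astype(np.uint8),u[0]-40,u[1]-35,u[0]+30,u[1]+25,10,f'pics/d6.png')
E
```

```text
time_s: 81.75
eef_pos: [0.6323, 0.0648, 0.1134]
orientation: [0.884, 0.468, 0.01, -0.023]
force: [1.0, -0.4, -0.6]
width: 0.0429
time_s: 82.75
eef_pos: [0.5851, 0.0573, 0.2272]
orientation: [0.699, 0.715, 0.018, -0.017]
force: [-0.2, -0.1, 1.1]
width: 0.0001
time_s: 83.75
eef_pos: [0.5062, 0.0604, 0.2011]
orientation: [0.699, 0.715, 0.022, -0.013]
force: [0.7, -0.3, 0.1]
width: 0.0001
t 83.75 tcp [0.5062 0.0604 0.2011] F [ 0.7 -0.3  0.1] w 0.0001
jawx yaw 1.5937 z [ 0.012  0.048 -0.999] q [-0.13 -0.1   1.92  0.05  1.31 -1.74]
TWIST 0.023 then tx 0.0056 ty -0.0107 tz 0.1711 rows>= 0.2
block com [0.6282 0.0655] rect [628.2  65.6] [25.  47.2] ang -0.575 expected 0.63 0.0643
lid [0.6285 0.0635] 0.0301
```

View pics/t8.png

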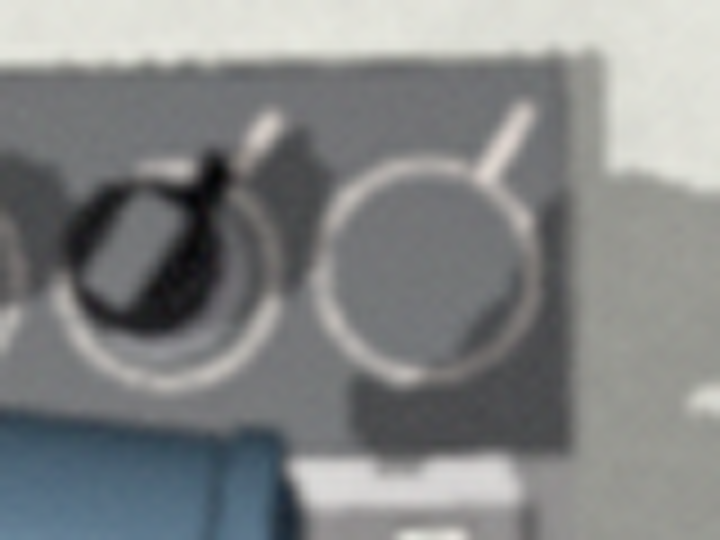

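View pics/d6.png

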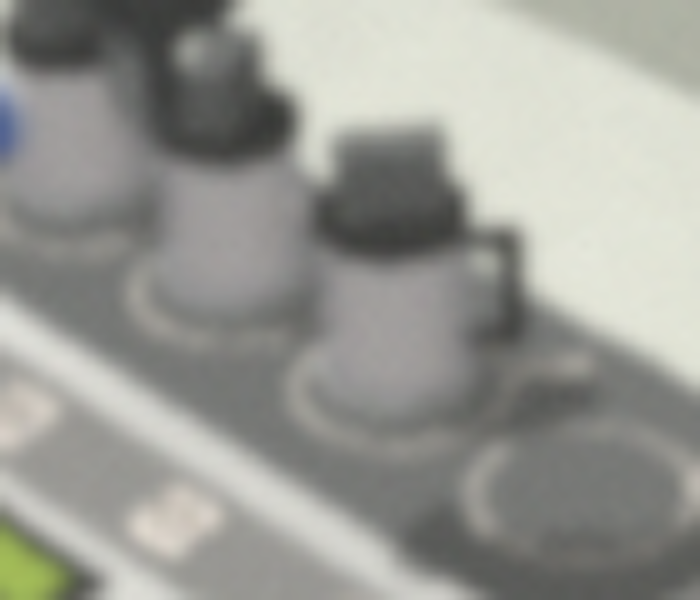

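```bash
python3 -m handwheel '[[[-0.002,-0.014,0.04,0.02,0],[0,0,0.05,0,0],[0,0,0.04,0,0],[0,0,0.02,0,0],[0,0,0,0,0],[0,0,0,0,0],[0,0,0,0,0],[0,0,0,0,0]]]'; python3 -c "
from meas import *
go(.4955,.0665,.015)"
```

```text
time_s: 85.15
eef_pos: [0.4967, 0.065, 0.0507]
orientation: [0.706, 0.708, 0.024, -0.01]
force: [1.3, 0.8, 1.7]
width: 0.0001
t 85.15 tcp [0.4967 0.065  0.0507] F [1.3 0.8 1.7] w 0.0001
jawx yaw 1.5733 z [ 0.02   0.047 -0.999] q [-0.13  0.08  2.05  0.06  1.   -1.73]
TWIST 0 then tx 0.0015 ty -0.0012 tz 0.0357 rows>= 0.0
```

```bash
python3 -m handwheel '[[[0,-0.002,0.015,0,0],[0,0,0.012,0,0],[0,0,0.003,0,0],[0,0,0,0,0],[0,0,0,0,0],[0,0,0.001,0,0],[0,0,0.001,0,0],[0,0,0.001,0,0]]]'; python3 -c "
from meas import *
go(.4955,.0665,.0085)"
```

```text
time_s: 86.15
eef_pos: [0.4959, 0.0666, 0.0163]
orientation: [0.706, 0.708, 0.024, -0.009]
force: [-0.5, -0.5, 0.0]
width: 0.0005
t 86.15 tcp [0.4959 0.0666 0.0163] F [-0.5 -0.5  0. ] w 0.0005
jawx yaw 1.5734 z [ 0.022  0.047 -0.999] q [-0.12  0.14  2.06  0.06  0.92 -1.73]
TWIST 0 then tx -0.0001 ty -0.0004 tz 0.0078 rows>= 0.0
```

```bash
python3 -m handwheel '[[[0,0,0.002,0,0],[0,0,0.002,0,0],[0,0,0.001,0,0],[0,0,0.0005,0,0],[0,0,0.0005,0,0],[0,0,0.0005,0,0],[0,0,0.0005,0,0],[0,0,0.0005,0,0]]]'; python3 -m handwheel '[[[0,0,0.0005,0,0],[0,0,0.0005,0,0],[0,0,0.0005,0,0],[0,0,0.0005,0,0],[0,0,0.0008,0,0],[0,0,0.0008,0,0],[0,0,0.0008,0,0],[0,0,0.0008,0,0]]]'
```

```text
time_s: 87.15
eef_pos: [0.4963, 0.0669, 0.0088]
orientation: [0.706, 0.708, 0.024, -0.009]
force: [-2.8, 0.5, 5.8]
width: 0.0001
time_s: 88.15
eef_pos: [0.4965, 0.0669, 0.0073]
orientation: [0.706, 0.708, 0.023, -0.01]
force: [-4.8, -1.3, 11.0]
width: 0.0001
```

```bash
python3 -m handwheel '[[[0,0,-0.005,0,0],[0,0,-0.05,0.18,0],[0,0,-0.06,0.18,0.8],[0,0,-0.06,0.18,0.8],[0,0,-0.01,0.18,0.8],[0,0,0,0.18,0.8],[0,0,0,0.18,0.8],[0,0,0,0.18,0.8]]]'; python3 - <<'E'
from jars import *
f=avg('top',3); g=f.mean(2)
try: jar(g,(298,221))
except Exception as e: print(e)
crop(np.clip(f*1.8,0,255).astype(np.uint8),110,140,360,250,3.1,'pics/t9.png')
go(.4435,-.2795,.2,.02)
E
```

```text
time_s: 89.15
eef_pos: [0.4933, 0.058, 0.1994]
orientation: [0.99, 0.136, 0.014, -0.021]
force: [-0.3, -0.8, 0.3]
width: 0.0685
(298, 221) block c [ 447.4 -281. ] size [100.7 101.6] com [ 0.4473 -0.2805] ang pca -0.747 rect 1.541 nfar 8391 | lid [ 0.447  -0.2847] R 0.0595
t 89.3 tcp [0.4932 0.058  0.1992] F [-0.5 -0.   0. ] w 0.0684
jawx yaw 0.281 z [ 0.022  0.046 -0.999] q [-0.14 -0.14  1.96  0.05  1.3  -0.43]
TWIST 0.261 then tx -0.0564 ty 0.3364 tz -0.0008 rows>= 5.6
```

View pics/t9.png

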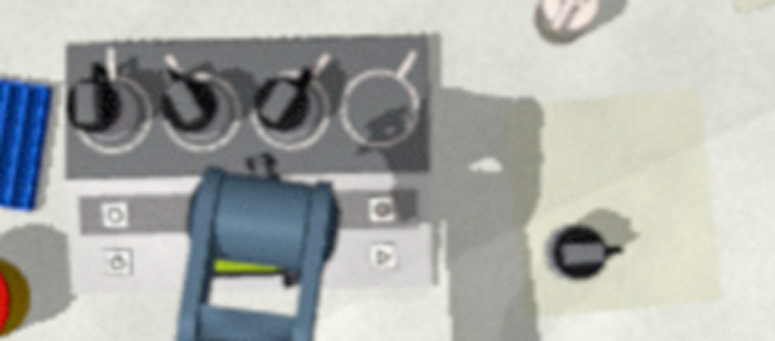

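```bash
python3 -m handwheel '[[[0,0,0,0.13,0.8],[0,0,0,0.13,0.8],[-0.009,0.055,0,0,0.8],[-0.009,0.055,0,0,0.8],[-0.009,0.055,0,0,0.8],[-0.009,0.055,0,0,0.8],[-0.009,0.055,0,0,0.8],[-0.009,0.055,0,0,0.8]]]'; python3 -c "
from meas import *
go(.4435,-.2795,.1,.02)"
```

```text
time_s: 90.3
eef_pos: [0.449, -0.2794, 0.1827]
orientation: [0.999, 0.024, 0.013, -0.022]
force: [1.2, 0.7, -0.6]
width: 0.0684
t 90.3 tcp [ 0.449  -0.2794  0.1827] F [ 1.2  0.7 -0.6] w 0.0684
jawx yaw 0.048 z [ 0.025  0.045 -0.999] q [-0.8  -0.02  1.88  0.05  1.29 -0.86]
TWIST 0.028 then tx -0.0055 ty 0.0 tz 0.0827 rows>= 0.1
```

```bash
python3 -m handwheel '[[[-0.007,0.004,0.02,0.028,0.8],[0,0,0.03,0,0.8],[0,0,0.02,0,0.8],[0,0,0,0,0.8],[0,0,0,0,0.8],[0,0,0,0,0.8],[0,0,0,0,0.8],[0,0,0,0,0.8]]]'; python3 -c "
from meas import *
go(.4435,-.2795,.0665,.02)
f=avg('side',2); o=get_obs(); u=proj('side',o['eef_pos'])[0].astype(int); crop(np.clip(f*1.4,0,255).astype(np.uint8),u[0]-35,u[1]-35,u[0]+35,u[1]+35,8,f'pics/e1.png')"
```

```text
time_s: 91.3
eef_pos: [0.4443, -0.2869, 0.1138]
orientation: [1.0, 0.014, 0.015, -0.02]
force: [-0.6, -0.1, 1.2]
width: 0.0685
t 91.3 tcp [ 0.4443 -0.2869  0.1138] F [-0.6 -0.1  1.2] w 0.0685
jawx yaw 0.0277 z [ 0.029  0.041 -0.999] q [-0.82  0.06  1.94  0.05  1.15 -0.87]
TWIST 0.008 then tx -0.0006 ty -0.0074 tz 0.0473 rows>= 0.1
```

View pics/e1.png

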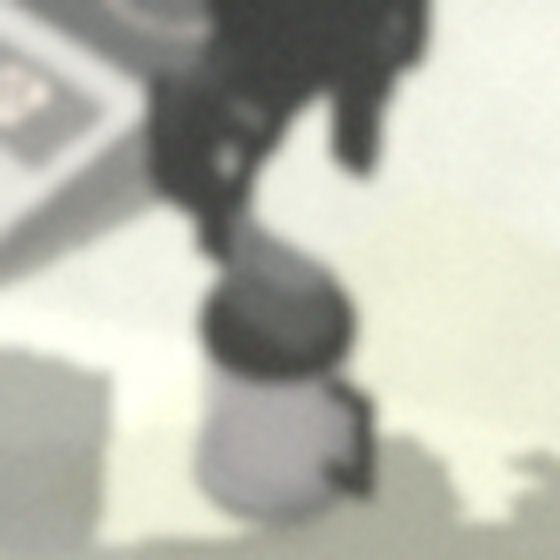

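```bash
python3 -m handwheel '[[[-0.002,-0.0055,0.015,0.008,0.8],[0,0,0.02,0,0.8],[0,0,0.005,0,0.8],[0,0,0,0,0.8],[0,0,0,0,0.8],[0,0,0,0,0.8],[0,0,0,0,0.8],[0,0,0,0,0.8]]]'; python3 -c "
from meas import *
go(.4435,-.2795,.0665,.02)
f=avg('side',2); o=get_obs(); u=proj('side',o['eef_pos'])[0].astype(int); crop(np.clip(f*1.4,0,255).astype(np.uint8),u[0]-35,u[1]-35,u[0]+35,u[1]+35,8,f'pics/e2.png')"
```

```text
time_s: 92.4
eef_pos: [0.4431, -0.2789, 0.0722]
orientation: [1.0, 0.01, 0.015, -0.02]
force: [-0.1, -0.3, -0.7]
width: 0.0678
t 92.4 tcp [ 0.4431 -0.2789  0.0722] F [-0.1 -0.3 -0.7] w 0.0678
jawx yaw 0.0188 z [ 0.03   0.04  -0.999] q [-0.81  0.11  1.97  0.06  1.07 -0.85]
TWIST -0.001 then tx 0.0004 ty 0.0007 tz 0.0057 rows>= 0.0
```

View pics/e2.png

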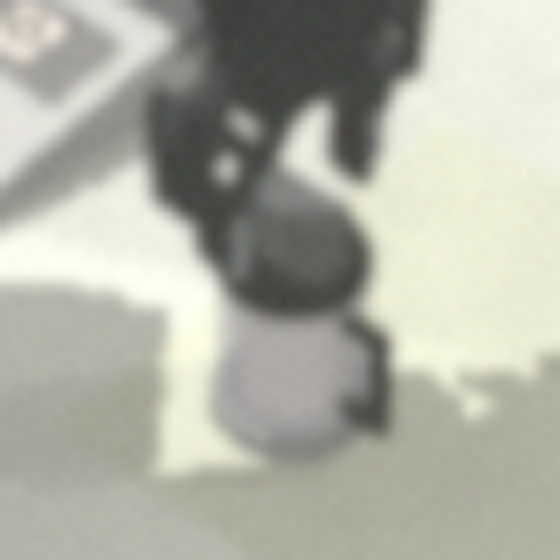

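```bash
python3 -m handwheel '[[[0,0,0.005,0,0.8],[0,0,0,0,0],[0,0,0,0,0],[0,0,0,0,0],[0,0,0,0,0],[0,0,0,0,0],[0,0,0,0,0],[0,0,0,0,0]]]';  python3 -m handwheel '[[[0,0,-0.01,0,0],[0,0,-0.04,0,0],[0,0,-0.04,0,0],[0,0,-0.04,-0.17,0],[0,0,-0.04,-0.17,0],[0,0,-0.01,-0.17,0],[0,0,0,-0.17,0],[0,0,0,-0.17,0]]]'; python3 -c "
from meas import *
go(.627,-.043,.23,.992)"
```

```text
time_s: 93.5
eef_pos: [0.4434, -0.2786, 0.0669]
orientation: [1.0, 0.01, 0.015, -0.02]
force: [1.1, -0.6, -0.3]
width: 0.0208
time_s: 94.5
eef_pos: [0.4349, -0.2842, 0.2524]
orientation: [0.901, 0.433, 0.02, -0.014]
force: [-1.0, 0.4, -3.6]
width: 0.0209
t 94.5 tcp [ 0.4349 -0.2842  0.2524] F [-1.   0.4 -3.6] w 0.0209
jawx yaw 0.8967 z [ 0.024  0.044 -0.999] q [-0.82 -0.1   1.83  0.05  1.43 -1.73]
TWIST -0.095 then tx 0.307 ty 0.0289 tz 0.0224 rows>= 5.1
```

```bash
python3 -m handwheel '[[[0,0,0,-0.095,0],[0.058,0.006,0,0,0],[0.058,0.006,0,0,0],[0.058,0.006,0,0,0],[0.058,0.006,0,0,0],[0.058,0.006,0,0,0],[0,0,0,0,0],[0,0,0,0,0]]]'; python3 -c "
from meas import *
go(.629,-.0445,.13,.992)"
```

```text
time_s: 95.5
eef_pos: [0.6199, -0.0511, 0.2664]
orientation: [0.879, 0.476, 0.019, -0.015]
force: [-0.5, -1.1, -2.8]
width: 0.0209
t 95.5 tcp [ 0.6199 -0.0511  0.2664] F [-0.5 -1.1 -2.8] w 0.0209
jawx yaw 0.9921 z [ 0.019  0.043 -0.999] q [-0.29  0.12  1.58  0.05  1.43 -1.28]
TWIST 0.0 then tx 0.0105 ty 0.004 tz 0.1364 rows>= 0.2
```

```bash
python3 -m handwheel '[[[0.004,0.005,0.03,0,0],[0,0,0.04,0,0],[0,0,0.04,0,0],[0,0,0.015,0,0],[0,0,0,0,0],[0,0,0,0,0],[0,0,0,0,0],[0,0,0,0,0]]]'; python3 -c "
from meas import *
go(.629,-.0445,.12,.992)
f=avg('side',2); u=proj('side',[.63,-.045,.06])[0].astype(int); crop(np.clip(f*1.4,0,255).astype(np.uint8),u[0]-40,u[1]-35,u[0]+30,u[1]+25,10,f'pics/e3.png')"
```

```text
time_s: 96.5
eef_pos: [0.6297, -0.052, 0.1459]
orientation: [0.881, 0.472, 0.022, -0.011]
force: [0.4, -0.2, -2.1]
width: 0.0209
t 96.5 tcp [ 0.6297 -0.052   0.1459] F [ 0.4 -0.2 -2.1] w 0.0209
jawx yaw 0.984 z [ 0.029  0.039 -0.999] q [-0.28  0.24  1.67  0.05  1.22 -1.28]
TWIST -0.008 then tx 0.0059 ty -0.0047 tz 0.0259 rows>= 0.1
```

View pics/e3.png

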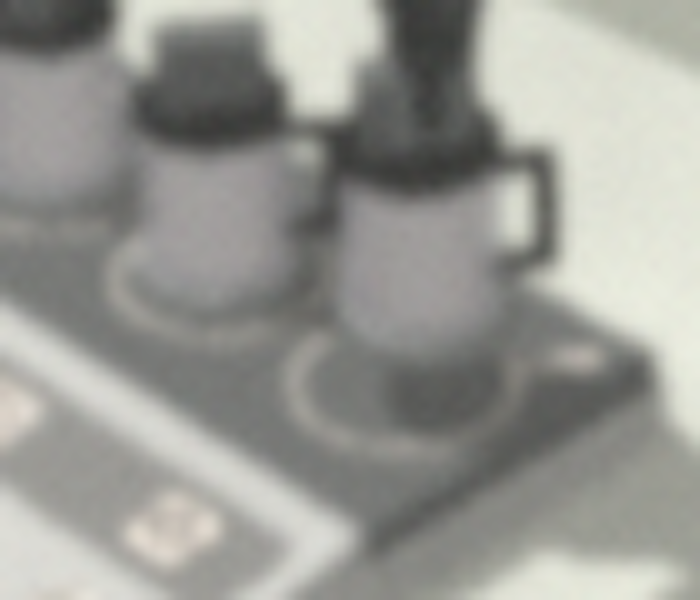

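```bash
python3 -m handwheel '[[[0.0045,-0.005,0.01,-0.008,0],[0,0,0.01,0,0],[0,0,0.002,0,0],[0,0,0,0,0],[0,0,0,0,0],[0,0,0,0,0],[0,0,0,0,0],[0,0,0,0,0]]]'; python3 -c "
from meas import *
go(.629,-.0445,.112,.992)
f=avg('side',3); u=proj('side',[.63,-.045,.06])[0].astype(int); crop(np.clip(f*1.4,0,255).astype(np.uint8),u[0]-40,u[1]-35,u[0]+30,u[1]+25,10,f'pics/e4.png')"
```

```text
time_s: 97.6
eef_pos: [0.6284, -0.0438, 0.1222]
orientation: [0.879, 0.476, 0.022, -0.011]
force: [-0.4, -0.1, -2.7]
width: 0.0207
t 97.6 tcp [ 0.6284 -0.0438  0.1222] F [-0.4 -0.1 -2.7] w 0.0207
jawx yaw 0.993 z [ 0.028  0.04  -0.999] q [-0.27  0.26  1.69  0.05  1.17 -1.28]
TWIST 0.001 then tx -0.0002 ty 0.0009 tz 0.0102 rows>= 0.0
```

View pics/e4.png

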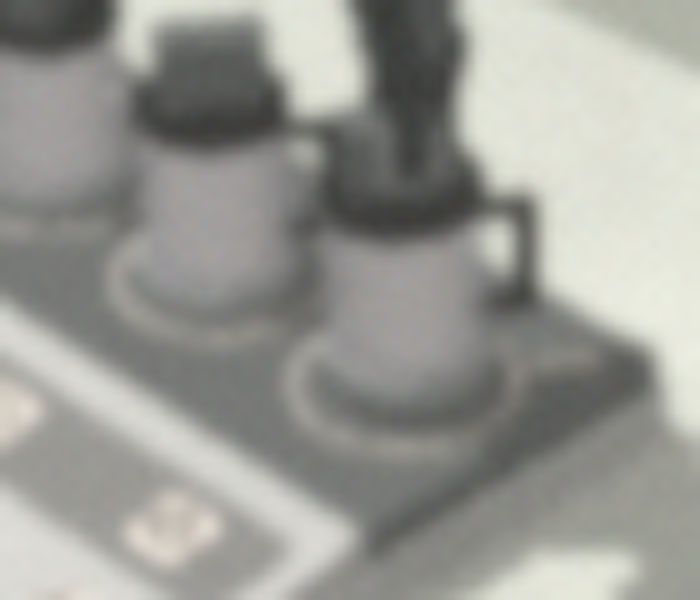

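```bash
python3 -m handwheel '[[[0,0.001,0.004,0,0],[0,0,0.002,0,0],[0,0,0.001,0,0],[0,0,0.001,0,0],[0,0,0.0005,0,0],[0,0,0.0005,0,0],[0,0,0,0,0],[0,0,0,0,0]]]'
```

```text
time_s: 98.75
eef_pos: [0.6295, -0.044, 0.1129]
orientation: [0.879, 0.476, 0.022, -0.011]
force: [0.7, -0.2, -2.1]
width: 0.021
```

```bash
python3 -m handwheel '[[[0,0,0.0008,0,0],[0,0,0.0008,0,0],[0,0,0,0,0],[0,0,0,0,0.5],[0,0,0,0,0.5],[0,0,0,0,0.5],[0,0,-0.03,0,0.5],[0,0,-0.05,0,0.5]]]'; python3 -m handwheel '[[[0,0,-0.03,-0.145,0.3],[0,0,0,-0.145,0],[0,0,0,-0.145,0],[0,0,0,-0.145,0],[0.002,-0.045,0,0,0],[0.002,-0.045,0,0,0],[0,-0.04,0,0,0],[0,0,0,0,0]]]';  python3 - <<'E'
from placed import *
go(.4947,-.0435,.03,1.5708)
ff=avg('top',4); np.save('top10.npy',ff); crop(np.clip(ff*1.8,0,255).astype(np.uint8),124,140,264,235,5.7,'pics/t10.png'); g=ff.mean(2)
for c in [(.6292,-.0457),(.63,.0643),(.6308,.1745),(.634,.2842)]: placed(g,*c)
E
```

```text
time_s: 99.75
eef_pos: [0.6255, -0.0466, 0.189]
orientation: [0.879, 0.476, 0.019, -0.013]
force: [0.2, 0.6, -0.1]
width: 0.0426
time_s: 100.75
eef_pos: [0.4952, -0.0477, 0.2214]
orientation: [0.699, 0.715, 0.026, -0.001]
force: [0.3, -0.5, 0.6]
width: -0.0
t 100.75 tcp [ 0.4952 -0.0477  0.2214] F [ 0.3 -0.5  0.6] w -0.0
jawx yaw 1.5934 z [ 0.034  0.038 -0.999] q [-0.35 -0.16  1.94  0.05  1.34 -1.96]
TWIST 0.023 then tx 0.0042 ty -0.0005 tz 0.1914 rows>= 0.1
block com [ 0.6331 -0.0459] rect [633.2 -45.8] [24.8 47.9] ang -0.574 expected 0.6292 -0.0457
lid [ 0.634  -0.0474] 0.0309
block com [0.6282 0.0654] rect [628.3  65.7] [25.  47.3] ang -0.588 expected 0.63 0.0643
lid [0.6283 0.0635] 0.0301
block com [0.632  0.1748] rect [632.9 175. ] [25.6 55.9] ang 0.579 expected 0.6308 0.1745
lid [0.6317 0.1737] 0.0322
block com [0.634  0.2862] rect [635.3 285.9] [24.1 53. ] ang 0.12 expected 0.634 0.2842
lid [0.6336 0.2838] 0.0311
```

View pics/t10.png

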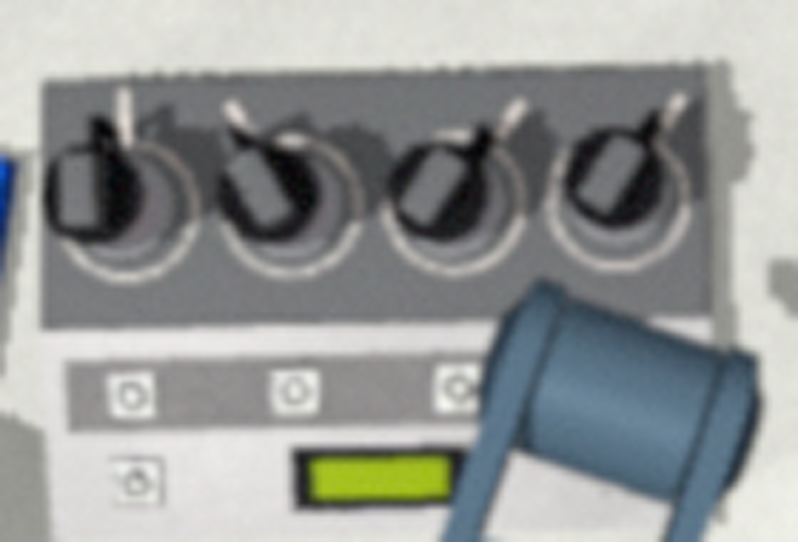

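```bash
python3 -m handwheel '[[[0,0.045,0,0.15,0.6],[0,0,0,0.15,0.6],[0,0,0,0.15,0.6],[0,0,0,0.15,0.6],[0.025,0.038,0,0,0.6],[0.024,0.037,0,0,0.6],[0,0,0,0,0.6],[0,0,0.03,0,0.6]]]'; python3 -c "
from meas import *
go(.6285,-.0450,.13,.992)"
```

```text
time_s: 101.95
eef_pos: [0.646, -0.048, 0.196]
orientation: [0.883, 0.468, 0.026, -0.008]
force: [-0.3, -0.3, -0.4]
width: 0.0515
t 101.95 tcp [ 0.646 -0.048  0.196] F [-0.3 -0.3 -0.4] w 0.0515
jawx yaw 0.9757 z [ 0.038  0.037 -0.999] q [-0.27  0.22  1.6   0.05  1.3  -1.26]
TWIST -0.016 then tx -0.007 ty -0.0163 tz 0.066 rows>= 0.3
```

```bash
python3 -m handwheel '[[[-0.011,-0.017,0,-0.016,0.6],[0,0,0,0,0.6],[0,0,0.025,0,0.6],[0,0,0.03,0,0.6],[0,0,0.012,0,0.6],[0,0,0,0,0.6],[0,0,0,0,0.6],[0,0,0,0,0.6]]]'; python3 -c "
from meas import *
go(.6295,-.0442,.1125,.992)
f=avg('side',3); u=proj('side',[.63,-.045,.06])[0].astype(int); crop(np.clip(f*1.4,0,255).astype(np.uint8),u[0]-40,u[1]-35,u[0]+30,u[1]+25,10,f'pics/e5.png')"
```

```text
time_s: 102.95
eef_pos: [0.631, -0.0452, 0.1278]
orientation: [0.879, 0.476, 0.027, -0.006]
force: [-0.5, -0.3, -1.0]
width: 0.0512
t 102.95 tcp [ 0.631  -0.0452  0.1278] F [-0.5 -0.3 -1. ] w 0.0512
jawx yaw 0.992 z [ 0.041  0.037 -0.998] q [-0.27  0.25  1.69  0.05  1.17 -1.28]
TWIST -0.0 then tx 0.0 ty -0.0018 tz 0.0153 rows>= 0.0
```

View pics/e5.png

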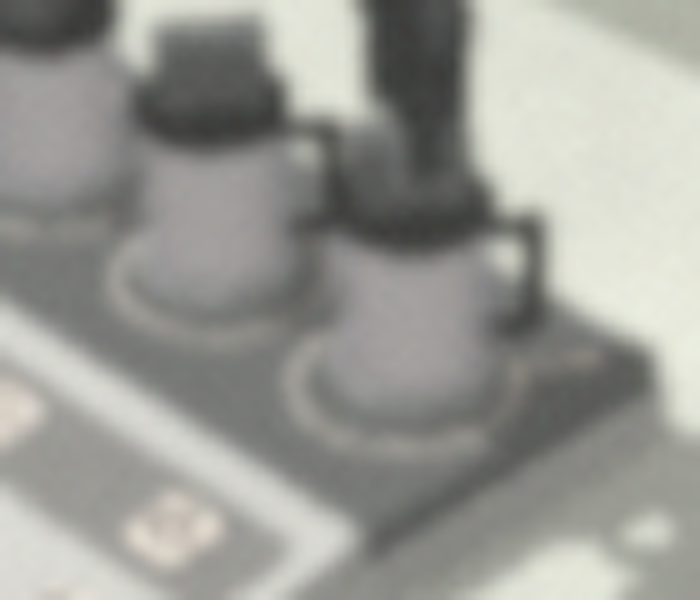

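Lower, grip, lift 5 mm and shift −4 mm in x.

```bash
python3 -m handwheel '[[[0,-0.002,0.01,0,0.6],[0,0,0.004,0,0.6],[0,0,0,0,0],[0,0,0,0,0],[0,0,0,0,0],[0,0,0,0,0],[0,0,0,0,0],[0,0,0,0,0]]]'; python3 -m handwheel '[[[0,0,-0.004,0,0],[-0.002,-0.0033,0,0,0],[0,0,0,0,0],[0,0,0,0,0],[0,0,0,0,0],[0,0,0,0,0],[0,0,0,0,0],[0,0,0,0,0]]]'
```

```text
time_s: 104.1
eef_pos: [0.6295, -0.0433, 0.1129]
orientation: [0.879, 0.476, 0.027, -0.006]
force: [0.5, -0.4, -0.2]
width: 0.021
time_s: 105.1
eef_pos: [0.6236, -0.0431, 0.1148]
orientation: [0.879, 0.476, 0.025, -0.008]
force: [0.3, -0.1, -3.4]
width: 0.0209
```

```bash
python3 -m handwheel '[[[0.0006,0.001,0.0005,0,0],[0,0,0.0007,0,0],[0,0,0.0007,0,0],[0,0,0.0005,0,0],[0,0,0,0,0],[0,0,0,0,0.5],[0,0,0,0,0.5],[0,0,0,0,0.5]]]'; python3 -m handwheel '[[[0,0,-0.03,0,0.5],[0,0,-0.05,0,0.5],[0,0,-0.03,-0.145,0.3],[0,0,0,-0.145,0],[0,0,0,-0.145,0],[0,0,0,-0.145,0],[0.002,-0.045,0,0,0],[0.002,-0.045,0,0,0]]]';  python3 -m handwheel '[[[0,-0.035,0,0,0],[0,0,0,0,0],[0,0,0.03,0,0],[0,0,0,0,0],[0,0,0,0,0],[0,0,0,0,0],[0,0,0,0,0],[0,0,0,0,0]]]';  python3 - <<'E'
from placed import *
go(.4947,-.0435,.03,1.5708)
ff=avg('top',4); np.save('top11.npy',ff); crop(np.clip(ff*1.8,0,255).astype(np.uint8),124,140,264,235,5.7,'pics/t11.png'); g=ff.mean(2)
for c in [(.6292,-.0457),(.63,.0643),(.6308,.1745),(.634,.2842)]: placed(g,*c)
E
```

```text
time_s: 106.1
eef_pos: [0.6264, -0.0434, 0.1142]
orientation: [0.879, 0.476, 0.026, -0.006]
force: [-0.3, 0.6, -0.3]
width: 0.0425
time_s: 107.1
eef_pos: [0.5327, -0.0461, 0.2254]
orientation: [0.699, 0.714, 0.028, 0.004]
force: [0.1, -0.2, 0.1]
width: -0.0002
time_s: 108.1
eef_pos: [0.501, -0.0468, 0.1987]
orientation: [0.699, 0.714, 0.03, 0.008]
force: [0.2, -0.0, -0.0]
width: -0.0005
t 108.1 tcp [ 0.501  -0.0468  0.1987] F [ 0.2 -0.  -0. ] w -0.0005
jawx yaw 1.5925 z [ 0.054  0.032 -0.998] q [-0.35 -0.14  1.96  0.05  1.28 -1.95]
TWIST 0.022 then tx 0.0033 ty -0.0063 tz 0.1687 rows>= 0.1
block com [ 0.6294 -0.0459] rect [629.7 -46.2] [24.4 49.3] ang -0.538 expected 0.6292 -0.0457
lid [ 0.6283 -0.0473] 0.0302
block com [0.6282 0.0654] rect [628.3  65.7] [24.8 47.2] ang -0.589 expected 0.63 0.0643
lid [0.6283 0.0634] 0.0299
block com [0.6319 0.1747] rect [632.7 175.1] [25.4 55.8] ang 0.575 expected 0.6308 0.1745
lid [0.6316 0.1737] 0.0321
block com [0.6342 0.2862] rect [635.5 285.9] [24.1 53.4] ang 0.12 expected 0.634 0.2842
lid [0.6339 0.2841] 0.0313
```

View pics/t11.png

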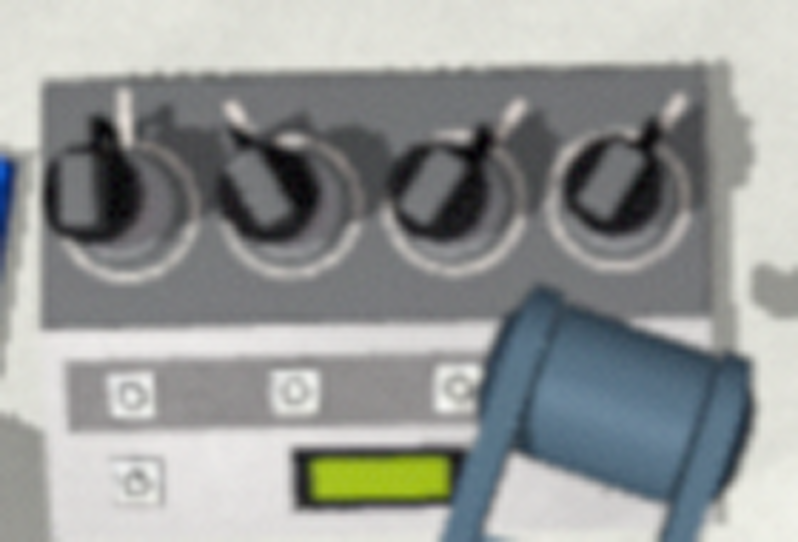

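```bash
python3 -m handwheel '[[[-0.002,-0.016,0.04,0.022,0],[0,0,0.05,0,0],[0,0,0.04,0,0],[0,0,0.018,0,0],[0,0,0,0,0],[0,0,0,0,0],[0,0,0,0,0],[0,0,0,0,0]]]'; python3 -c "
from meas import *
go(.496,-.043,.018)"
```

```text
time_s: 109.3
eef_pos: [0.4958, -0.0456, 0.05]
orientation: [0.707, 0.706, 0.032, 0.012]
force: [0.6, 0.4, 0.0]
width: 0.0
t 109.3 tcp [ 0.4958 -0.0456  0.05  ] F [0.6 0.4 0. ] w 0.0
jawx yaw 1.5699 z [ 0.062  0.029 -0.998] q [-0.35  0.05  2.08  0.06  0.96 -1.95]
TWIST 0 then tx 0.0026 ty 0.0002 tz 0.032 rows>= 0.0
```

```bash
python3 -m handwheel '[[[0.0015,-0.002,0.015,0,0],[0,0,0.012,0,0],[0,0,0.003,0,0],[0,0,0,0,0],[0,0,0,0,0],[0,0,0.001,0,0],[0,0,0.001,0,0],[0,0,0.001,0,0]]]'; python3 -m handwheel '[[[0,0,0.001,0,0],[0,0,0.001,0,0],[0,0,0.001,0,0],[0,0,0.001,0,0],[0,0,0.0005,0,0],[0,0,0.0005,0,0],[0,0,0.0005,0,0],[0,0,0.0005,0,0]]]'
```

```text
time_s: 110.3
eef_pos: [0.4965, -0.0432, 0.0155]
orientation: [0.707, 0.706, 0.032, 0.012]
force: [-1.4, -0.2, 0.4]
width: -0.0
time_s: 111.3
eef_pos: [0.497, -0.043, 0.0092]
orientation: [0.707, 0.706, 0.033, 0.012]
force: [0.7, -0.3, 0.2]
width: 0.0
```

```bash
python3 -m handwheel '[[[0,0,0.0005,0,0],[0,0,0.0005,0,0],[0,0,0.0005,0,0],[0,0,0.0005,0,0],[0,0,0.0008,0,0],[0,0,0.0008,0,0],[0,0,0.0008,0,0],[0,0,0.0008,0,0]]]'; python3 -m handwheel '[[[0,0,0.0008,0,0],[0,0,0.0008,0,0],[0,0,0.0008,0,0],[0,0,0.0008,0,0],[0,0,0.0008,0,0],[0,0,0.0008,0,0],[0,0,0.0008,0,0],[0,0,0.0008,0,0]]]'
```

```text
time_s: 112.3
eef_pos: [0.4975, -0.0431, 0.0071]
orientation: [0.707, 0.707, 0.032, 0.011]
force: [-5.3, 0.9, 10.2]
width: 0.0001
time_s: 113.3
eef_pos: [0.4972, -0.0431, 0.0071]
orientation: [0.706, 0.708, 0.029, 0.008]
force: [-5.0, 0.3, 9.8]
width: -0.0002
```

```bash
python3 -m handwheel '[[[0,0,-0.005,0,0],[0,0,-0.02,0,0],[0,0,-0.03,0,0],[0,0,-0.01,0,0],[0,-0.03,0,0,0],[0,-0.03,0,0,0],[0,0,0,0,0],[0,0,0,0,0]]]'; python3 - <<'E'
from placed import *
go(.4375,-.0445,.01,1.5708)
ff=avg('top',4); np.save('top12.npy',ff); crop(np.clip(ff*1.8,0,255).astype(np.uint8),124,140,264,235,5.7,'pics/t12.png'); g=ff.mean(2)
for c in [(.6292,-.0457),(.63,.0643),(.6308,.1745),(.634,.2842)]: placed(g,*c)
E
```

```text
time_s: 114.3
eef_pos: [0.4324, -0.0451, 0.0693]
orientation: [0.706, 0.708, 0.029, 0.009]
force: [0.5, 0.1, 0.1]
width: 0.0005
t 114.3 tcp [ 0.4324 -0.0451  0.0693] F [0.5 0.1 0.1] w 0.0005
jawx yaw 1.5742 z [ 0.054  0.03  -0.998] q [-0.4  -0.14  2.22  0.06  1.02 -2.  ]
TWIST 0.003 then tx 0.0006 ty 0.0051 tz 0.0593 rows>= 0.1
block com [ 0.6304 -0.046 ] rect [631.3 -46.9] [25.  52.9] ang -0.495 expected 0.6292 -0.0457
lid [ 0.6286 -0.0472] 0.0304
block com [0.6282 0.0654] rect [628.3  65.8] [25.1 47.5] ang -0.587 expected 0.63 0.0643
lid [0.6283 0.0635] 0.03
block com [0.632  0.1748] rect [632.8 175. ] [25.2 55.7] ang 0.573 expected 0.6308 0.1745
lid [0.6317 0.1738] 0.0322
block com [0.6337 0.2862] rect [634.9 286.2] [24.  52.5] ang 0.118 expected 0.634 0.2842
lid [0.6334 0.2839] 0.031
```

View pics/t12.png

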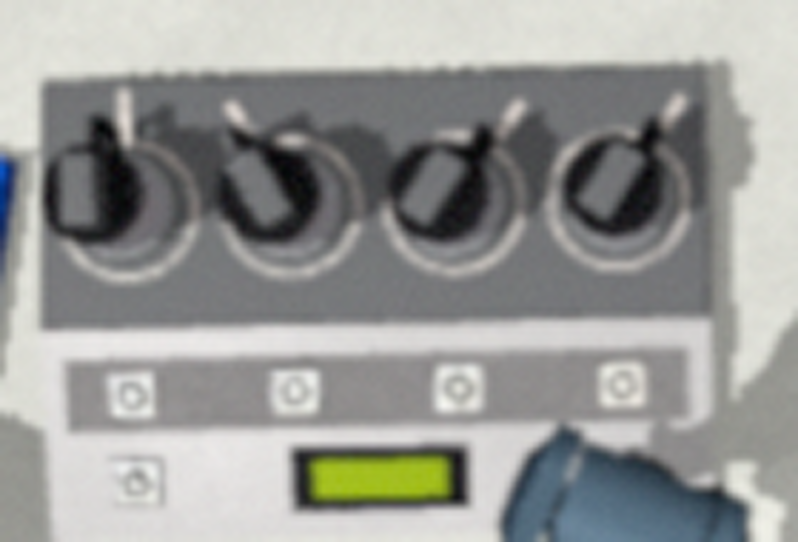

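```bash
python3 - <<'E'
from placed import *
f=np.load('top12.npy').mean(2); s=proj('top',[.634,.2865,.165])[0]
p,m=sub(f,s,8,14); print(s)
pts=[]
for dy in np.arange(-28,29,4):
    y=112+dy+int((s[1]%1)*8); 
    row=p[y]; xs=[x for x in range(112,150) if row[x]>=40>row[x+1]]
    if xs: pts.append((xs[0]+(row[xs[0]]-40)/(row[xs[0]]-row[xs[0]+1]),y))
pts=np.array(pts); print(np.round(pts,1).tolist())
X=plane('top',m(pts),.165)[:,:2]; c=np.polyfit(X[:,0],X[:,1],1); print('edge angle',np.arctan(c[0]))
E
```

```text
[136.79291784 172.37722198]
[[147.6, 87.0], [147.2, 91.0], [147.2, 95.0], [147.4, 99.0], [147.6, 103.0], [147.9, 107.0], [148.2, 111.0], [148.3, 115.0], [148.5, 119.0], [148.7, 123.0], [148.8, 127.0], [149.1, 131.0]]
edge angle 0.029824352106515052
```

```bash
python3 -m handwheel '[[[-0.001,0.001,0.02,0,0],[0,0,0.02,0,0],[0,0,0.012,0,0],[0,0,0.003,0,0],[0,0,0,0,0],[0,0,0,0,0],[0,0,0,0,0],[0,0,0,0,0]]]'; python3 -c "
from meas import *
go(.4375,-.0445,-.003)"
```

```text
time_s: 115.5
eef_pos: [0.4407, -0.0455, 0.0154]
orientation: [0.705, 0.708, 0.03, 0.011]
force: [-0.8, -0.2, 0.5]
width: -0.0001
t 115.5 tcp [ 0.4407 -0.0455  0.0154] F [-0.8 -0.2  0.5] w -0.0001
jawx yaw 1.5756 z [ 0.059  0.028 -0.998] q [-0.39 -0.01  2.22  0.06  0.88 -2.  ]
TWIST 0 then tx 0.001 ty -0.0032 tz 0.0184 rows>= 0.1
```

```bash
python3 -m handwheel '[[[0.001,-0.003,0.005,0,0],[0,0,0.003,0,0],[0,0,0.001,0,0],[0,0,0.001,0,0],[0,0,0.001,0,0],[0,0,0.001,0,0],[0,0,0.0005,0,0],[0,0,0.0005,0,0]]]'; python3 -m handwheel '[[[0,0,0.0005,0,0],[0,0,0.0005,0,0],[0,0,0.0005,0,0],[0,0,0.0005,0,0],[0,0,0.0005,0,0],[0,0,0.0005,0,0],[0,0,0.0005,0,0],[0,0,0.0005,0,0]]]'
```

```text
time_s: 116.5
eef_pos: [0.4384, -0.0441, 0.0016]
orientation: [0.705, 0.708, 0.031, 0.011]
force: [0.5, -0.2, 0.7]
width: -0.0002
time_s: 117.5
eef_pos: [0.4387, -0.044, -0.0027]
orientation: [0.705, 0.708, 0.031, 0.011]
force: [-0.0, 0.7, -0.7]
width: 0.0002
```

```bash
python3 -m handwheel '[[[0,0,0.0005,0,0],[0,0,0.0005,0,0],[0,0,0.0005,0,0],[0,0,0.0005,0,0],[0,0,0.0005,0,0],[0,0,0.0005,0,0],[0,0,0.0005,0,0],[0,0,0.0005,0,0]]]'; python3 -m handwheel '[[[0,0,0.0007,0,0],[0,0,0.0007,0,0],[0,0,0.0007,0,0],[0,0,0.0007,0,0],[0,0,0.0007,0,0],[0,0,0.0007,0,0],[0,0,0.0007,0,0],[0,0,0.0007,0,0]]]'
```

```text
time_s: 118.5
eef_pos: [0.4391, -0.0441, -0.0048]
orientation: [0.705, 0.709, 0.03, 0.01]
force: [-5.0, 0.7, 10.7]
width: -0.0001
time_s: 119.5
eef_pos: [0.4389, -0.0441, -0.0048]
orientation: [0.704, 0.71, 0.027, 0.007]
force: [-6.6, 0.9, 13.2]
width: -0.0
```

```bash
python3 -m handwheel '[[[0,0,-0.0003,0,0],[0,0,0,0,0],[0,0,0,0,0],[0,0,0,0,0],[0,0,0,0,0],[0,0,0,0,0],[0,0,0,0,0],[0,0,0,0,0]]]'; python3 -m handwheel '[[[0,0,-0.004,0,0],[0,0,-0.02,0,0],[0,0,-0.04,0,0],[0,0,-0.05,0,0],[0,0,-0.05,0,0],[0,-0.03,0,0,0],[0,0,0,0,0],[0,0,0,0,0]]]'; python3 - <<'E'
from placed import *
st()
ff=avg('top',3); np.save('top13.npy',ff); crop(np.clip(ff*1.8,0,255).astype(np.uint8),80,140,340,250,3,'pics/t13.png'); g=ff.mean(2)
for c in [(.6292,-.0457),(.63,.0643),(.6308,.1745),(.634,.2842)]: placed(g,*c)
f=avg('side',2); crop(np.clip(f*1.4,0,255).astype(np.uint8),110,100,330,265,3.6,'pics/s13.png')
E
```

```text
time_s: 120.5
eef_pos: [0.4387, -0.044, -0.0042]
orientation: [0.704, 0.71, 0.027, 0.006]
force: [-2.2, 0.2, 4.6]
width: 0.0002
time_s: 121.5
eef_pos: [0.4001, -0.0494, 0.1632]
orientation: [0.704, 0.71, 0.028, 0.008]
force: [-0.1, -1.0, 0.1]
width: -0.0003
t 121.5 tcp [ 0.4001 -0.0494  0.1632] F [-0.1 -1.   0.1] w -0.0003
jawx yaw 1.5799 z [ 0.05   0.028 -0.998] q [-0.44 -0.38  2.23  0.05  1.27 -2.03]
block com [ 0.6294 -0.0459] rect [629.5 -46. ] [23.9 48.9] ang -0.551 expected 0.6292 -0.0457
lid [ 0.6283 -0.0471] 0.0303
block com [0.6282 0.0656] rect [628.1  65.5] [24.5 47. ] ang -0.582 expected 0.63 0.0643
lid [0.6283 0.0638] 0.0302
block com [0.632  0.1748] rect [632.9 175. ] [25.2 55.6] ang 0.571 expected 0.6308 0.1745
lid [0.6317 0.1739] 0.0324
block com [0.6323 0.2858] rect [632.8 285.3] [23.2 47.2] ang 0.062 expected 0.634 0.2842
lid [0.6336 0.2837] 0.0312
```

View pics/t13.png

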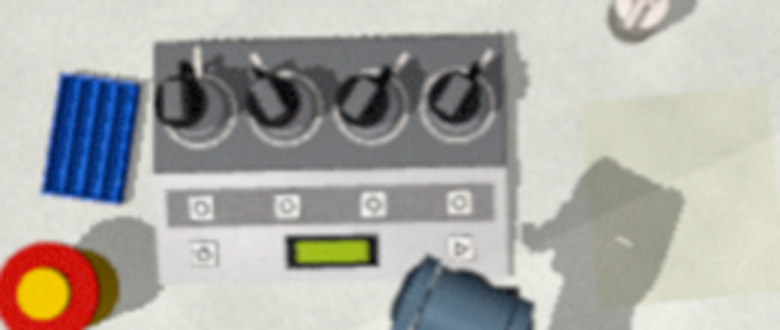

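View pics/s13.png

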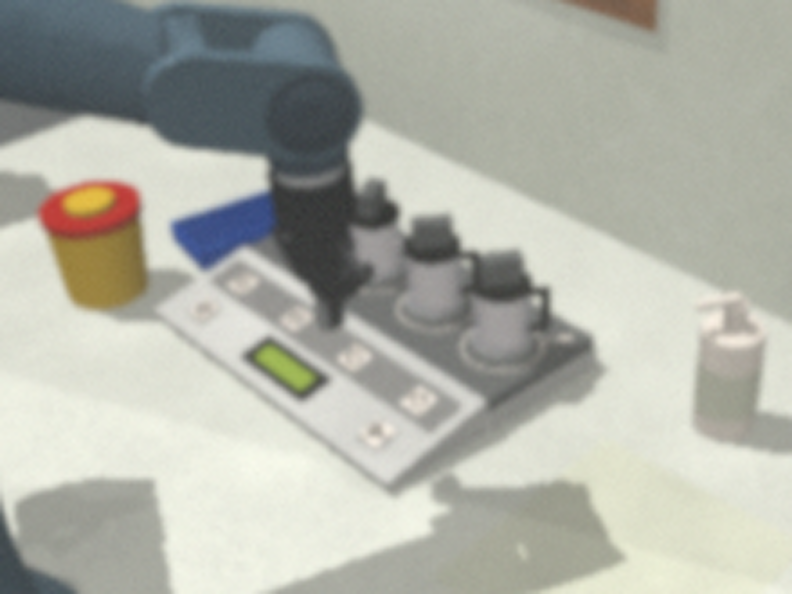

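All four jars stand in their rings with their handles along the marks, and the arm is clear of everything. Handing in.

```bash
python3 -c "
from workcell import *
print(job_done())"
```

```text
the job is handed in; nothing more can be done
None
```

The job is handed in at about 122 s. The processor was woken and all four jars are on their own stations with their keys pressed in. The start key was pressed last, and the orange look-alike was left alone.

- **Jars:** In the last top picture all four stand upright, within about 2.5 mm of their ring centres, with handles within about 0.04 rad of the mark lines. The top and side cameras disagreed by 5–9 mm on where the rings are, so I judged jar against ring in the top view.
- **Knocked jar:** The leftmost jar was found shifted about 28 mm after I had placed it, so I put it back. I also re-seated the leftmost jar once before that, and the third and fourth jars once each, because they were 4–6 mm off centre.
- **Keys:** Each station key was pushed to about 8–11 N. Keys 0 and 2 visibly gave 1.5 mm. Keys 1 and 3 ended at the same height against a hard stop. The wake and start keys were held for over a second at up to about 11 N and 13 N, and still pushed back at about 5 N when I eased off, as a sprung key would. I saw no other sign that any key had registered.
- **Discrepancies:** The closed fingertips met things about 30 mm higher than the reported tool position, so I worked from the heights where contact occurred. The tool also drifted up to about 0.06 rad off vertical.
- **Bystanders:** In the last pictures the tray, tub and bottle appear where they were, by eye.

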